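# Turn over the settled flux bottle and stand it by the soldering place

### The arm

A 7-joint arm with a two-finger parallel gripper is mounted at the origin on the work surface. World frame = base frame: x ahead of the robot, y to its left, z up, the work surface at z = 0. Lengths are in m, angles in rad, forces in N, time in s.
With the tool pointing down it reaches from about 0.425 to 0.95 m from the base axis. Payload 4.7 kg.
Tool frame: the origin (TCP) lies midway between the tips of the shut fingers; the grasp point (between the pads) lies 19 mm behind it; z points along the fingers, y is the line along which they close (so a half turn about z gives the same grasp; the last joint's range is limited). The gripper opens to 87 mm and grips with 3 to 60 N. Pads are 19 mm wide; open, the fingers measure 117 mm over their backs; the gripper's body (75 mm by 190 mm) begins 51 mm behind the grasp point.
Start: joints at [1.301, 0.469, -0.049, 1.532, 0.024, 1.141, -0.082], TCP at [0.161, -0.656, 0.223] pointing down, gripper open.
Joint ranges: [-2.59, 2.59], [-0.33, 1.99], [-1.39, 1.29], [0.1, 2.45], [-1.04, 4.18], [0.21, 1.99], [-2.66, 2.66]. Speed limits (rad/s): [2.57, 2.57, 3.14, 3.14, 3.14, 3.14, 3.14].

### API

Orientations are given as a unit quaternion [x, y, z, w].
In Python, from plant import r gives the robot as it stands.
- The arm moves only by the tool servo_tool, never from a script. Its argument "motion" is a list that holds one entry, the list of rows, each a list of 5 numbers: the opening, from -1 (shut) to 1 (fully open), then the shift along the tool's x, y, z normalised to -1 to 1, where 1 is 1 m, then the turn about the tool's z normalised to -1 to 1, where 1 is pi rad. A call has 1 to 5 rows; each row is the pose to reach, as a shift and turn from the pose commanded when the call began, along the tool's axes at that moment, turning the shorter way round; what a row does not reach only later rows make up. A row lasts 1/12 s, in which the tool goes at most 41.7 mm and 7.16 degrees, less where a joint would pass 70% of its speed; a pose out of reach is approached as far as the arm can. A call with a number of a shift or a turn outside -1 to 1 is refused whole. A call with a gripper value outside its range is refused whole. The fingers move at their own pace and stop on an object; the grip force is fixed at half the most. Time passes only in rows, so rows that repeat a pose let the fingers close. It gives the time, the measured TCP pose, the force, the opening and the grip force at its end, in the units of the state.
- r.state(): the state, without advancing time (a new reading comes with each control period).
- r.grab_frame(name): name is "scene" or "top" or "wrist"; returns a dict with "image" (420x560x3 uint8, red, green, blue), "vertical_fov" (degrees; the focal length in pixels is half the picture's height over the tangent of half this angle, whatever the lens; pixels are square), "cx", "cy" (the principal point, pixels), "dist_coeffs" ([k1, k2, p1, p2, k3] as OpenCV has them; the pictures are not rectified), "R" (3x3) and "t" (3): a world point X has camera coordinates R X + t; the wrist camera has in their place "mount" (4x4, takes a point from camera to tool coordinates, whose origin is the TCP and whose axes are the flange's). Camera axes: x right, y down, z forward; pixel columns grow to the right and rows downward; lengths in m; the calibration is good to about 2 mm. A picture is of the moment at which its call begins: read the wrist's pose just before it. There is no depth.
- r.job_done(): hands the job in; it is judged then, once.
The state is a dict: "time": time; "joint_positions": joint angles; "joint_velocities": joint speeds; "effort": joint torques, N m; "position": TCP position; "orientation": TCP orientation; "ft_force": force on the tool from outside, world axes, zero at the start; "ft_torque": the same for the moment, N m; "opening": finger opening in m; "gripper_force": force on a finger pad.
Only numpy, scipy, OpenCV 4.12 (cv2) and the standard library are available. Lean on these libraries where they do the work, as an engineer would, in place of code of your own. Each camera call takes 0.05 s, during which the arm holds its last target. There are 200 camera calls.

### The job

The flux in the closed white square bottle has settled. Lift the bottle out of the slanted wooden cradle it rests in, turn it upside down so that its cap points steeply downward and keep it so in the gripper for a full second, then turn it cap-up again and set it gently, without dropping it, into the other, empty slanted cradle, foot down on the ledge and back flat on the sloping board. Let go of it there, and leave everything else on the bench where it is.

Things in the scene. Friction and masses are not known exactly. Their poses are not given: they have to be found in the camera images.
- bottle: closed white bottle: square body 50 x 50 mm, 105 mm long, flat sides, then a shoulder and a round grey cap 34 mm across; 150 mm in all, about 0.3 kg, centre of mass 65 mm above its foot. Origin: centre of its foot; z from foot to cap; x, y square to its flat sides. It starts in cradle_home, leaning 40 degrees from vertical, its y axis along the cradle's
- bottle_cap (a point): centre of the top of the bottle's cap, 150 mm from the bottle's origin along its z
- cradle_home: slanted wooden cradle where the bottle starts; fixed. A base 170 (x) x 95 (y) x 12 mm carries a back board, 38 mm wide, 120 mm long, leaning 40 degrees from vertical, its top toward +x (the robot's left), 120 mm high. At its lower end a ledge square to it for the foot, between two cheeks 22 mm tall, 66 mm apart. Open side: -x and up. Origin: base underside centre; z up
- cradle_empty: the other slanted wooden cradle, empty at the start; same shape, size and frame as cradle_home; fixed
- cradle_empty_seat (a point): point of the empty cradle where the centre of the bottle's foot belongs: [-50, 0, 42] mm in the cradle's frame, on the ledge's surface, midway between the cheeks, 25 mm off the back board
- cradle_empty_top (a point): point of the empty cradle where the centre of the top of the bottle's cap belongs: 150 mm from cradle_empty_seat along the board's slope, [46.4, 0, 156.9] mm in the cradle's frame
- round_jar: bystander: closed round jar, 56 mm across, 85 mm high, standing between the cradles; origin centre of underside
- carver: bystander: wax carver lying flat, 180 mm long, with a wooden handle 22 mm thick; origin under its middle, x along it
- bench_block: bystander: flat steel block 100 x 70 x 35 mm; origin centre of underside
- mandrel: bystander: tapered steel ring mandrel upright in a wooden foot 80 x 80 mm, 220 mm high in all; origin centre of underside
- torch: bystander: small brass hand torch lying flat, 120 mm long, 28 mm thick; origin under its middle, x along it
Mind the look-alikes: they are no part of the job. Leave any yellow look-alike of the cradle_empty alone. What is shaped like the cradle_home but green or yellow is not meant.

How it is judged:
By the outcome, as a careful person would: the job done as asked, in the order asked, and still so for the second after the job is handed in, with the robot touching nothing.
It also fails if it takes over 61 s, if anything falls off the work surface, if the arm or the gripper's body presses on something with over 40 N, if the wrist force passes 120 N, or if a joint passes its speed limit or range.

## Working session

There is one attempt and no reset: what is moved stays moved. The work goes in short steps, Python scripts to look and compute and a tool call to move; the robot and the scene stay as the last step left them, time stands still between calls to the robot, and variables do not carry over. Pictures are saved under pics/ and viewed, at most 10 in all, crops included, and the job is handed in when it is done.

Besides the shell and the picture viewer there is one more tool, called after "Request:" by a JSON object that holds its "name" and its "arguments", one argument or row to a line. servo_tool: Moves the arm, as the interface text tells. Scaled input: -1 to 1 covers 1 m each way for a shift and pi rad each way for a turn. Its arguments: {"type":"object","properties":{"motion":{"type":"array"}},"required":["motion"]}

```bash
ls -la; mkdir -p pics; cat > h.py <<'E'
import numpy as np,cv2,pickle
from plant import r
from scipy.spatial.transform import Rotation as Rn
def grab(n):
    s=r.state();f=r.grab_frame(n);f['s']=s
    f['f']=210/np.tan(np.radians(f['vertical_fov'])/2)
    f['K']=np.array([[f['f'],0,f['cx']],[0,f['f'],f['cy']],[0,0,1.]])
    if 'mount' in f:
        M=np.array(f['mount']);R=Rn.from_quat(s['orientation']).as_matrix()
        f['Rc']=R@M[:3,:3];f['c']=R@M[:3,3]+np.array(s['position'])
    else:
        f['Rc']=np.array(f['R']).T;f['c']=-f['Rc']@np.array(f['t'])
    return f
def rays(f,px):
    p=cv2.undistortPoints(np.array(px,float).reshape(-1,1,2),f['K'],np.array(f['dist_coeffs'])).reshape(-1,2)
    d=np.c_[p,np.ones(len(p))]@f['Rc'].T
    return f['c'],d/np.linalg.norm(d,axis=1)[:,None]
def plane(f,px,z):
    c,d=rays(f,px);return c+d*((z-c[2])/d[:,2])[:,None]
def proj(f,X):
    R=f['Rc'].T;return cv2.projectPoints(np.array(X,float).reshape(-1,1,3),cv2.Rodrigues(R)[0],-R@f['c'],f['K'],np.array(f['dist_coeffs']))[0].reshape(-1,2)
def tri(obs):
    A=np.zeros((3,3));b=np.zeros(3)
    for f,p in obs:
        c,d=rays(f,[p]);P=np.eye(3)-np.outer(d[0],d[0]);A+=P;b+=P@c
    X=np.linalg.solve(A,b);return X,[np.linalg.norm(proj(f,X)[0]-p).round(1) for f,p in obs]
def save(f,n): cv2.imwrite(f'pics/{n}.png',f['image'][:,:,::-1]);pickle.dump(f,open(f'pics/{n}.pkl','wb'))
def load(n): return pickle.load(open(f'pics/{n}.pkl','rb'))
E
python3 - <<'E'
from h import *
s=r.state();print(s)
print(Rn.from_quat(s['orientation']).as_matrix().round(3))
for n in('scene','top','wrist'):
    f=grab(n);save(f,n+'0');print(n,f['c'],f['Rc'][:,2],f['f'])
    if n=='wrist':print(f['mount'])
a=[cv2.imread(f'pics/{n}0.png') for n in('scene','top')]
E
```

```text
total 12
drwxr-xr-x  3 agent agent 4096 Nov 30 06:00 .
drwxr-xr-x 23 root  root  4096 Nov 30 06:00 ..
drwxr-xr-x  2 agent agent 4096 Nov 30 06:00 pics
{'time': 0.0, 'joint_positions': array([ 1.30109084,  0.46942975, -0.04857616,  1.53368641,  0.02414858,
        1.14098947, -0.08231821]), 'joint_velocities': array([ 0.00050191,  0.00071286,  0.0002821 , -0.00070624,  0.00078907,
       -0.00036076, -0.00064919]), 'effort': array([-6.54655723e-04, -5.07965255e+01, -8.12172750e-02, -2.36152625e+01,
       -6.12897961e-02,  3.79163143e-02,  1.76593412e-04]), 'position': array([ 0.16082129, -0.65495055,  0.22151045]), 'orientation': array([ 9.92758874e-01,  1.20120317e-01, -1.76473691e-04, -9.46740893e-04]), 'ft_force': array([ 0.20367683,  0.41485012, -0.81431198]), 'ft_torque': array([ 0.00583033, -0.00533236,  0.02987991]), 'gripper_force': 0.0, 'opening': 0.08671619668999067}
[[ 0.971  0.239 -0.001]
 [ 0.239 -0.971  0.002]
 [-0.    -0.002 -1.   ]]
scene [0.96444874 0.34701963 1.01271351] [-0.42960263 -0.37837322 -0.81992395] 399.91173763059413
top [ 0.2198257  -0.04443089  1.8782659 ] [ 0.1538444   0.00767861 -0.98806525] 516.7791354680032
wrist [ 0.24155265 -0.63545454  0.38325221] [-0.28784435 -0.06808811 -0.9552537 ] 346.851727800641
[[-7.39395456e-05 -9.55285130e-01 -2.95686177e-01  8.30110044e-02]
 [ 9.99999594e-01  1.94926140e-04 -8.79816438e-04 -2.86083199e-05]
 [ 8.98112526e-04 -2.95686122e-01  9.55284728e-01 -1.61653789e-01]
 [ 0.00000000e+00  0.00000000e+00  0.00000000e+00  1.00000000e+00]]
```

The scene view shows the bottle lying in the brown home cradle at about (357,295). The empty brown cradle is at about (246,203), with its board top apparently toward +y. In the top view they are at (215,193) and (333,209). The interface only turns the tool about its own z, so I'll first check, in free space, what happens at the edge of reach.

Request:
{"name": "servo_tool", "arguments": {
  "motion": [
    [[1,0,0,-0.2,0],[1,0,0,-0.2,0],[1,0,0,-0.2,0],[1,0,0,-0.2,0],[1,0,0,-0.2,0]]
  ]
}}

```text
time: 0.57
position: [0.161, -0.6556, 0.4261]
orientation: [0.993, 0.12, 0.0, 0.001]
ft_force: [0.4, 0.3, 0.5]
opening: 0.087
gripper_force: 0.0
```

Request:
{"name": "servo_tool", "arguments": {
  "motion": [
    [[1,0,0,-0.2,0],[1,0,0,-0.2,0],[1,0,0,-0.2,0],[1,0,0,-0.2,0],[1,0,0,-0.2,0]]
  ]
}}

```text
time: 0.98
position: [0.1633, -0.6529, 0.6119]
orientation: [0.992, 0.124, 0.004, 0.005]
ft_force: [0.3, -0.9, 0.1]
opening: 0.0868
gripper_force: 0.0
```

Request:
{"name": "servo_tool", "arguments": {
  "motion": [
    [[1,0,0,-0.2,0],[1,0,0,-0.2,0],[1,0,0,-0.2,0],[1,0,0,-0.2,0],[1,0,0,-0.2,0]]
  ]
}}

```text
time: 1.4
position: [0.1509, -0.607, 0.6712]
orientation: [0.992, 0.119, 0.011, 0.044]
ft_force: [0.7, -0.6, -1.6]
opening: 0.0869
gripper_force: 0.0
```

Request:
{"name": "servo_tool", "arguments": {
  "motion": [
    [[1,0,0,-0.2,0],[1,0,0,-0.2,0],[1,0,0,-0.2,0],[1,0,0,-0.2,0],[1,0,0,-0.2,0]]
  ]
}}

```text
time: 1.82
position: [0.1394, -0.5656, 0.7127]
orientation: [0.99, 0.118, 0.014, 0.073]
ft_force: [0.6, -0.1, -0.7]
opening: 0.087
gripper_force: 0.0
```

The tool does tilt at the edge of reach. Next I'll see whether the tilt stays as the commanded pose.

Request:
{"name": "servo_tool", "arguments": {
  "motion": [
    [[1,0,0,0,0],[1,0,0,0,0]]
  ]
}}

```text
time: 1.98
position: [0.1396, -0.5669, 0.7118]
orientation: [0.99, 0.118, 0.013, 0.072]
ft_force: [0.0, -1.0, 0.1]
opening: 0.0869
gripper_force: 0.0
```

Request:
{"name": "servo_tool", "arguments": {
  "motion": [
    [[1,0,0,0.1,0],[1,0,0,0.1,0],[1,0,0,0.1,0]]
  ]
}}

```text
time: 2.23
position: [0.1441, -0.5805, 0.605]
orientation: [0.991, 0.118, 0.012, 0.066]
ft_force: [-0.1, -1.0, -1.3]
opening: 0.0869
gripper_force: 0.0
```

```bash
python3 -c "
from h import *
s=r.state();print(s['time'],s['joint_positions'].round(3),s['position'].round(4),Rn.from_quat(s['orientation']).as_matrix().round(3))"
```

```text
2.2333 [ 1.032  0.192  0.3    1.095 -0.063  1.728 -0.026] [ 0.1441 -0.5805  0.605 ] [[ 0.972  0.232  0.039]
 [ 0.235 -0.963 -0.129]
 [ 0.008  0.134 -0.991]]
```

The tilt persists as the commanded pose, so pushing past the reach limits can build up tilt. A roll about a near-horizontal tool would then invert the bottle. I'll fit a kinematic model and take enlarged crops of the two cradles.

```bash
cat > kin.py <<'E'
import numpy as np
from scipy.spatial.transform import Rotation as Rn
def fk(q,P,S):
    h,L1,L2,L3=P[:4]
    R=Rn.identity();p=np.array([0,0,0.])
    for i,(ax,l) in enumerate(zip('zyzyzyz',[h,0,L1,0,L2,0,L3])):
        R=R*Rn.from_euler(ax,S[i]*q[i]); p=p+R.apply([0,0,l])
    return p,R.as_matrix()
E
python3 - <<'E'
from h import *
from kin import fk
import itertools
from scipy.optimize import least_squares
s=r.state();s0=load('scene0')['s']
D=[(s0['joint_positions'],s0['position'],Rn.from_quat(s0['orientation']).as_matrix()),(s['joint_positions'],s['position'],Rn.from_quat(s['orientation']).as_matrix())]
best=[]
for S in itertools.product([1,-1],repeat=7):
    # orientation residual: constant offset about z allowed on base & tool
    Z=[fk(q,[0,0,0,0],S)[1] for q,_,_ in D]
    # base yaw options
    e=[]
    for b in (0,np.pi/2,np.pi,-np.pi/2):
        B=Rn.from_euler('z',b).as_matrix()
        M=[(B@z).T@R for z,(q,p,R) in zip(Z,D)]
        err=np.abs(M[0][2,2]-1)+np.abs(M[1][2,2]-1)+np.linalg.norm(M[0]-M[1])
        f=lambda P:np.r_[[B@fk(q,P,S)[0]-p for q,p,R in D]].ravel()
        o=least_squares(f,[.3,.4,.4,.3]);best.append((err+np.abs(o.fun).max(),err,S,b,o.x.round(4),np.abs(o.fun).max(),M[0].round(2).tolist()))
best.sort(key=lambda t:t[0])
for b in best[:4]:print(b)
a=[]
for n,(x,y) in (('top',(150,150)),('scene',(215,165))):
    im=cv2.imread(f'pics/{n}0.png')[y:y+(100 if n=='top' else 170)]
    a.append(cv2.resize(im[:,x:x+(230 if n=='top' else 220)],(690,300),interpolation=3) if n=='top' else None)
t=cv2.imread('pics/top0.png');sc=cv2.imread('pics/scene0.png')
u=np.hstack([cv2.resize(t[155:235,180:280],(400,320),interpolation=3),cv2.resize(t[170:250,290:390],(400,320),interpolation=3)])
v=np.hstack([cv2.resize(sc[260:340,310:410],(400,280)),cv2.resize(sc[165:245,200:300],(400,280))])
cv2.imwrite('pics/crop1.png',np.vstack([u,v]))
E
```

```text
(np.float64(0.04052125537992543), np.float64(1.0854459509564866e-15), (-1, -1, -1, -1, -1, -1, -1), 3.141592653589793, array([0.2378, 0.4944, 0.492 , 0.2567]), np.float64(0.04052125537992435), [[-0.0, 1.0, 0.0], [-1.0, -0.0, 0.0], [0.0, -0.0, 1.0]])
(np.float64(0.04052125537992552), np.float64(1.0875872052259794e-15), (-1, 1, -1, 1, -1, 1, -1), 0, array([0.2378, 0.4944, 0.492 , 0.2567]), np.float64(0.04052125537992443), [[-0.0, -1.0, -0.0], [1.0, -0.0, -0.0], [0.0, -0.0, 1.0]])
(np.float64(0.20045646544461607), np.float64(0.15993521020385115), (-1, -1, -1, -1, -1, -1, 1), 3.141592653589793, array([0.2378, 0.4944, 0.492 , 0.2567]), np.float64(0.040521255240764914), [[0.16, 0.99, 0.0], [-0.99, 0.16, 0.0], [0.0, -0.0, 1.0]])
(np.float64(0.20045646544461612), np.float64(0.15993521020385112), (-1, 1, -1, 1, -1, 1, 1), 0, array([0.2378, 0.4944, 0.492 , 0.2567]), np.float64(0.040521255240765), [[-0.16, -0.99, -0.0], [0.99, -0.16, -0.0], [0.0, -0.0, 1.0]])
```

The crops show both base plates clearly, with their corners visible. The boards of both cradles rise toward image left in the top view, which is +y. Next I'll compute the cradle poses from those corners.

```bash
python3 - <<'E'
from h import *
T=load('top0');S=load('scene0')
C={'home':([(48,117),(228,98),(236,201),(52,215)],[None,(262,264),(36,143),None]),
   'empty':([(98,85),(275,130),(248,232),(70,183)],None)}
O={'home':(180,155),'empty':(290,170)}
for k,(t,_) in C.items():
    px=(np.array(t)+.5)/4-.5+O[k]
    X=plane(T,px,.012);print(k,'top',X.round(4).tolist())
    l=X[0]+X[3]-X[1]-X[2];w=X[0]+X[1]-X[2]-X[3]
    print(' centre',X.mean(0).round(4),'yaw of +x',np.degrees(np.arctan2(l[1],l[0])),'len',np.linalg.norm(l)/2,np.linalg.norm(w)/2)
for k,t,o in(('home',[(36,143),(262,264),(328,160)],(310,260)),('empty',[(195,237),(297,183)],(200,165))):
    px=(np.array(t)+.5)/[4,3.5]-.5+o
    print(k,'scene',plane(S,px,.012).round(4).tolist())
# heights: triangulate bottle cap top & board top corners between views
a=lambda p,o,sy=4:(np.array(p)+.5)/[4,sy]-.5+o
print('cap front',tri([(T,a((69,132),(180,155))),(S,a((290,105),(310,260),3.5))]))
print('jar',plane(T,[(277,175)],.085))
# distinct: height of empty board top edge
E
```

```text
home top [[0.5925, 0.3168, 0.012], [0.6138, 0.1512, 0.012], [0.5178, 0.1403, 0.012], [0.5012, 0.3085, 0.012]]
 centre [0.5563 0.2292 0.012 ] yaw of +x 96.47632426152656 len 0.16801906965505314 0.09418588039695429
empty top [[0.5758, -0.1353, 0.012], [0.5374, -0.2979, 0.012], [0.4429, -0.2734, 0.012], [0.4844, -0.111, 0.012]]
 centre [ 0.5101 -0.2044  0.012 ] yaw of +x 76.19387438577132 len 0.16736657743724787 0.0961147304191052
home scene [[0.6116, 0.1555, 0.012], [0.5943, 0.3207, 0.012], [0.5009, 0.3112, 0.012]]
empty scene [[0.5762, -0.1289, 0.012], [0.4879, -0.1067, 0.012]]
cap front (array([0.54998955, 0.2750535 , 0.15388846]), [np.float64(1.3), np.float64(2.0)])
jar [[0.61634702 0.00073232 0.085     ]]
```

```bash
cat >> h.py <<'E'
def log(tag=''):
    s=r.state();pickle.dump((s['joint_positions'],s['position'],s['orientation']),open('log.pkl','ab'))
    z=Rn.from_quat(s['orientation']).as_matrix()
    print(tag,round(s['time'],2),'q',s['joint_positions'].round(2),'p',s['position'].round(3),'z',z[:,2].round(3),'x',z[:,0].round(3))
def plan(way,p=None,R=None):
    s=r.state();p=s['position'] if p is None else p;R=Rn.from_quat(s['orientation']).as_matrix() if R is None else R
    for t,yaw in way:  # yaw: degrees about tool z
        d=R.T@(np.array(t)-p);print(d.round(3).tolist(),round(yaw/180,3),'rows',round(max(np.linalg.norm(d)/.0417,abs(yaw)/7.16),1))
        p=np.array(t);R=R@Rn.from_euler('z',yaw,degrees=True).as_matrix()
E
cat > lg.py <<'E'
from h import *;log()
E
python3 - <<'E'
from h import *
log()
w=[]
for k,az in enumerate(np.radians([-55,-34,-13,8,29,50,71,92,107])):
    w.append(((.58*np.cos(az),.58*np.sin(az),.6),-28 if k<3 else 0))
plan(w)
E
```

```text
2.23 q [ 1.03  0.19  0.3   1.09 -0.06  1.73 -0.03] p [ 0.144 -0.58   0.605] z [ 0.039 -0.129 -0.991] x [0.972 0.235 0.008]
[0.208, -0.059, -0.001] -0.156 rows 5.2
[0.211, -0.014, -0.014] -0.156 rows 5.1
[0.21, 0.012, -0.022] -0.156 rows 5.1
[0.206, 0.037, -0.027] 0.0 rows 5.1
[0.206, -0.04, -0.028] 0.0 rows 5.1
[0.178, -0.112, -0.026] 0.0 rows 5.1
[0.126, -0.168, -0.021] 0.0 rows 5.1
[0.058, -0.203, -0.012] 0.0 rows 5.1
[-0.005, -0.151, -0.003] 0.0 rows 3.6
```

Request:
{"name": "servo_tool", "arguments": {
  "motion": [
    [[1,0.208,-0.059,0,-0.156],[1,0.208,-0.059,0,-0.156],[1,0.208,-0.059,0,-0.156],[1,0.208,-0.059,0,-0.156],[1,0.208,-0.059,0,-0.156]]
  ]
}}

```text
time: 2.65
position: [0.3272, -0.4785, 0.6053]
orientation: [0.932, 0.356, -0.006, 0.073]
ft_force: [0.6, -1.2, 0.1]
opening: 0.0866
gripper_force: 0.0
```

```bash
python3 lg.py
```

```text
2.65 q [0.78 0.15 0.11 1.13 0.04 1.72 0.05] p [ 0.327 -0.478  0.605] z [ 0.041 -0.139 -0.989] x [ 0.746  0.663 -0.062]
```

Request:
{"name": "servo_tool", "arguments": {
  "motion": [
    [[1,0.21,-0.014,-0.014,-0.156],[1,0.21,-0.014,-0.014,-0.156],[1,0.21,-0.014,-0.014,-0.156],[1,0.21,-0.014,-0.014,-0.156],[1,0.21,-0.014,-0.014,-0.156]]
  ]
}}

```text
time: 3.07
position: [0.4726, -0.329, 0.6044]
orientation: [0.817, 0.572, -0.023, 0.069]
ft_force: [0.2, -0.4, 1.2]
opening: 0.087
gripper_force: 0.0
```

```bash
python3 lg.py
```

```text
3.07 q [ 0.54  0.17 -0.08  1.12  0.12  1.76  0.14] p [ 0.473 -0.329  0.604] z [ 0.041 -0.14  -0.989] x [ 0.346  0.931 -0.117]
```

Request:
{"name": "servo_tool", "arguments": {
  "motion": [
    [[1,0.21,0.012,-0.022,-0.156],[1,0.21,0.012,-0.022,-0.156],[1,0.21,0.012,-0.022,-0.156],[1,0.21,0.012,-0.022,-0.156],[1,0.21,0.012,-0.022,-0.156]]
  ]
}}

```text
time: 3.48
position: [0.5545, -0.1374, 0.6025]
orientation: [0.654, 0.753, -0.04, 0.061]
ft_force: [-0.1, -0.1, -0.2]
opening: 0.0868
gripper_force: 0.0
```

```bash
python3 lg.py
```

```text
3.48 q [ 0.29  0.2  -0.26  1.09  0.2   1.81  0.22] p [ 0.554 -0.137  0.603] z [ 0.04  -0.14  -0.989] x [-0.136  0.98  -0.145]
```

Request:
{"name": "servo_tool", "arguments": {
  "motion": [
    [[1,0.206,0.037,-0.027,0],[1,0.206,0.037,-0.027,0],[1,0.206,0.037,-0.027,0],[1,0.206,0.037,-0.027,0],[1,0.206,0.037,-0.027,0]]
  ]
}}

```text
time: 3.9
position: [0.562, 0.0709, 0.6001]
orientation: [0.656, 0.751, -0.04, 0.062]
ft_force: [1.0, -0.7, 1.3]
opening: 0.0874
gripper_force: 0.0
```

```bash
python3 - <<'E'
from h import *
from kin import *
log()
import itertools
from scipy.optimize import least_squares
D=[];fh=open('log.pkl','rb')
while 1:
    try:D.append(pickle.load(fh))
    except EOFError:break
s0=load('scene0')['s'];D.append((s0['joint_positions'],s0['position'],s0['orientation']))
def fk2(q,V):
    R=Rn.identity();p=np.zeros(3)
    for i,ax in enumerate('zyzyzyz'):
        R=R*Rn.from_euler(ax,[-1,1,-1,1,-1,1,-1][i]*q[i]);p=p+R.apply(V[3*i:3*i+3])
    return p
V0=np.zeros(21);V0[[2,8,14,20]]=[.24,.49,.49,.26]
def f(V):return np.r_[np.concatenate([fk2(q,V)-p for q,p,_ in D])*100,(V-V0)*.3]
o=least_squares(f,V0);print(len(D),np.abs(o.fun[:3*len(D)]).max()/100);print(o.x.reshape(7,3).round(3))
E
```

```text
3.9 q [-0.    0.23 -0.39  1.07  0.24  1.87 -0.18] p [0.562 0.071 0.6  ] z [ 0.04  -0.141 -0.989] x [-0.132  0.98  -0.146]
6 2.751678142393077e-05
[[ 0.    -0.014  0.236]
 [-0.001 -0.014  0.029]
 [-0.    -0.007  0.519]
 [-0.007 -0.007 -0.011]
 [ 0.005 -0.     0.479]
 [-0.002 -0.     0.024]
 [ 0.    -0.     0.284]]
```

Request:
{"name": "servo_tool", "arguments": {
  "motion": [
    [[1,0.206,-0.04,-0.028,0],[1,0.206,-0.04,-0.028,0],[1,0.206,-0.04,-0.028,0],[1,0.206,-0.04,-0.028,0],[1,0.206,-0.04,-0.028,0]]
  ]
}}

```text
time: 4.32
position: [0.4944, 0.2681, 0.5969]
orientation: [0.656, 0.751, -0.04, 0.062]
ft_force: [-0.1, 0.6, 0.7]
opening: 0.0869
gripper_force: 0.0
```

Request:
{"name": "servo_tool", "arguments": {
  "motion": [
    [[1,0.178,-0.112,-0.026,0],[1,0.178,-0.112,-0.026,0],[1,0.178,-0.112,-0.026,0],[1,0.178,-0.112,-0.026,0],[1,0.178,-0.112,-0.026,0]]
  ]
}}

```text
time: 4.73
position: [0.3608, 0.428, 0.594]
orientation: [0.656, 0.751, -0.041, 0.062]
ft_force: [0.9, 0.6, 0.4]
opening: 0.0871
gripper_force: 0.0
```

```bash
python3 lg.py
```

```text
4.73 q [-0.68  0.29 -0.5   1.01  0.25  1.98 -0.95] p [0.361 0.428 0.594] z [ 0.04  -0.143 -0.989] x [-0.132  0.98  -0.147]
```

Request:
{"name": "servo_tool", "arguments": {
  "motion": [
    [[1,0.126,-0.168,-0.021,0],[1,0.126,-0.168,-0.021,0],[1,0.126,-0.168,-0.021,0],[1,0.126,-0.168,-0.021,0],[1,0.126,-0.168,-0.021,0]]
  ]
}}

```text
time: 5.15
position: [0.1962, 0.5207, 0.5918]
orientation: [0.654, 0.753, -0.042, 0.063]
ft_force: [0.4, -0.5, -0.5]
opening: 0.0867
gripper_force: 0.0
```

```bash
python3 lg.py
```

```text
5.15 q [-1.32  0.27 -0.01  1.02  0.08  1.99 -1.16] p [0.196 0.521 0.592] z [ 0.04  -0.145 -0.989] x [-0.136  0.979 -0.149]
```

Request:
{"name": "servo_tool", "arguments": {
  "motion": [
    [[1,0.058,-0.203,-0.012,0],[1,0.058,-0.203,-0.012,0],[1,0.058,-0.203,-0.012,0],[1,0.058,-0.203,-0.012,0],[1,0.058,-0.203,-0.012,0]]
  ]
}}

```text
time: 5.57
position: [0.0008, 0.5478, 0.5888]
orientation: [0.656, 0.751, -0.04, 0.063]
ft_force: [0.7, -0.1, -1.0]
opening: 0.0869
gripper_force: 0.0
```

```bash
python3 lg.py
```

```text
5.57 q [-1.94  0.26  0.4   1.06 -0.06  1.99 -1.42] p [0.001 0.548 0.589] z [ 0.042 -0.142 -0.989] x [-0.131  0.98  -0.147]
```

Request:
{"name": "servo_tool", "arguments": {
  "motion": [
    [[1,-0.01,-0.145,-0.2,0],[1,-0.01,-0.145,-0.2,0],[1,-0.01,-0.145,-0.2,0],[1,-0.01,-0.145,-0.2,0],[1,-0.01,-0.145,-0.2,0]]
  ]
}}

```text
time: 5.98
position: [-0.0954, 0.5247, 0.611]
orientation: [0.656, 0.753, -0.025, 0.045]
ft_force: [-0.2, -0.1, 0.2]
opening: 0.0868
gripper_force: 0.0
```

```bash
python3 lg.py
```

```text
5.98 q [-2.15  0.22  0.44  1.06 -0.08  1.99 -1.6 ] p [-0.095  0.525  0.611] z [ 0.035 -0.096 -0.995] x [-0.136  0.986 -0.1  ]
```

Request:
{"name": "servo_tool", "arguments": {
  "motion": [
    [[1,-0.09,0.01,-0.6,0],[1,-0.09,0.01,-0.6,0],[1,-0.09,0.01,-0.6,0],[1,-0.09,0.01,-0.6,0],[1,-0.09,0.01,-0.6,0]]
  ]
}}

```text
time: 6.4
position: [-0.0865, 0.4937, 0.6392]
orientation: [0.657, 0.753, -0.009, 0.026]
ft_force: [-0.7, 0.3, -0.3]
opening: 0.0874
gripper_force: 0.0
```

```bash
python3 lg.py
```

```text
6.4 q [-2.33  0.15  0.62  1.09 -0.07  1.99 -1.6 ] p [-0.087  0.494  0.639] z [ 0.027 -0.047 -0.999] x [-0.136  0.989 -0.05 ]
```

```bash
cat > sim.py <<'E'
from h import *
from scipy.optimize import least_squares
SG=[-1,1,-1,1,-1,1,-1]
def logs():
    D=[];fh=open('log.pkl','rb')
    while 1:
        try:D.append(pickle.load(fh))
        except EOFError:return D
def fkr(q,V):
    R=np.eye(3);p=np.zeros(3)
    for i in range(7):
        c,s=np.cos(q[i]),SG[i]*np.sin(q[i])
        R=R@(np.array([[c,-s,0],[s,c,0],[0,0,1]]) if i%2==0 else np.array([[c,0,s],[0,1,0],[-s,0,c]]));p=p+R@V[3*i:3*i+3]
    return p,R@np.array([[0,-1,0],[1,0,0],[0,0,1.]])
def fitV():
    D=logs();V0=np.zeros(21);V0[[2,8,14,20]]=[.24,.49,.49,.26]
    o=least_squares(lambda V:np.r_[np.concatenate([fkr(q,V)[0]-p for q,p,_ in D])*100,(V-V0)*.1],V0);return o.x
LO=np.array([-2.59,-.33,-1.39,.1,-1.04,.21,-2.66]);HI=np.array([2.59,1.99,1.29,2.45,4.18,1.99,2.66])
VM=.7*np.array([2.57,2.57]+[3.14]*5)/12
def row(q,pc,Rt,pt,V,w):
    # one row: pc cmd pos, Rt target orient, pt target pos
    d=pt-pc;n=np.linalg.norm(d);g=pc+d*min(1,.0417/max(n,1e-9))
    lo=np.maximum(LO,q-VM);hi=np.minimum(HI,q+VM)+1e-9
    def f(x):
        p,R=fkr(x,V);return np.r_[(p-g),w*Rn.from_matrix(Rt.T@R).as_rotvec(),.003*(x-q)]
    return least_squares(f,np.clip(q,lo+1e-9,hi-1e-9),bounds=(lo,hi),max_nfev=25).x
def call(q,sh,n,V,w,turn=0):
    p0,R0=fkr(q,V);pt=p0+R0@np.array(sh);Rt=R0
    tt=np.pi*turn
    for k in range(n):
        a=np.sign(tt)*min(abs(tt),np.radians(7.16)*(k+1))
        q=row(q,fkr(q,V)[0],R0@Rn.from_euler('z',a).as_matrix(),pt,V,w)
    return q
E
python3 - <<'E'
from sim import *
D=logs();V=fitV();np.save('V.npy',V)
print(max(np.abs(fkr(q,V)[0]-p).max() for q,p,_ in D),max(np.abs(fkr(q,V)[1]-Rn.from_quat(o).as_matrix()).max() for q,_,o in D))
print(V.reshape(7,3).round(3))
q0=D[-2][0]
for w in(.05,.1,.2,.3,.5,1):
    q=call(q0,[-.09,.01,-.6],5,V,w);p,R=fkr(q,V)
    q1=q0
    for k in range(5):q1=call(q1,fkr(q1,V)[1].T@[0,0,.6],1,V,w)
    p1,R1=fkr(q1,V);print(w,q.round(2),p.round(3),R[:,2].round(3),'|1row',p1.round(3),R1[:,2].round(3))
E
```

```text
5.946273462509311e-07 4.163336342344337e-16
[[-0.    -0.013  0.238]
 [ 0.    -0.013  0.032]
 [-0.    -0.008  0.522]
 [-0.    -0.008 -0.012]
 [ 0.    -0.     0.478]
 [-0.    -0.     0.027]
 [ 0.     0.     0.287]]
0.05 [-2.32  0.14  0.64  0.7  -0.09  1.99 -1.6 ] [-0.095  0.514  0.812] [-0.039  0.331 -0.943] |1row [-0.095  0.524  0.817] [-0.044  0.344 -0.938]
0.1 [-2.35  0.14  0.67  0.75 -0.09  1.99 -1.6 ] [-0.094  0.511  0.792] [-0.031  0.288 -0.957] |1row [-0.095  0.523  0.81 ] [-0.039  0.329 -0.944]
0.2 [-2.39  0.13  0.69  0.88 -0.08  1.99 -1.6 ] [-0.092  0.505  0.738] [-0.011  0.171 -0.985] |1row [-0.094  0.519  0.785] [-0.029  0.276 -0.961]
0.3 [-2.38  0.13  0.68  0.98 -0.07  1.99 -1.6 ] [-0.09   0.499  0.694] [ 0.007  0.071 -0.997] |1row [-0.093  0.515  0.756] [-0.018  0.213 -0.977]
0.5 [-2.35  0.14  0.64  1.07 -0.07  1.99 -1.6 ] [-0.088  0.493  0.65 ] [ 0.023 -0.027 -0.999] |1row [-0.09   0.506  0.707] [ 0.002  0.102 -0.995]
1 [-2.32  0.15  0.61  1.11 -0.07  1.99 -1.6 ] [-0.087  0.488  0.627] [ 0.032 -0.079 -0.996] |1row [-0.088  0.496  0.651] [ 0.023 -0.023 -0.999]
```

Request:
{"name": "servo_tool", "arguments": {
  "motion": [
    [[1,-0.05,-0.3,-0.6,0]]
  ]
}}

```text
time: 6.48
position: [-0.1015, 0.4878, 0.6504]
orientation: [0.66, 0.751, -0.0, 0.016]
ft_force: [-0.8, -0.1, 0.1]
opening: 0.0873
gripper_force: 0.0
```

```bash
python3 lg.py
```

```text
6.48 q [-2.4   0.13  0.66  1.08 -0.07  1.99 -1.64] p [-0.102  0.488  0.65 ] z [ 0.024 -0.022 -0.999] x [-0.129  0.991 -0.025]
```

Request:
{"name": "servo_tool", "arguments": {
  "motion": [
    [[1,-0.05,-0.3,-0.6,0]]
  ]
}}

```text
time: 6.57
position: [-0.1223, 0.4805, 0.6647]
orientation: [0.658, 0.753, 0.008, 0.003]
ft_force: [-0.4, -0.4, 0.2]
opening: 0.0873
gripper_force: 0.0
```

```bash
python3 - <<'E'
from sim import *
log()
D=logs();V=np.load('V.npy')
for w in(.4,.5,.6,.8):
    q=call(D[-3][0],[-.05,-.3,-.6],1,V,w);p1,R1=fkr(q,V);q=call(q,[-.05,-.3,-.6],1,V,w);p,R=fkr(q,V);print(w,q.round(2),p1.round(3),R1[:,2].round(3),p.round(3),R[:,2].round(3))
E
```

```text
6.57 q [-2.49  0.12  0.7   1.06 -0.07  1.99 -1.68] p [-0.122  0.481  0.665] z [ 0.015  0.009 -1.   ] x [-0.134  0.991  0.007]
0.4 [-2.5   0.11  0.72  1.03 -0.07  1.99 -1.68] [-0.105  0.488  0.66 ] [ 0.018 -0.004 -1.   ] [-0.123  0.481  0.681] [ 0.007  0.04  -0.999]
0.5 [-2.49  0.12  0.71  1.04 -0.07  1.99 -1.68] [-0.105  0.487  0.656] [ 0.02  -0.013 -1.   ] [-0.123  0.48   0.673] [ 0.011  0.022 -1.   ]
0.6 [-2.48  0.12  0.7   1.05 -0.07  1.99 -1.68] [-0.105  0.487  0.653] [ 0.022 -0.02  -1.   ] [-0.122  0.479  0.666] [ 0.015  0.009 -1.   ]
0.8 [-2.47  0.12  0.68  1.07 -0.07  1.99 -1.68] [-0.104  0.486  0.649] [ 0.024 -0.029 -0.999] [-0.122  0.479  0.658] [ 0.019 -0.01  -1.   ]
```

The simulator with w=0.6 matches the arm's behaviour, and the tool is vertical again. Next is the path to above the bottle.

```bash
cat >> sim.py <<'E'
def follow(q,way,V,w=.6,show=True):
    # way: (pos, turn deg, nrows); prints shifts
    for t,yaw,n in way:
        p,R=fkr(q,V);d=(R.T@(np.array(t)-p)).round(3);q=call(q,d,n,V,w,yaw/180)
        p,R=fkr(q,V)
        if show:print(d.tolist(),round(yaw/180,3),n,'->',p.round(3),R[:,2].round(3),'q',q.round(2))
    return q
E
python3 - <<'E'
from sim import *
V=np.load('V.npy');q=logs()[-1][0]
follow(q,[((.06,.5,.6),0,5),((.24,.45,.55),0,5),((.40,.37,.5),0,5),((.53,.25,.42),0,5),((.556,.19,.38),0,3)],V)
E
```

```text
[-0.006, 0.182, 0.068] 0.0 5 -> [0.06 0.5  0.6 ] [ 0.015  0.009 -1.   ] q [-2.28  0.08  0.83  1.25 -0.05  1.83 -1.32]
[-0.074, 0.171, 0.052] 0.0 5 -> [0.24 0.45 0.55] [ 0.015  0.009 -1.   ] q [-2.06  0.07  0.99  1.37 -0.05  1.71 -0.95]
[-0.101, 0.147, 0.052] 0.0 5 -> [0.4  0.37 0.5 ] [ 0.015  0.009 -1.   ] q [-1.72  0.18  1.1   1.42 -0.16  1.62 -0.5 ]
[-0.137, 0.111, 0.081] 0.0 5 -> [0.53  0.249 0.42 ] [ 0.015  0.009 -1.   ] q [-1.32  0.31  1.09  1.5  -0.28  1.48 -0.09]
[-0.063, 0.018, 0.039] 0.0 3 -> [0.556 0.19  0.38 ] [ 0.015  0.009 -1.   ] q [-1.2   0.33  1.09  1.57 -0.3   1.4   0.04]
```

Request:
{"name": "servo_tool", "arguments": {
  "motion": [
    [[1,-0.006,0.182,0.068,0],[1,-0.006,0.182,0.068,0],[1,-0.006,0.182,0.068,0],[1,-0.006,0.182,0.068,0],[1,-0.006,0.182,0.068,0]]
  ]
}}

```text
time: 6.98
position: [0.0637, 0.4992, 0.5987]
orientation: [0.659, 0.753, 0.008, 0.003]
ft_force: [0.5, 0.0, 0.3]
opening: 0.0874
gripper_force: 0.0
```

Request:
{"name": "servo_tool", "arguments": {
  "motion": [
    [[1,-0.074,0.171,0.052,0],[1,-0.074,0.171,0.052,0],[1,-0.074,0.171,0.052,0],[1,-0.074,0.171,0.052,0],[1,-0.074,0.171,0.052,0]]
  ]
}}

```text
time: 7.4
position: [0.244, 0.448, 0.549]
orientation: [0.659, 0.752, 0.008, 0.002]
ft_force: [0.3, -0.1, -0.1]
opening: 0.0873
gripper_force: 0.0
```

Request:
{"name": "servo_tool", "arguments": {
  "motion": [
    [[1,-0.101,0.147,0.052,0],[1,-0.101,0.147,0.052,0],[1,-0.101,0.147,0.052,0],[1,-0.101,0.147,0.052,0],[1,-0.101,0.147,0.052,0]]
  ]
}}

```text
time: 7.82
position: [0.404, 0.3668, 0.4977]
orientation: [0.66, 0.751, 0.007, 0.003]
ft_force: [-0.7, -0.9, -0.6]
opening: 0.0868
gripper_force: 0.0
```

Request:
{"name": "servo_tool", "arguments": {
  "motion": [
    [[1,-0.137,0.111,0.081,0],[1,-0.137,0.111,0.081,0],[1,-0.137,0.111,0.081,0],[1,-0.137,0.111,0.081,0],[1,-0.137,0.111,0.081,0]]
  ]
}}

```text
time: 8.23
position: [0.5315, 0.2478, 0.4164]
orientation: [0.659, 0.752, 0.007, 0.002]
ft_force: [-0.7, -0.1, -0.3]
opening: 0.0867
gripper_force: 0.0
```

```bash
python3 -c "
from h import *
log();f=grab('wrist');save(f,'w1')"
```

```text
8.23 q [-1.32  0.32  1.11  1.5  -0.29  1.48 -0.08] p [0.531 0.248 0.416] z [ 0.011  0.008 -1.   ] x [-0.132  0.991  0.006]
```

Request:
{"name": "servo_tool", "arguments": {
  "motion": [
    [[1,-0.073,0.018,0.039,0],[1,-0.073,0.018,0.039,0],[1,-0.073,0.018,0.039,0],[1,-0.073,0.018,0.039,0]]
  ]
}}

```text
time: 8.62
position: [0.5582, 0.179, 0.3781]
orientation: [0.659, 0.752, 0.007, 0.001]
ft_force: [-0.1, 0.3, -1.0]
opening: 0.0872
gripper_force: 0.0
```

```bash
python3 -c "
from h import *
log();f=grab('wrist');save(f,'w2')
a=[cv2.imread('pics/%s.png'%n) for n in('w1','w2')]
cv2.imwrite('pics/w12.png',cv2.resize(np.vstack([a[0][:300],a[1][:300]]),None,fx=1,fy=1))
cv2.imwrite('pics/w12.png',np.hstack([a[0][:,80:480],a[1][:,80:480]]))"
```

```text
8.62 q [-1.19  0.34  1.1   1.57 -0.31  1.41  0.07] p [0.558 0.179 0.378] z [ 0.011  0.009 -1.   ] x [-0.131  0.991  0.008]
```

The wrist views show the bottle in the home cradle. The base corners in w2 are at about (245,66), (310,66), (304,181) and (245,180), and the cap is near (277,95).

```bash
python3 - <<'E'
from h import *
a=load('w1');b=load('w2')
for f,px in((a,[(258,115),(316,116),(313,219),(257,218)]),(b,[(245,66),(310,66),(304,181),(245,180)])):
    X=plane(f,px,.012);l=X[0]+X[1]-X[2]-X[3];w=X[0]+X[3]-X[1]-X[2]
    print(X.round(4)[:,:2].tolist(),X.mean(0).round(4),'yaw',np.degrees(np.arctan2(l[1],l[0])),np.linalg.norm(l)/2,np.linalg.norm(w)/2)
def P(c,yaw,v):
    y=np.radians(yaw);return np.array([c[0]+np.cos(y)*v[0]-np.sin(y)*v[1],c[1]+np.sin(y)*v[0]+np.cos(y)*v[1],v[2]])
# two-view: base corner far-left/right heights, dark cap centroid and white blob
for i,(p,q) in enumerate([((258,115),(245,66)),((316,116),(310,66))]):print('corner tri',tri([(a,p),(b,q)]))
T=load('top0')
for c,yaw in(((.557,.231),96.5),):
    for n,f in(('w1',a),('w2',b),('top',T)):
        print(n,'pred captop,cap base,foot-front',proj(f,[P(c,yaw,v) for v in((.0464,0,.1569),(-.05,0,.042),(-.0016,.025,.1385),(-.0016,-.025,.1385),(-.069,.025,.058),(-.069,-.025,.058))]).round(0).tolist())
for n,f in(('w1',a),('w2',b)):
    g=cv2.cvtColor(f['image'],cv2.COLOR_RGB2HSV);m=((g[:,:,1]<60)&(g[:,:,2]>40)).astype(np.uint8)
    x0,y0=(255,115) if n=='w1' else (245,60)
    sub=m[y0:y0+125,x0:x0+66];k,l,st,ce=cv2.connectedComponentsWithStats(sub)
    j=1+st[1:,4].argmax();print(n,st[j][:4]+[x0,y0,0,0],st[j][4])
E
```

```text
[[0.5001, 0.31], [0.5913, 0.3206], [0.6143, 0.1504], [0.5184, 0.1398]] [0.556  0.2302 0.012 ] yaw 96.93485236784653 0.17148396270282237 0.09412151672948259
[[0.5017, 0.3079], [0.5934, 0.3201], [0.6103, 0.1537], [0.5193, 0.1436]] [0.5562 0.2313 0.012 ] yaw 95.93524341858932 0.16621462758398653 0.09204050157926048
corner tri (array([ 0.49973944,  0.30955113, -0.00719577]), [np.float64(0.2), np.float64(0.3)])
corner tri (array([0.59327038, 0.32079959, 0.0033784 ]), [np.float64(0.6), np.float64(0.7)])
w1 pred captop,cap base,foot-front [[293.0, 152.0], [287.0, 203.0], [271.0, 187.0], [310.0, 187.0], [271.0, 217.0], [302.0, 217.0]]
w2 pred captop,cap base,foot-front [[279.0, 88.0], [276.0, 163.0], [256.0, 133.0], [300.0, 134.0], [258.0, 177.0], [294.0, 178.0]]
top pred captop,cap base,foot-front [[195.0, 187.0], [227.0, 191.0], [210.0, 194.0], [209.0, 180.0], [232.0, 197.0], [231.0, 183.0]]
w1 [270 140  38  76] 2487
w2 [255  77  43  99] 3671
```

Request:
{"name": "servo_tool", "arguments": {
  "motion": [
    [[1,0.051,0.003,0.128,0.006],[1,0.051,0.003,0.128,0.006],[1,0.051,0.003,0.128,0.006],[1,0.051,0.003,0.128,0.006],[1,0.051,0.003,0.128,0.006]]
  ]
}}

```text
time: 9.08
position: [0.5533, 0.2379, 0.2491]
orientation: [0.662, 0.75, 0.006, 0.0]
ft_force: [-0.6, -0.5, 0.5]
opening: 0.0871
gripper_force: 0.0
```

Request:
{"name": "servo_tool", "arguments": {
  "motion": [
    [[1,-0.001,-0.002,0.04,0],[1,-0.001,-0.002,0.075,0],[1,-0.001,-0.002,0.105,0],[1,-0.001,-0.002,0.12,0],[1,-0.001,-0.002,0.12,0]]
  ]
}}

```text
time: 9.5
position: [0.5554, 0.2344, 0.1317]
orientation: [0.664, 0.748, 0.007, 0.001]
ft_force: [0.1, -0.8, 0.3]
opening: 0.0867
gripper_force: 0.0
```

```bash
python3 - <<'E'
from h import *
log();s=r.state();print(s['ft_force'])
f=grab('scene');save(f,'s1')
cv2.imwrite('pics/s1c.png',cv2.resize(f['image'][180:360,270:450,::-1],(540,540),interpolation=3))
p=np.array(s['position']);R=Rn.from_quat(s['orientation']).as_matrix();print('to go',R.T@(np.array([.556,.231,.104])-p))
E
```

```text
9.5 q [-1.11  0.59  0.91  1.85 -0.57  0.97  0.17] p [0.555 0.234 0.132] z [ 0.012  0.01  -1.   ] x [-0.119  0.993  0.008]
[ 0.10581025 -0.7503593   0.29229043]
to go [-0.00370993 -0.00013166  0.02767046]
```

The scene crop shows the gripper straddling the bottle, clear of the mandrel. I'll go down the last 27 mm and close.

Request:
{"name": "servo_tool", "arguments": {
  "motion": [
    [[1,-0.004,0,0.012,0],[1,-0.004,0,0.022,0],[1,-0.004,0,0.028,0],[1,-0.004,0,0.028,0]]
  ]
}}

```text
time: 9.88
position: [0.5562, 0.2309, 0.1038]
orientation: [0.664, 0.748, 0.008, 0.001]
ft_force: [0.7, -0.4, -0.4]
opening: 0.0866
gripper_force: 0.0
```

Request:
{"name": "servo_tool", "arguments": {
  "motion": [
    [[-1,0,0,0,0],[-1,0,0,0,0],[-1,0,0,0,0],[-1,0,0,0,0],[-1,0,0,0,0]]
  ]
}}

```text
time: 10.3
position: [0.5568, 0.2312, 0.1048]
orientation: [0.664, 0.748, 0.009, 0.001]
ft_force: [-0.3, -1.2, -0.2]
opening: 0.0617
gripper_force: 0.0
```

Request:
{"name": "servo_tool", "arguments": {
  "motion": [
    [[-1,0,0,0,0],[-1,0,0,0,0]]
  ]
}}

```text
time: 10.47
position: [0.5558, 0.2311, 0.1045]
orientation: [0.664, 0.748, 0.008, 0.0]
ft_force: [-1.3, 0.7, 2.8]
opening: 0.0501
gripper_force: 29.7
```

```bash
python3 lg.py; python3 - <<'E'
from sim import *
V=np.load('V.npy');q0=r.state()['joint_positions']
# explore inversion: lift, then push strategies with 1-row calls
q=follow(q0,[((.556,.231,.25),0,5),((.53,.15,.4),0,5)],V)
def el(q):
    p,R=fkr(q,V);return np.degrees(np.arcsin(R[2,2])),p
for name,u in(('up',lambda p:np.array([0,0,1.])),('out',lambda p:np.r_[p[:2]/np.hypot(*p[:2]),0]),('outup',lambda p:np.r_[p[:2]/np.hypot(*p[:2]),1]/1.414),('inup',lambda p:np.r_[-p[:2]/np.hypot(*p[:2]),2]/2.24)):
    x=q.copy();o=[]
    for k in range(80):
        p,R=fkr(x,V);x=call(x,R.T@u(p)*.9,1,V,.6)
        if k%8==7:o.append((round(el(x)[0]),el(x)[1].round(2).tolist()))
    print(name,o,x.round(2))
E
```

```text
10.47 q [-1.08  0.62  0.88  1.87 -0.6   0.92  0.21] p [0.556 0.231 0.104] z [ 0.012  0.012 -1.   ] x [-0.118  0.993  0.01 ]
[0.001, 0.002, -0.146] 0.0 5 -> [0.556 0.231 0.25 ] [ 0.012  0.012 -1.   ] q [-1.19  0.46  1.02  1.73 -0.44  1.18  0.07]
[-0.075, -0.033, -0.151] 0.0 5 -> [0.53  0.151 0.4  ] [ 0.012  0.012 -1.   ] q [-1.27  0.24  1.15  1.61 -0.23  1.42  0.02]
up [(-86, [0.52, 0.15, 0.69]), (-71, [0.49, 0.14, 0.81]), (-56, [0.47, 0.13, 0.92]), (-42, [0.44, 0.13, 1.02]), (-29, [0.4, 0.11, 1.09]), (-17, [0.37, 0.11, 1.16]), (-4, [0.37, 0.11, 1.24]), (9, [0.37, 0.11, 1.31]), (22, [0.35, 0.1, 1.37]), (34, [0.33, 0.1, 1.43])] [-2.3  -0.04  1.25  0.1   0.79  0.9  -0.22]
out [(-89, [0.84, 0.24, 0.4]), (-78, [0.97, 0.28, 0.31]), (-66, [1.07, 0.3, 0.23]), (-54, [1.14, 0.33, 0.17]), (-42, [1.2, 0.34, 0.13]), (-33, [1.24, 0.35, 0.11]), (-25, [1.26, 0.36, 0.11]), (-19, [1.27, 0.36, 0.11]), (-16, [1.27, 0.37, 0.12]), (-15, [1.27, 0.37, 0.15])] [-0.36  1.57  1.05  0.1  -1.04  0.21 -0.17]
outup [(-86, [0.73, 0.21, 0.59]), (-72, [0.8, 0.23, 0.65]), (-60, [0.84, 0.24, 0.69]), (-47, [0.89, 0.25, 0.74]), (-34, [0.94, 0.27, 0.79]), (-21, [0.99, 0.28, 0.84]), (-9, [1.02, 0.29, 0.88]), (1, [1.04, 0.3, 0.92]), (10, [1.04, 0.3, 0.96]), (17, [1.04, 0.3, 0.99])] [-0.38  0.86  1.07  0.1  -1.04  0.37 -0.13]
inup [(-88, [0.39, 0.11, 0.68]), (-74, [0.29, 0.09, 0.77]), (-59, [0.23, 0.08, 0.87]), (-44, [0.19, 0.07, 0.98]), (-29, [0.12, 0.05, 1.07]), (-15, [0.06, 0.02, 1.15]), (-3, [0.02, 0.01, 1.2]), (9, [0.02, 0.01, 1.26]), (21, [0.02, 0.01, 1.33]), (33, [0.01, 0.0, 1.4])] [-0.14 -0.27  0.77  0.1  -1.04  1.21 -0.29]
```

Grip is good: 50.1 mm opening and 29.7 N. I'll lift the bottle and search in simulation for efficient tilt-up and tilt-back pushes.

Request:
{"name": "servo_tool", "arguments": {
  "motion": [
    [[-1,0.001,0.002,-0.01,0],[-1,0.001,0.002,-0.03,0],[-1,0.001,0.002,-0.06,0],[-1,0.001,0.002,-0.1,0],[-1,0.001,0.002,-0.14,0]]
  ]
}}

```text
time: 10.88
position: [0.556, 0.2302, 0.2456]
orientation: [0.664, 0.747, 0.008, 0.001]
ft_force: [1.4, 0.2, -2.4]
opening: 0.0501
gripper_force: 29.7
```

```bash
python3 lg.py; cat > srch.py <<'E'
from sim import *
V=np.load('V.npy')
def dirs(p):
    e=np.r_[p[:2]/np.hypot(*p[:2]),0];u=np.array([0,0,1.]);return {a:e*np.cos(np.radians(a))+u*np.sin(np.radians(a)) for a in range(-180,180,30)}
def greedy(q,score,stop,N,rows,block=3,zmin=.4):
    out=[]
    for k in range(N):
        best=None
        for a in dirs(fkr(q,V)[0]):
            x=q
            for b in range(block):
                p,R=fkr(x,V);x=call(x,R.T@dirs(p)[a]*.9,rows,V,.6)
            p,R=fkr(x,V)
            if p[2]<zmin or np.hypot(*p[:2])<.3:continue
            s=score(R)
            if best is None or s>best[0]:best=(s,a,x)
        q=best[2];p,R=fkr(q,V);out.append((best[1],round(np.degrees(np.arcsin(R[2,2]))),p.round(2).tolist()))
        if stop(R):break
    return q,out
if __name__=='__main__':
    q0=r.state()['joint_positions']
    q=follow(q0,[((.53,.15,.4),0,5),((.5,.1,.55),0,4)],V,show=False)
    import time
    for rows in(1,2):
        t=time.time()
        q1,o=greedy(q,lambda R:R[2,2],lambda R:R[2,2]>.57,30 if rows==1 else 15,rows);print('up',rows,o,q1.round(2))
        q2,o=greedy(q1,lambda R:-R[2,2],lambda R:R[2,2]<-.998,30 if rows==1 else 15,rows);print('down',rows,o,q2.round(2),fkr(q2,V)[1][:,2],time.time()-t)
E
timeout 500 python3 srch.py
```

```text
10.88 q [-1.19  0.47  1.02  1.74 -0.44  1.17  0.08] p [0.556 0.23  0.246] z [ 0.012  0.01  -1.   ] x [-0.117  0.993  0.008]
up 1 [(60, -89, [0.56, 0.11, 0.65]), (60, -84, [0.6, 0.12, 0.69]), (60, -78, [0.63, 0.13, 0.72]), (60, -72, [0.66, 0.13, 0.75]), (60, -67, [0.68, 0.14, 0.78]), (60, -62, [0.7, 0.14, 0.81]), (60, -57, [0.71, 0.14, 0.83]), (60, -53, [0.72, 0.14, 0.86]), (60, -48, [0.73, 0.15, 0.88]), (60, -43, [0.74, 0.15, 0.9]), (60, -38, [0.75, 0.15, 0.92]), (60, -33, [0.76, 0.15, 0.95]), (60, -28, [0.78, 0.16, 0.97]), (60, -23, [0.79, 0.16, 0.99]), (60, -19, [0.8, 0.16, 1.02]), (60, -14, [0.81, 0.16, 1.04]), (60, -9, [0.82, 0.17, 1.06]), (60, -4, [0.83, 0.17, 1.08]), (60, 0, [0.84, 0.17, 1.1]), (60, 4, [0.85, 0.17, 1.12]), (60, 9, [0.85, 0.17, 1.14]), (60, 12, [0.85, 0.17, 1.16]), (60, 16, [0.85, 0.17, 1.17]), (60, 20, [0.85, 0.17, 1.19]), (60, 23, [0.85, 0.17, 1.2]), (60, 26, [0.85, 0.17, 1.21]), (60, 28, [0.84, 0.17, 1.23]), (60, 31, [0.84, 0.17, 1.24]), (60, 33, [0.83, 0.17, 1.25]), (60, 35, [0.82, 0.17, 1.26])] [-0.33  0.6   1.11  0.1  -1.04  0.3  -0.05]
down 1 [(-120, 31, 
[... 1406 characters left out ...]
90, -5, [0.32, 0.05, 1.23]), (90, 1, [0.32, 0.05, 1.26]), (90, 7, [0.32, 0.05, 1.29])] [-0.62 -0.05 -0.34  0.1   0.72  1.43 -0.17]
down 2 [(-90, 3, [0.34, 0.08, 1.19]), (-90, -1, [0.44, 0.13, 1.09]), (-150, -5, [0.32, 0.15, 1.11]), (-90, -8, [0.33, 0.25, 0.96]), (-120, -9, [0.23, 0.29, 0.79]), (-60, -9, [0.31, 0.39, 0.58]), (-30, -9, [0.44, 0.56, 0.45]), (-180, -9, [0.28, 0.36, 0.45]), (0, -9, [0.44, 0.56, 0.45]), (-180, -9, [0.28, 0.36, 0.45]), (0, -9, [0.44, 0.56, 0.45]), (-180, -9, [0.28, 0.36, 0.45]), (0, -9, [0.44, 0.56, 0.45]), (-180, -9, [0.28, 0.36, 0.45]), (0, -9, [0.44, 0.56, 0.45])] [-1.47  0.3   0.08  1.88  1.56  1.26 -2.26] [ 0.98396322  0.07391541 -0.16233574] 48.19346475601196
```

```bash
cat > ph.py <<'E'
from sim import *
V=np.load('V.npy')
def push(q,ang,n,per=4,stop=None,w=.6,az=None):
    k=0
    while k<n:
        p,R=fkr(q,V);e=np.r_[p[:2]/np.hypot(*p[:2]),0] if az is None else np.r_[np.cos(np.radians(az)),np.sin(np.radians(az)),0]
        d=(R.T@(e*np.cos(np.radians(ang))+np.array([0,0,1.])*np.sin(np.radians(ang)))*.5).round(2)
        m=0
        for _ in range(per):
            q=call(q,d,1,V,w);k+=1;m+=1
            if stop and stop(fkr(q,V)[1]):k=n;break
        p,R=fkr(q,V);print(m,'x',d.tolist(),'->',p.round(2),'z',R[:,2].round(2),'el',round(np.degrees(np.arcsin(R[2,2])),1),'x',R[:,0].round(2),'q',q.round(2))
    return q
E
cat > a.py <<'E'
from ph import *
q=r.state()['joint_positions']
print('A');q=follow(q,[((.5,.35,.36),35,5),((.38,.46,.48),35,5),((.22,.5,.6),35,5),((.05,.5,.66),35,5),((-.09,.48,.66),40,6)],V)
np.save('qA.npy',q)
print('B');q=push(q,90,70,4,lambda R:R[2,2]>.55)
print('C');q=push(q,-90,48,4,lambda R:R[2,2]<-.6)
E
python3 a.py
```

```text
A
[0.126, -0.04, -0.114] 0.194 5 -> [0.5  0.35 0.36] [ 0.012  0.01  -1.   ] q [-1.51  0.49  1.26  1.56 -0.47  1.43 -0.72]
[0.042, -0.157, -0.12] 0.194 5 -> [0.393 0.455 0.473] [ 0.009  0.009 -1.   ] q [-1.76  0.42  1.29  1.36 -0.41  1.64 -1.63]
[-0.132, -0.12, -0.128] 0.194 5 -> [0.255 0.498 0.585] [ 0.006  0.007 -1.   ] q [-2.02  0.33  1.29  1.17 -0.33  1.85 -2.55]
[-0.203, 0.025, -0.076] 0.194 5 -> [0.405 0.439 0.597] [-0.035 -0.013 -0.999] q [-1.55  0.47  1.29  1.   -0.5   1.99 -2.66]
[-0.434, 0.245, -0.046] 0.222 6 -> [0.572 0.171 0.563] [-0.089 -0.008 -0.996] q [-1.02  0.5   1.29  1.06 -0.49  1.97 -2.66]
B
4 x [-0.01, 0.04, -0.5] -> [0.55 0.14 0.64] z [ 0.02 -0.   -1.  ] el -88.9 x [ 0.44 -0.9   0.01] q [-1.07  0.37  1.29  0.99 -0.4   1.99 -2.66]
4 x [0.01, -0.01, -0.5] -> [0.53 0.11 0.71] z [ 0.14  0.   -0.99] el -81.9 x [ 0.47 -0.88  0.06] q [-1.12  0.27  1.29  0.91 -0.31  1.99 -2.66]
4 x [0.03, -0.06, -0.5] -> [0.51 0.09 0.78] z [ 0.26  0.01 -0.96] el -74.7 x [ 0.48 -0.87  0.12] q [-1.16  0.2   1.29  0.81 -0.25  1.99 -2.66]
4 x [0.06, -0.12, -0.48] -> [0.5  0.08 0.84] z [ 0.3
[... 3109 characters left out ...]
 0.55 -0.05  0.81] z [ 0.96  0.17 -0.23] el -13.2 x [ 0.27 -0.82  0.51] q [ 0.53 -0.33 -0.17  1.63 -0.9   0.72 -1.76]
4 x [-0.25, 0.42, 0.11] -> [ 0.57 -0.05  0.66] z [ 0.95  0.17 -0.25] el -14.7 x [ 0.28 -0.82  0.5 ] q [ 0.16 -0.33  0.05  1.96 -1.04  0.43 -1.48]
4 x [-0.25, 0.41, 0.13] -> [ 0.58 -0.06  0.53] z [ 0.93  0.16 -0.34] el -19.8 x [ 0.32 -0.81  0.49] q [-0.31 -0.33  0.4   2.15 -1.04  0.21 -1.36]
4 x [-0.24, 0.4, 0.17] -> [ 0.56 -0.08  0.43] z [ 0.87  0.19 -0.45] el -27.0 x [ 0.41 -0.79  0.45] q [-0.57 -0.33  0.7   2.25 -1.04  0.21 -1.24]
4 x [-0.23, 0.38, 0.23] -> [ 0.55 -0.1   0.33] z [ 0.8   0.21 -0.56] el -34.1 x [ 0.49 -0.77  0.4 ] q [-0.89 -0.33  1.1   2.33 -1.04  0.21 -1.11]
```

```bash
cat > a.py <<'E'
from ph import *
q=r.state()['joint_positions']
print('A');q=follow(q,[((.5,.35,.36),-35,5),((.38,.46,.48),-35,5),((.22,.5,.58),-35,5),((.05,.5,.62),-35,5),((-.09,.48,.65),-40,6)],V)
print('B');q=push(q,90,70,10,lambda R:R[2,2]>.55);qB=q
for a in(-90,-60,-120):
    print('C',a);q=push(qB,a,50,10,lambda R:R[2,2]<-.4)
    print('D')
    w=[]
    for az in(75,50,25,0,-25,-50,-80):
        w.append(((.5*np.cos(np.radians(az)),.5*np.sin(np.radians(az)),.6),25,5))
    q2=follow(q,w,V)
    print('E');push(q2,90,40,10,lambda R:R[2,2]<-.999)
E
python3 a.py
```

```text
A
[0.126, -0.04, -0.114] -0.194 5 -> [0.5  0.35 0.36] [ 0.012  0.01  -1.   ] q [-1.34  0.35  0.91  1.55 -0.28  1.37  0.32]
[0.162, -0.014, -0.12] -0.194 5 -> [0.38 0.46 0.48] [ 0.012  0.01  -1.   ] q [-1.52  0.26  0.77  1.34 -0.18  1.59  0.56]
[0.164, 0.004, -0.102] -0.194 5 -> [0.22 0.5  0.58] [ 0.012  0.01  -1.   ] q [-1.71  0.16  0.6   1.2  -0.08  1.79  0.81]
[0.158, 0.063, -0.042] -0.194 5 -> [0.05 0.5  0.62] [ 0.012  0.01  -1.   ] q [-1.91  0.09  0.4   1.18 -0.02  1.87  1.04]
[0.093, 0.106, -0.032] -0.222 6 -> [-0.09  0.48  0.65] [ 0.012  0.01  -1.   ] q [-2.05  0.09  0.23  1.1  -0.01  1.95  1.44]
B
10 x [-0.0, -0.01, -0.5] -> [-0.07  0.42  0.81] z [-0.06  0.31 -0.95] el -71.7 x [ 0.11 -0.94 -0.31] q [-1.98 -0.04  0.11  0.87  0.04  1.99  1.42]
10 x [-0.16, 0.01, -0.47] -> [-0.05  0.37  0.95] z [-0.13  0.59 -0.8 ] el -53.1 x [ 0.08 -0.8  -0.6 ] q [-0.98 -0.05 -0.69  0.55 -0.1   1.99  1.51]
10 x [-0.3, 0.03, -0.4] -> [-0.04  0.31  1.07] z [-0.17  0.8  -0.58] el -35.4 x [ 0.03 -0.58 -0.81] q [-0.76 -0.02 -0.88  0.21 -0.14  1.99  1.49]
10 x [-0.41, 0.04, -0.29] -> [-0.03  0.26  1.15
[... 6086 characters left out ...]
[-0.034, -0.296, -0.368] 0.139 5 -> [ 0.249 -0.096  0.53 ] [-0.063  0.89  -0.452] q [-0.69 -0.33  1.29  1.86 -0.62  1.99  0.51]
E
10 x [0.45, 0.02, -0.23] -> [0.32 0.   0.89] z [ 0.04  0.89 -0.45] el -26.9 x [-0.08  0.45  0.89] q [-1.08 -0.33  1.12  1.06 -0.91  1.99 -0.42]
10 x [0.44, 0.04, -0.23] -> [0.26 0.08 1.12] z [ 0.15  0.95 -0.28] el -16.0 x [-0.1   0.29  0.95] q [-2.08 -0.3   1.18  0.1  -0.42  1.99 -1.18]
10 x [0.48, 0.07, -0.14] -> [0.2  0.09 1.22] z [ 0.21  0.98 -0.02] el -0.9 x [-0.14  0.05  0.99] q [-1.81 -0.24  1.23  0.1  -0.76  1.73 -1.25]
10 x [0.49, 0.07, -0.01] -> [0.15 0.1  1.32] z [0.24 0.94 0.26] el 15.1 x [-0.2  -0.21  0.96] q [-1.56 -0.19  1.23  0.1  -1.01  1.44 -1.3 ]
```

```bash
cat > b.py <<'E'
from ph import *
import io,contextlib
q=r.state()['joint_positions']
with contextlib.redirect_stdout(io.StringIO()):
    q=follow(q,[((.5,.35,.36),-35,5),((.38,.46,.48),-35,5),((.22,.5,.58),-35,5),((.05,.5,.62),-35,5),((-.09,.48,.65),-40,6)],V)
    q=push(q,90,70,10,lambda R:R[2,2]>.55);qB=q
    q=push(qB,-60,50,10,lambda R:R[2,2]<-.4);qC=q
    np.save('qC.npy',qC)
    qD=follow(q,[((.11,.57,.56),25,5),((.27,.44,.55),25,5),((.4,.28,.5),25,5),((.45,.13,.5),25,5)],V)
print('qD',fkr(qD,V)[0],fkr(qD,V)[1].round(2).tolist())
for az,ang in((-90,0),(-90,30),(-60,0),(-60,30),(-120,0),(-90,60),(-90,-30),(-45,-30)):
    q=qD;o=[]
    for k in range(40):
        p,R=fkr(q,V);e=np.r_[np.cos(np.radians(az)),np.sin(np.radians(az)),0];q=call(q,R.T@(e*np.cos(np.radians(ang))+np.array([0,0,1.])*np.sin(np.radians(ang)))*.5,1,V,.6)
        if k%8==7:p,R=fkr(q,V);o.append((round(np.degrees(np.arcsin(R[2,2]))),p.round(2).tolist()))
    print(az,ang,o,R[:,2].round(2),q.round(2))
E
python3 b.py
```

```text
qD [0.417515   0.12772527 0.50309467] [[-0.97, 0.21, -0.15], [-0.04, 0.46, 0.89], [0.25, 0.86, -0.44]]
-90 0 [(-31, [0.4, -0.11, 0.46]), (-33, [0.41, -0.4, 0.41]), (-37, [0.41, -0.58, 0.31]), (-42, [0.39, -0.74, 0.23]), (-47, [0.36, -0.85, 0.17])] [ 0.52  0.45 -0.73] [ 1.33  1.36  0.04  0.1  -0.76  1.98  2.21]
-90 30 [(-30, [0.41, -0.02, 0.6]), (-32, [0.47, -0.23, 0.69]), (-26, [0.48, -0.38, 0.73]), (-18, [0.46, -0.5, 0.77]), (-10, [0.43, -0.59, 0.79])] [ 0.74  0.65 -0.17] [ 1.34  0.9  -1.    0.1  -0.71  1.98  1.11]
-60 0 [(-29, [0.56, -0.1, 0.48]), (-29, [0.69, -0.32, 0.44]), (-29, [0.75, -0.45, 0.36]), (-29, [0.76, -0.55, 0.3]), (-29, [0.78, -0.63, 0.25])] [ 0.63  0.61 -0.48] [ 0.92  1.36 -0.04  0.1  -1.04  1.72  1.72]
-60 30 [(-30, [0.54, -0.03, 0.62]), (-27, [0.65, -0.2, 0.71]), (-20, [0.69, -0.3, 0.74]), (-13, [0.69, -0.39, 0.75]), (-7, [0.7, -0.46, 0.77])] [ 0.67  0.73 -0.11] [ 0.94  0.94 -0.53  0.1  -1.04  1.74  1.07]
-120 0 [(-28, [0.23, -0.1, 0.5]), (-39, [0.1, -0.19, 0.43]), (-52, [-0.04, -0.26, 0.42]), (-64, [-0.11, -0.33, 0.46]), (-74, [-0.15, -0.38, 0.49])] [-0.07  0.26 -0.96] [ 0.12 -0.33  1.29  1.59  0.35  1.91  2.66]
-90 60 [(-27, [0.37, 0.01, 0.77]), (-23, [0.32, 0.0, 0.98]), (-15, [0.23, -0.0, 1.12]), (-4, [0.18, -0.03, 1.18]), (8, [0.16, -0.05, 1.24])] [0.37 0.92 0.14] [-1.47 -0.33  1.29  0.1  -0.99  1.7   0.07]
-90 -30 [(-27, [0.41, -0.14, 0.33]), (-27, [0.41, -0.43, 0.17]), (-34, [0.38, -0.61, -0.04]), (-44, [0.33, -0.72, -0.2]), (-55, [0.26, -0.78, -0.31])] [ 0.12  0.56 -0.82] [ 1.27  1.83  0.58  0.1  -0.86  1.79  2.66]
-45 -30 [(-27, [0.6, -0.08, 0.34]), (-28, [0.79, -0.27, 0.16]), (-32, [0.84, -0.34, -0.01]), (-36, [0.85, -0.39, -0.14]), (-41, [0.87, -0.44, -0.25])] [ 0.4   0.64 -0.65] [ 0.66  1.81  0.18  0.1  -1.04  1.44  2.03]
```

```bash
cat > b.py <<'E'
from ph import *
qC=np.load('qC.npy');print('qC',fkr(qC,V)[0])
qC=push(qC,-100,16,8,lambda R:R[2,2]<-.62)
for zt in(.28,.36):
  for rr in(.45,.52):
    w=[((rr*np.cos(np.radians(az)),rr*np.sin(np.radians(az)),max(zt,.4 if az>60 else zt)),25,5) for az in(75,50,25,0,-25,-50,-75,-80)]
    print('D',zt,rr);q2=follow(qC,w,V,show=False);p,R=fkr(q2,V);print(p.round(2),R[:,2].round(2),q2.round(2))
    print('E');push(q2,90,40,8,lambda R:R[2,2]<-.998)
E
python3 b.py
```

```text
qC [0.03708749 0.72222254 0.51218724]
8 x [0.48, -0.03, 0.12] -> [0.05 0.61 0.34] z [-0.17  0.77 -0.61] el -37.8 x [-0.03 -0.63 -0.78] q [-2.59 -0.14  1.12  2.22 -0.97  0.21  2.66]
1 x [0.44, -0.05, 0.24] -> [0.05 0.6  0.32] z [-0.17  0.75 -0.64] el -39.5 x [-0.02 -0.65 -0.76] q [-2.59 -0.13  1.13  2.24 -0.96  0.21  2.66]
D 0.28 0.45
[ 0.08 -0.44  0.28] [-0.17  0.74 -0.65] [ 0.64  0.82  1.17  1.6  -0.29  1.98  1.69]
E
8 x [0.33, -0.19, -0.32] -> [ 0.03 -0.36  0.43] z [-0.2   0.61 -0.77] el -50.3 x [0.32 0.78 0.53] q [ 0.39  0.36  1.27  1.67 -0.04  1.99  1.48]
8 x [0.27, -0.18, -0.38] -> [-0.03 -0.37  0.5 ] z [-0.24  0.45 -0.86] el -59.7 x [0.28 0.88 0.38] q [0.27 0.12 1.29 1.58 0.14 1.99 1.38]
8 x [0.19, -0.17, -0.43] -> [-0.1  -0.43  0.59] z [-0.29  0.28 -0.92] el -66.4 x [0.23 0.95 0.21] q [0.45 0.16 1.29 1.33 0.2  1.99 1.61]
8 x [0.11, -0.17, -0.46] -> [-0.17 -0.45  0.71] z [-0.39  0.08 -0.92] el -66.5 x [0.16 0.99 0.01] q [0.63 0.19 1.29 1.02 0.25 1.99 1.86]
8 x [0.01, -0.2, -0.46] -> [-0.23 -0.44  0.85] z [-0.52 -0.12 -0.84] el -57.4 x [ 0.06  0.98 -0.18] q [0.8  0.19 1.29 0.7  
[... 1727 characters left out ...]
1, -0.14, -0.37] -> [ 0.19 -0.17  0.56] z [ 0.07  0.59 -0.81] el -53.6 x [0.35 0.74 0.57] q [-0.12 -0.33  0.82  1.69 -0.34  1.99  0.16]
8 x [0.29, -0.08, -0.4] -> [ 0.3  -0.1   0.75] z [ 0.23  0.55 -0.8 ] el -53.5 x [0.35 0.72 0.59] q [-0.51 -0.33  0.77  1.24 -0.44  1.99 -0.41]
8 x [0.3, -0.01, -0.4] -> [ 0.32 -0.01  0.94] z [ 0.41  0.58 -0.7 ] el -44.8 x [0.3  0.64 0.7 ] q [-1.16 -0.33  0.79  0.72 -0.22  1.99 -0.97]
8 x [0.35, 0.05, -0.35] -> [0.3  0.03 1.06] z [ 0.56  0.64 -0.52] el -31.4 x [0.19 0.51 0.84] q [-1.39 -0.23  0.86  0.33 -0.18  1.99 -1.14]
8 x [0.42, 0.08, -0.26] -> [0.26 0.06 1.14] z [ 0.65  0.68 -0.32] el -18.9 x [0.07 0.37 0.93] q [-1.43 -0.15  1.22  0.1  -0.54  1.93 -1.21]
```

Request:
{"name": "servo_tool", "arguments": {
  "motion": [
    [[-1,0.126,-0.04,-0.114,-0.194],[-1,0.126,-0.04,-0.114,-0.194],[-1,0.126,-0.04,-0.114,-0.194],[-1,0.126,-0.04,-0.114,-0.194],[-1,0.126,-0.04,-0.114,-0.194]]
  ]
}}

```text
time: 11.3
position: [0.4989, 0.3575, 0.3639]
orientation: [0.402, 0.915, 0.013, 0.004]
ft_force: [0.7, 0.4, -2.7]
opening: 0.0497
gripper_force: 29.6
```

Request:
{"name": "servo_tool", "arguments": {
  "motion": [
    [[-1,0.162,-0.014,-0.12,-0.194],[-1,0.162,-0.014,-0.12,-0.194],[-1,0.162,-0.014,-0.12,-0.194],[-1,0.162,-0.014,-0.12,-0.194],[-1,0.162,-0.014,-0.12,-0.194]]
  ]
}}

```text
time: 11.72
position: [0.3787, 0.4613, 0.4808]
orientation: [0.113, 0.994, 0.007, 0.006]
ft_force: [0.9, 1.0, -2.9]
opening: 0.0502
gripper_force: 29.6
```

Request:
{"name": "servo_tool", "arguments": {
  "motion": [
    [[-1,0.164,0.004,-0.102,-0.194],[-1,0.164,0.004,-0.102,-0.194],[-1,0.164,0.004,-0.102,-0.194],[-1,0.164,0.004,-0.102,-0.194],[-1,0.164,0.004,-0.102,-0.194]]
  ]
}}

```text
time: 12.13
position: [0.217, 0.5016, 0.5815]
orientation: [-0.192, 0.981, 0.006, 0.008]
ft_force: [-0.2, 0.5, -2.5]
opening: 0.0499
gripper_force: 29.6
```

Request:
{"name": "servo_tool", "arguments": {
  "motion": [
    [[-1,0.158,0.063,-0.042,-0.194],[-1,0.158,0.063,-0.042,-0.194],[-1,0.158,0.063,-0.042,-0.194],[-1,0.158,0.063,-0.042,-0.194],[-1,0.158,0.063,-0.042,-0.194]]
  ]
}}

```text
time: 12.55
position: [0.0421, 0.5012, 0.6201]
orientation: [-0.481, 0.877, 0.004, 0.007]
ft_force: [-0.4, 0.3, -3.2]
opening: 0.0497
gripper_force: 29.6
```

Request:
{"name": "servo_tool", "arguments": {
  "motion": [
    [[-1,0.093,0.106,-0.032,-0.21],[-1,0.093,0.106,-0.032,-0.21],[-1,0.093,0.106,-0.032,-0.21],[-1,0.093,0.106,-0.032,-0.21],[-1,0.093,0.106,-0.032,-0.21]]
  ]
}}

```text
time: 12.97
position: [-0.096, 0.4808, 0.6489]
orientation: [0.726, -0.687, 0.0, -0.008]
ft_force: [0.5, 0.2, -3.6]
opening: 0.0498
gripper_force: 29.6
```

```bash
python3 - <<'E'
from ph import *
log();f=grab('wrist');save(f,'w3')
q=r.state()['joint_positions']
push(q,90,66,6,lambda R:R[2,2]>.55)
E
```

```text
12.97 q [-2.09  0.09  0.26  1.11 -0.01  1.94  1.37] p [-0.096  0.481  0.649] z [ 0.011  0.012 -1.   ] x [ 0.056 -0.998 -0.011]
6 x [-0.01, -0.01, -0.5] -> [-0.08  0.46  0.75] z [-0.03  0.19 -0.98] el -79.1 x [ 0.05 -0.98 -0.19] q [-2.59  0.02  0.78  0.95  0.01  1.99  1.39]
6 x [-0.09, 0.01, -0.49] -> [-0.08  0.44  0.84] z [-0.07  0.37 -0.93] el -67.7 x [ 0.04 -0.93 -0.38] q [-2.14 -0.    0.28  0.77  0.04  1.99  1.36]
6 x [-0.19, 0.03, -0.46] -> [-0.07  0.43  0.92] z [-0.12  0.54 -0.83] el -56.5 x [ 0.03 -0.84 -0.55] q [-2.11  0.    0.26  0.56  0.04  1.99  1.37]
6 x [-0.27, 0.04, -0.42] -> [-0.06  0.41  1.  ] z [-0.16  0.68 -0.71] el -45.4 x [-0.   -0.72 -0.69] q [-2.59  0.01  0.81  0.36 -0.02  1.99  1.41]
6 x [-0.35, 0.06, -0.36] -> [-0.06  0.38  1.07] z [-0.18  0.8  -0.58] el -35.2 x [-0.03 -0.59 -0.81] q [-2.39  0.06  0.89  0.15 -0.29  1.99  1.42]
6 x [-0.4, 0.06, -0.29] -> [-0.05  0.35  1.12] z [-0.2   0.88 -0.44] el -26.0 x [-0.06 -0.46 -0.89] q [-2.59  0.02  0.93  0.1  -0.13  1.91  1.41]
6 x [-0.44, 0.07, -0.22] -> [-0.05  0.33  1.17] z [-0.21  0.94 -0.29] el -16.6 x [-0.09 -0.31 -0.95] q [-2.59 -0.04 -0.01  0.1   0.8   1.82  1.37]
6 x [-0.47, 0.08, -0.14] -> [-0.05  0.31  1.22] z [-0.22  0.97 -0.12] el -6.9 x [-0.13 -0.15 -0.98] q [-2.14 -0.05 -0.38  0.1   0.72  1.67  1.36]
6 x [-0.49, 0.08, -0.06] -> [-0.04  0.3   1.27] z [-0.22  0.97  0.05] el 2.9 x [-0.17  0.01 -0.99] q [-1.43 -0.05 -0.31  0.1  -0.06  1.47  1.4 ]
6 x [-0.49, 0.08, 0.03] -> [-0.04  0.28  1.33] z [-0.21  0.95  0.22] el 12.6 x [-0.2   0.18 -0.96] q [-1.09 -0.05 -0.21  0.1  -0.49  1.3   1.43]
6 x [-0.48, 0.08, 0.11] -> [-0.04  0.27  1.38] z [-0.2   0.9   0.38] el 22.1 x [-0.24  0.33 -0.91] q [-1.01 -0.05 -0.23  0.1  -0.56  1.14  1.43]
```

The wrist view shows the bottle firmly held, with its cap at about (282,218). I'll start the tilt-up with single-row pushes.

Request:
{"name": "servo_tool", "arguments": {
  "motion": [
    [[-1,-0.01,-0.01,-0.5,0]]
  ]
}}

```text
time: 13.1
position: [-0.0894, 0.4821, 0.6586]
orientation: [0.721, -0.693, -0.0, -0.009]
ft_force: [0.5, 2.3, -2.7]
opening: 0.05
gripper_force: 29.7
```

Request:
{"name": "servo_tool", "arguments": {
  "motion": [
    [[-1,-0.01,-0.01,-0.5,0]]
  ]
}}

```text
time: 13.18
position: [-0.0865, 0.4825, 0.6721]
orientation: [0.718, -0.696, -0.007, -0.014]
ft_force: [0.7, 0.0, -3.3]
opening: 0.0497
gripper_force: 29.7
```

Request:
{"name": "servo_tool", "arguments": {
  "motion": [
    [[-1,-0.01,-0.01,-0.5,0]]
  ]
}}

```text
time: 13.27
position: [-0.0858, 0.4807, 0.6887]
orientation: [0.718, -0.696, -0.019, -0.023]
ft_force: [-0.5, 1.4, -2.9]
opening: 0.0501
gripper_force: 29.7
```

Request:
{"name": "servo_tool", "arguments": {
  "motion": [
    [[-1,-0.03,-0.01,-0.5,0]]
  ]
}}

```text
time: 13.35
position: [-0.0838, 0.4797, 0.7047]
orientation: [0.716, -0.696, -0.033, -0.033]
ft_force: [-32.5, -9.5, 3.1]
opening: 0.0501
gripper_force: 29.6
```

Request:
{"name": "servo_tool", "arguments": {
  "motion": [
    [[-1,-0.04,0,-0.5,0]]
  ]
}}

```text
time: 13.43
position: [-0.0794, 0.4783, 0.7196]
orientation: [0.714, -0.698, -0.046, -0.044]
ft_force: [0.1, 0.3, -1.9]
opening: 0.0502
gripper_force: 29.7
```

Request:
{"name": "servo_tool", "arguments": {
  "motion": [
    [[-1,-0.06,0,-0.5,0]]
  ]
}}

```text
time: 13.52
position: [-0.0819, 0.4768, 0.7346]
orientation: [0.715, -0.694, -0.061, -0.052]
ft_force: [-0.9, 0.2, -2.3]
opening: 0.0501
gripper_force: 29.7
```

Request:
{"name": "servo_tool", "arguments": {
  "motion": [
    [[-1,-0.08,0.01,-0.49,0]]
  ]
}}

```text
time: 13.6
position: [-0.0828, 0.4765, 0.7493]
orientation: [0.715, -0.692, -0.074, -0.061]
ft_force: [-0.4, -0.1, -2.8]
opening: 0.05
gripper_force: 29.7
```

Request:
{"name": "servo_tool", "arguments": {
  "motion": [
    [[-1,-0.09,0.01,-0.49,0]]
  ]
}}

```text
time: 13.68
position: [-0.0831, 0.476, 0.764]
orientation: [0.715, -0.691, -0.088, -0.071]
ft_force: [-0.3, 0.7, -2.3]
opening: 0.0499
gripper_force: 29.7
```

Request:
{"name": "servo_tool", "arguments": {
  "motion": [
    [[-1,-0.11,0.01,-0.49,0]]
  ]
}}

```text
time: 13.77
position: [-0.0827, 0.4758, 0.7788]
orientation: [0.713, -0.689, -0.101, -0.08]
ft_force: [-0.1, -0.7, -2.4]
opening: 0.0502
gripper_force: 29.7
```

Request:
{"name": "servo_tool", "arguments": {
  "motion": [
    [[-1,-0.13,0.02,-0.48,0]]
  ]
}}

```text
time: 13.85
position: [-0.0827, 0.4761, 0.7936]
orientation: [0.712, -0.687, -0.115, -0.089]
ft_force: [0.1, 0.6, -2.7]
opening: 0.0501
gripper_force: 29.7
```

Request:
{"name": "servo_tool", "arguments": {
  "motion": [
    [[-1,-0.15,0.02,-0.47,0]]
  ]
}}

```text
time: 13.93
position: [-0.0828, 0.4767, 0.8083]
orientation: [0.71, -0.685, -0.128, -0.098]
ft_force: [0.4, 0.1, -2.9]
opening: 0.0501
gripper_force: 29.7
```

Request:
{"name": "servo_tool", "arguments": {
  "motion": [
    [[-1,-0.17,0.03,-0.47,0]]
  ]
}}

```text
time: 14.02
position: [-0.0833, 0.4774, 0.8229]
orientation: [0.708, -0.683, -0.142, -0.108]
ft_force: [0.6, 0.1, -2.5]
opening: 0.05
gripper_force: 29.7
```

```bash
python3 - <<'E'
from ph import *
log()
q=r.state()['joint_positions']
push(q,90,60,3,lambda R:R[2,2]>.55)
E
```

```text
14.02 q [-2.59  0.06  0.85  0.76 -0.04  1.99  1.41] p [-0.083  0.477  0.823] z [-0.053  0.346 -0.937] x [ 0.026 -0.937 -0.348]
3 x [-0.17, 0.02, -0.47] -> [-0.08  0.47  0.87] z [-0.07  0.43 -0.9 ] el -63.9 x [ 0.02 -0.9  -0.44] q [-2.59  0.05  0.86  0.66 -0.04  1.99  1.41]
3 x [-0.22, 0.03, -0.45] -> [-0.08  0.46  0.91] z [-0.09  0.52 -0.85] el -58.3 x [ 0.01 -0.85 -0.52] q [-2.59  0.06  0.88  0.56 -0.06  1.99  1.42]
3 x [-0.26, 0.03, -0.43] -> [-0.08  0.45  0.95] z [-0.1  0.6 -0.8] el -52.8 x [ 0.  -0.8 -0.6] q [-2.58  0.07  0.93  0.46 -0.1   1.99  1.43]
3 x [-0.3, 0.04, -0.4] -> [-0.07  0.44  0.99] z [-0.11  0.67 -0.74] el -47.4 x [-0.01 -0.74 -0.67] q [-2.47  0.08  0.86  0.35 -0.14  1.99  1.43]
3 x [-0.34, 0.04, -0.37] -> [-0.07  0.43  1.02] z [-0.13  0.73 -0.67] el -42.1 x [-0.02 -0.68 -0.74] q [-2.35  0.1   0.82  0.24 -0.22  1.99  1.43]
3 x [-0.37, 0.05, -0.34] -> [-0.07  0.42  1.05] z [-0.13  0.79 -0.6 ] el -37.1 x [-0.03 -0.61 -0.79] q [-2.24  0.12  0.85  0.14 -0.36  1.99  1.43]
3 x [-0.4, 0.05, -0.3] -> [-0.06  0.4   1.08] z [-0.14  0.83 -0.54] el -32.5 x [-0.04 -0.55 -0.84] 
[... 1237 characters left out ...]
-> [-0.05  0.33  1.32] z [-0.17  0.97  0.19] el 10.8 x [-0.16  0.16 -0.97] q [-2.59 -0.04 -0.28  0.1   1.13  1.36  1.37]
3 x [-0.49, 0.07, 0.09] -> [-0.05  0.33  1.34] z [-0.17  0.95  0.27] el 15.6 x [-0.18  0.24 -0.95] q [-2.59 -0.04 -0.27  0.1   1.13  1.28  1.37]
3 x [-0.48, 0.06, 0.13] -> [-0.04  0.32  1.37] z [-0.17  0.92  0.35] el 20.4 x [-0.19  0.32 -0.93] q [-2.59 -0.04 -0.22  0.1   1.08  1.19  1.37]
3 x [-0.46, 0.06, 0.17] -> [-0.04  0.32  1.39] z [-0.16  0.89  0.42] el 25.0 x [-0.21  0.39 -0.9 ] q [-2.59 -0.03 -0.13  0.1   1.    1.1   1.37]
3 x [-0.45, 0.06, 0.21] -> [-0.04  0.31  1.41] z [-0.15  0.86  0.49] el 29.5 x [-0.22  0.46 -0.86] q [-2.59 -0.03 -0.04  0.1   0.91  1.01  1.37]
```

```bash
cat >> ph.py <<'E'
def pushv(q,vf,n,per=3,stop=None,w=.6):
    k=0
    while k<n:
        p,R=fkr(q,V);u=np.array(vf(p,R) if callable(vf) else vf,float);d=(R.T@u/np.linalg.norm(u)*.5).round(2);m=0
        for _ in range(per):
            q=call(q,d,1,V,w);k+=1;m+=1
            if stop and stop(fkr(q,V)[1]):k=n;break
        p,R=fkr(q,V);print(m,'x',d.tolist(),'->',p.round(2),'z',R[:,2].round(2),'el',round(np.degrees(np.arcsin(R[2,2])),1),'x',R[:,0].round(2),'q',q.round(2))
    return q
E
python3 - <<'E'
from ph import *
s=r.state();q=s['joint_positions'];print(q[0])
for b in(.5,1):
  print(b);x=pushv(q,(b,0,1),12,3);pushv(x,(0,0,1),54,9,lambda R:R[2,2]>.5)
E
```

```text
-2.5868601490087517
0.5
3 x [-0.15, -0.2, -0.43] -> [-0.03  0.47  0.86] z [-0.06  0.43 -0.9 ] el -64.5 x [ 0.02 -0.9  -0.43] q [-2.42  0.04  0.8   0.68 -0.07  1.99  1.5 ]
3 x [-0.19, -0.2, -0.42] -> [0.02 0.46 0.9 ] z [-0.07  0.5  -0.86] el -59.4 x [ 0.01 -0.86 -0.51] q [-1.97  0.05  0.49  0.58 -0.14  1.99  1.59]
3 x [-0.22, -0.2, -0.4] -> [0.07 0.45 0.93] z [-0.06  0.58 -0.81] el -54.3 x [ 0.01 -0.81 -0.58] q [-1.52  0.07  0.18  0.47 -0.22  1.99  1.67]
3 x [-0.26, -0.2, -0.38] -> [0.12 0.44 0.97] z [-0.05  0.65 -0.76] el -49.3 x [ 0.   -0.76 -0.65] q [-1.09  0.12 -0.21  0.35 -0.22  1.99  1.71]
9 x [-0.33, 0.02, -0.38] -> [0.09 0.38 1.07] z [-0.02  0.83 -0.56] el -34.3 x [-0.   -0.56 -0.83] q [-1.3   0.1   0.33  0.1  -0.58  1.99  1.65]
9 x [-0.41, 0.01, -0.28] -> [0.07 0.32 1.15] z [-0.01  0.94 -0.35] el -20.7 x [-0.01 -0.35 -0.94] q [-1.95  0.    1.29  0.1  -0.9   1.87  1.64]
9 x [-0.47, 0.01, -0.18] -> [0.06 0.28 1.22] z [-0.01  0.99 -0.11] el -6.3 x [-0.01 -0.11 -0.99] q [-1.25 -0.03  0.72  0.1  -1.04  1.66  1.64]
9 x [-0.5, 0.01, -0.05] -> [0.05 0.25 1.3 ] z [0.   0.99 0.14] el 8
[... 1081 characters left out ...]
39, -0.03, -0.31] -> [0.14 0.32 1.12] z [ 0.1   0.9  -0.42] el -24.8 x [ 0.04 -0.42 -0.9 ] q [-0.98  0.06  0.61  0.1  -1.04  1.9   1.78]
9 x [-0.45, -0.04, -0.21] -> [0.11 0.28 1.2 ] z [ 0.13  0.97 -0.18] el -10.6 x [ 0.07 -0.19 -0.98] q [-1.24 -0.02  0.82  0.1  -1.    1.73  1.75]
9 x [-0.49, -0.05, -0.09] -> [0.09 0.25 1.28] z [0.15 0.99 0.07] el 4.0 x [ 0.1   0.05 -0.99] q [-1.13 -0.06  0.74  0.1  -1.04  1.51  1.73]
9 x [-0.5, -0.05, 0.03] -> [0.08 0.22 1.36] z [0.15 0.94 0.32] el 18.5 x [ 0.14  0.3  -0.94] q [-1.04 -0.07  0.65  0.1  -1.04  1.27  1.72]
8 x [-0.47, -0.04, 0.16] -> [0.07 0.2  1.42] z [0.14 0.85 0.51] el 30.9 x [ 0.17  0.49 -0.85] q [-0.83 -0.06  0.43  0.1  -1.04  1.03  1.72]
```

Request:
{"name": "servo_tool", "arguments": {
  "motion": [
    [[-1,-0.15,-0.2,-0.43,0]]
  ]
}}

```text
time: 14.1
position: [-0.0695, 0.4776, 0.8351]
orientation: [0.709, -0.679, -0.153, -0.116]
ft_force: [-1.3, 1.3, -3.2]
opening: 0.0501
gripper_force: 29.7
```

Request:
{"name": "servo_tool", "arguments": {
  "motion": [
    [[-1,-0.15,-0.2,-0.43,0]]
  ]
}}

```text
time: 14.18
position: [-0.048, 0.4757, 0.8483]
orientation: [0.705, -0.679, -0.163, -0.125]
ft_force: [0.3, -0.5, -3.3]
opening: 0.0502
gripper_force: 29.7
```

Request:
{"name": "servo_tool", "arguments": {
  "motion": [
    [[-1,-0.15,-0.2,-0.43,0]]
  ]
}}

```text
time: 14.27
position: [-0.0287, 0.4726, 0.8614]
orientation: [0.702, -0.677, -0.175, -0.135]
ft_force: [0.3, -0.1, -2.4]
opening: 0.0501
gripper_force: 29.7
```

Request:
{"name": "servo_tool", "arguments": {
  "motion": [
    [[-1,-0.19,-0.2,-0.42,0]]
  ]
}}

```text
time: 14.35
position: [-0.0123, 0.4711, 0.8736]
orientation: [0.699, -0.675, -0.185, -0.144]
ft_force: [0.5, -0.7, -2.2]
opening: 0.0497
gripper_force: 29.7
```

Request:
{"name": "servo_tool", "arguments": {
  "motion": [
    [[-1,-0.19,-0.2,-0.42,0]]
  ]
}}

```text
time: 14.43
position: [0.0016, 0.4698, 0.8834]
orientation: [0.697, -0.674, -0.193, -0.152]
ft_force: [-0.0, 0.1, -2.8]
opening: 0.0502
gripper_force: 29.7
```

Request:
{"name": "servo_tool", "arguments": {
  "motion": [
    [[-1,-0.19,-0.2,-0.42,0]]
  ]
}}

```text
time: 14.52
position: [0.0152, 0.4679, 0.8928]
orientation: [0.695, -0.672, -0.201, -0.159]
ft_force: [0.1, -0.0, -2.7]
opening: 0.0497
gripper_force: 29.7
```

Request:
{"name": "servo_tool", "arguments": {
  "motion": [
    [[-1,-0.22,-0.2,-0.4,0]]
  ]
}}

```text
time: 14.6
position: [0.0278, 0.467, 0.902]
orientation: [0.692, -0.67, -0.209, -0.167]
ft_force: [0.1, 1.1, -1.9]
opening: 0.05
gripper_force: 29.7
```

Request:
{"name": "servo_tool", "arguments": {
  "motion": [
    [[-1,-0.22,-0.2,-0.4,0]]
  ]
}}

```text
time: 14.68
position: [0.0407, 0.4663, 0.9107]
orientation: [0.69, -0.668, -0.216, -0.175]
ft_force: [-0.4, 0.8, -3.2]
opening: 0.0499
gripper_force: 29.7
```

Request:
{"name": "servo_tool", "arguments": {
  "motion": [
    [[-1,-0.22,-0.2,-0.4,0]]
  ]
}}

```text
time: 14.77
position: [0.0553, 0.4642, 0.9206]
orientation: [0.687, -0.666, -0.224, -0.184]
ft_force: [-0.8, 0.6, -2.7]
opening: 0.0497
gripper_force: 29.7
```

Request:
{"name": "servo_tool", "arguments": {
  "motion": [
    [[-1,-0.26,-0.2,-0.38,0]]
  ]
}}

```text
time: 14.85
position: [0.0712, 0.4634, 0.9322]
orientation: [0.683, -0.663, -0.234, -0.196]
ft_force: [-0.0, 0.7, -1.5]
opening: 0.0499
gripper_force: 29.7
```

Request:
{"name": "servo_tool", "arguments": {
  "motion": [
    [[-1,-0.26,-0.2,-0.38,0]]
  ]
}}

```text
time: 14.93
position: [0.087, 0.462, 0.9428]
orientation: [0.679, -0.661, -0.243, -0.206]
ft_force: [-1.1, 0.6, -2.8]
opening: 0.0498
gripper_force: 29.7
```

Request:
{"name": "servo_tool", "arguments": {
  "motion": [
    [[-1,-0.26,-0.2,-0.38,0]]
  ]
}}

```text
time: 15.02
position: [0.1023, 0.4593, 0.9531]
orientation: [0.675, -0.659, -0.252, -0.217]
ft_force: [-0.0, -0.1, -2.9]
opening: 0.0501
gripper_force: 29.7
```

Request:
{"name": "servo_tool", "arguments": {
  "motion": [
    [[-1,-0.33,0.02,-0.38,0]]
  ]
}}

```text
time: 15.1
position: [0.1036, 0.4583, 0.9651]
orientation: [0.668, -0.659, -0.259, -0.229]
ft_force: [1.5, -0.0, -2.7]
opening: 0.0501
gripper_force: 29.7
```

Request:
{"name": "servo_tool", "arguments": {
  "motion": [
    [[-1,-0.34,0.02,-0.37,0]]
  ]
}}

```text
time: 15.18
position: [0.097, 0.4574, 0.9779]
orientation: [0.665, -0.654, -0.269, -0.24]
ft_force: [0.6, 1.0, -3.0]
opening: 0.0501
gripper_force: 29.7
```

Request:
{"name": "servo_tool", "arguments": {
  "motion": [
    [[-1,-0.35,0.02,-0.36,0]]
  ]
}}

```text
time: 15.27
position: [0.092, 0.4558, 0.9902]
orientation: [0.661, -0.65, -0.279, -0.25]
ft_force: [0.5, -0.6, -3.1]
opening: 0.0498
gripper_force: 29.7
```

Request:
{"name": "servo_tool", "arguments": {
  "motion": [
    [[-1,-0.36,0.02,-0.35,0]]
  ]
}}

```text
time: 15.35
position: [0.0878, 0.4538, 1.0019]
orientation: [0.657, -0.646, -0.288, -0.261]
ft_force: [-0.1, -0.5, -2.7]
opening: 0.0501
gripper_force: 29.7
```

Request:
{"name": "servo_tool", "arguments": {
  "motion": [
    [[-1,-0.37,0.02,-0.33,0]]
  ]
}}

```text
time: 15.43
position: [0.0839, 0.452, 1.0131]
orientation: [0.653, -0.642, -0.297, -0.271]
ft_force: [1.1, 0.1, -3.3]
opening: 0.0498
gripper_force: 29.7
```

Request:
{"name": "servo_tool", "arguments": {
  "motion": [
    [[-1,-0.38,0.02,-0.32,0]]
  ]
}}

```text
time: 15.52
position: [0.0801, 0.4499, 1.0236]
orientation: [0.649, -0.638, -0.305, -0.281]
ft_force: [0.0, -0.2, -3.1]
opening: 0.0501
gripper_force: 29.7
```

```bash
python3 - <<'E'
from ph import *
log();q=r.state()['joint_positions']
x=pushv(q,(0,0,1),44,4,lambda R:R[2,2]>.5)
E
```

```text
15.52 q [-1.43  0.15  0.28  0.16 -0.41  1.99  1.65] p [0.08  0.45  1.024] z [-0.038  0.754 -0.656] x [-0.001 -0.656 -0.755]
4 x [-0.38, 0.01, -0.33] -> [0.07 0.42 1.06] z [-0.03  0.82 -0.57] el -34.9 x [-0.   -0.57 -0.82] q [-1.53  0.15  0.93  0.1  -0.96  1.97  1.65]
4 x [-0.41, 0.01, -0.29] -> [0.06 0.4  1.1 ] z [-0.02  0.88 -0.48] el -28.8 x [-0.01 -0.48 -0.88] q [-1.63  0.11  1.11  0.1  -1.04  1.92  1.64]
4 x [-0.44, 0.01, -0.24] -> [0.05 0.38 1.13] z [-0.02  0.92 -0.38] el -22.6 x [-0.01 -0.38 -0.92] q [-1.8   0.07  1.24  0.1  -1.01  1.84  1.63]
4 x [-0.46, 0.01, -0.19] -> [0.05 0.36 1.17] z [-0.01  0.96 -0.28] el -16.2 x [-0.01 -0.28 -0.96] q [-2.2   0.02  1.29  0.1  -0.66  1.76  1.61]
4 x [-0.48, 0.01, -0.14] -> [0.05 0.36 1.2 ] z [-0.02  0.99 -0.17] el -9.8 x [-0.01 -0.17 -0.99] q [-2.31  0.    1.29  0.1  -0.56  1.66  1.61]
4 x [-0.49, 0.01, -0.09] -> [0.06 0.36 1.24] z [-0.02  1.   -0.06] el -3.3 x [-0.01 -0.06 -1.  ] q [-2.17  0.    1.29  0.1  -0.72  1.55  1.62]
4 x [-0.5, 0.01, -0.03] -> [0.06 0.35 1.27] z [-0.03  1.    0.06] el 3.3 x [-0.02  0.06 -1.  ] q [-2.08  0.    1.29  0.1  -0.82  1.44  1.63]
4 x [-0.5, 0.01, 0.03] -> [0.06 0.34 1.31] z [-0.03  0.99  0.17] el 9.8 x [-0.02  0.17 -0.99] q [-2.05  0.    1.29  0.1  -0.85  1.33  1.63]
4 x [-0.49, 0.01, 0.08] -> [0.06 0.34 1.34] z [-0.03  0.96  0.28] el 16.2 x [-0.02  0.28 -0.96] q [-2.05  0.    1.29  0.1  -0.87  1.22  1.63]
4 x [-0.48, 0.01, 0.14] -> [0.06 0.33 1.38] z [-0.02  0.92  0.38] el 22.5 x [-0.03  0.38 -0.92] q [-2.11  0.    1.29  0.1  -0.81  1.11  1.63]
4 x [-0.46, 0.01, 0.19] -> [0.05 0.32 1.41] z [-0.02  0.88  0.48] el 28.6 x [-0.03  0.48 -0.88] q [-2.2   0.    1.29  0.1  -0.72  0.99  1.63]
```

Request:
{"name": "servo_tool", "arguments": {
  "motion": [
    [[-1,-0.38,0.01,-0.33,0]]
  ]
}}

```text
time: 15.6
position: [0.0773, 0.4462, 1.0336]
orientation: [0.644, -0.634, -0.314, -0.29]
ft_force: [0.8, 0.8, -2.7]
opening: 0.0497
gripper_force: 29.7
```

Request:
{"name": "servo_tool", "arguments": {
  "motion": [
    [[-1,-0.38,0.01,-0.33,0]]
  ]
}}

```text
time: 15.68
position: [0.0746, 0.4408, 1.0435]
orientation: [0.64, -0.631, -0.322, -0.299]
ft_force: [-1.4, -9.7, 10.1]
opening: 0.0505
gripper_force: 29.7
```

Request:
{"name": "servo_tool", "arguments": {
  "motion": [
    [[-1,-0.39,0.01,-0.31,0]]
  ]
}}

```text
time: 15.77
position: [0.0745, 0.4383, 1.0462]
orientation: [0.638, -0.63, -0.325, -0.3]
ft_force: [0.1, 0.3, -2.9]
opening: 0.0502
gripper_force: 29.7
```

Request:
{"name": "servo_tool", "arguments": {
  "motion": [
    [[-1,-0.4,0.01,-0.3,0]]
  ]
}}

```text
time: 15.85
position: [0.0739, 0.4355, 1.0498]
orientation: [0.636, -0.629, -0.328, -0.304]
ft_force: [0.1, -0.8, -3.4]
opening: 0.0499
gripper_force: 29.7
```

Request:
{"name": "servo_tool", "arguments": {
  "motion": [
    [[-1,-0.41,0.01,-0.29,0]]
  ]
}}

```text
time: 15.93
position: [0.072, 0.4284, 1.056]
orientation: [0.632, -0.628, -0.331, -0.311]
ft_force: [-75.5, -1.5, 4.7]
opening: 0.05
gripper_force: 28.9
```

Request:
{"name": "servo_tool", "arguments": {
  "motion": [
    [[-1,-0.42,0.01,-0.28,0]]
  ]
}}

```text
time: 16.02
position: [0.0729, 0.4174, 1.0619]
orientation: [-0.625, 0.631, 0.331, 0.319]
ft_force: [-0.5, 0.8, -2.9]
opening: 0.0501
gripper_force: 30.0
```

Request:
{"name": "servo_tool", "arguments": {
  "motion": [
    [[-1,-0.42,0.01,-0.27,0]]
  ]
}}

```text
time: 16.1
position: [0.0649, 0.407, 1.0681]
orientation: [0.626, -0.625, -0.338, -0.322]
ft_force: [-0.5, -0.8, -2.2]
opening: 0.0496
gripper_force: 30.0
```

Request:
{"name": "servo_tool", "arguments": {
  "motion": [
    [[-1,-0.43,0.01,-0.25,0]]
  ]
}}

```text
time: 16.18
position: [0.0599, 0.3978, 1.0733]
orientation: [0.624, -0.622, -0.342, -0.325]
ft_force: [-0.8, -0.6, -1.8]
opening: 0.0497
gripper_force: 30.0
```

Request:
{"name": "servo_tool", "arguments": {
  "motion": [
    [[-1,-0.44,0.01,-0.24,0]]
  ]
}}

```text
time: 16.27
position: [0.0573, 0.3958, 1.0811]
orientation: [0.62, -0.618, -0.35, -0.333]
ft_force: [-0.1, 0.2, -3.2]
opening: 0.05
gripper_force: 30.0
```

Request:
{"name": "servo_tool", "arguments": {
  "motion": [
    [[-1,-0.45,0.01,-0.22,0]]
  ]
}}

```text
time: 16.35
position: [0.0549, 0.397, 1.0887]
orientation: [0.615, -0.614, -0.358, -0.342]
ft_force: [-0.5, 0.0, -3.3]
opening: 0.0499
gripper_force: 30.0
```

Request:
{"name": "servo_tool", "arguments": {
  "motion": [
    [[-1,-0.45,0.01,-0.21,0]]
  ]
}}

```text
time: 16.43
position: [0.0526, 0.3978, 1.0962]
orientation: [0.611, -0.609, -0.365, -0.35]
ft_force: [0.1, -0.3, -2.9]
opening: 0.0498
gripper_force: 30.0
```

Request:
{"name": "servo_tool", "arguments": {
  "motion": [
    [[-1,-0.46,0.01,-0.2,0]]
  ]
}}

```text
time: 16.52
position: [0.0505, 0.3983, 1.104]
orientation: [0.606, -0.605, -0.373, -0.358]
ft_force: [0.3, -0.2, -3.3]
opening: 0.0497
gripper_force: 30.0
```

Request:
{"name": "servo_tool", "arguments": {
  "motion": [
    [[-1,-0.46,0.01,-0.19,0]]
  ]
}}

```text
time: 16.6
position: [0.0485, 0.3985, 1.1119]
orientation: [0.6, -0.6, -0.381, -0.366]
ft_force: [1.0, -0.0, -3.2]
opening: 0.0497
gripper_force: 30.0
```

Request:
{"name": "servo_tool", "arguments": {
  "motion": [
    [[-1,-0.47,0.01,-0.17,0]]
  ]
}}

```text
time: 16.68
position: [0.0466, 0.3993, 1.1199]
orientation: [-0.595, 0.596, 0.388, 0.375]
ft_force: [-0.1, 0.4, -2.6]
opening: 0.05
gripper_force: 30.0
```

Request:
{"name": "servo_tool", "arguments": {
  "motion": [
    [[-1,-0.47,0.01,-0.16,0]]
  ]
}}

```text
time: 16.77
position: [0.0445, 0.4006, 1.128]
orientation: [0.591, -0.59, -0.397, -0.382]
ft_force: [-0.3, -0.0, -3.4]
opening: 0.05
gripper_force: 30.0
```

Request:
{"name": "servo_tool", "arguments": {
  "motion": [
    [[-1,-0.48,0.01,-0.14,0]]
  ]
}}

```text
time: 16.85
position: [0.0438, 0.4029, 1.1361]
orientation: [0.586, -0.584, -0.405, -0.39]
ft_force: [-0.2, 0.3, -3.7]
opening: 0.05
gripper_force: 30.0
```

Request:
{"name": "servo_tool", "arguments": {
  "motion": [
    [[-1,-0.48,0.01,-0.13,0]]
  ]
}}

```text
time: 16.93
position: [0.0441, 0.4048, 1.1441]
orientation: [0.58, -0.579, -0.413, -0.397]
ft_force: [0.5, -0.4, -2.1]
opening: 0.0496
gripper_force: 30.0
```

Request:
{"name": "servo_tool", "arguments": {
  "motion": [
    [[-1,-0.49,0.01,-0.12,0]]
  ]
}}

```text
time: 17.02
position: [0.0441, 0.4064, 1.1523]
orientation: [0.575, -0.573, -0.421, -0.405]
ft_force: [0.1, -0.1, -3.1]
opening: 0.0497
gripper_force: 30.0
```

Request:
{"name": "servo_tool", "arguments": {
  "motion": [
    [[-1,-0.49,0.01,-0.1,0]]
  ]
}}

```text
time: 17.1
position: [0.044, 0.4084, 1.1605]
orientation: [0.569, -0.567, -0.429, -0.413]
ft_force: [0.4, -1.3, -2.8]
opening: 0.0496
gripper_force: 30.0
```

Request:
{"name": "servo_tool", "arguments": {
  "motion": [
    [[-1,-0.49,0.01,-0.09,0]]
  ]
}}

```text
time: 17.18
position: [0.0437, 0.4104, 1.1688]
orientation: [0.563, -0.561, -0.437, -0.42]
ft_force: [0.8, 0.4, -2.7]
opening: 0.0497
gripper_force: 30.0
```

Request:
{"name": "servo_tool", "arguments": {
  "motion": [
    [[-1,-0.49,0.01,-0.07,0]]
  ]
}}

```text
time: 17.27
position: [0.0434, 0.4125, 1.1772]
orientation: [0.557, -0.555, -0.445, -0.427]
ft_force: [0.9, 0.2, -2.2]
opening: 0.0499
gripper_force: 30.0
```

Request:
{"name": "servo_tool", "arguments": {
  "motion": [
    [[-1,-0.5,0.01,-0.06,0]]
  ]
}}

```text
time: 17.35
position: [0.043, 0.4147, 1.1856]
orientation: [0.551, -0.549, -0.453, -0.435]
ft_force: [-0.4, -0.0, -3.0]
opening: 0.0498
gripper_force: 30.0
```

```bash
python3 - <<'E'
from ph import *
log();q=r.state()['joint_positions']
x=pushv(q,(0,0,1),32,4,lambda R:R[2,2]>.5)
E
```

```text
17.35 q [-1.84  0.09  1.29  0.1  -1.04  1.65  1.62] p [0.043 0.415 1.186] z [-0.022  0.977 -0.212] x [-0.014 -0.212 -0.977]
4 x [-0.49, 0.01, -0.11] -> [0.04 0.39 1.22] z [-0.02  0.99 -0.1 ] el -5.8 x [-0.02 -0.1  -0.99] q [-2.06  0.05  1.25  0.1  -0.78  1.55  1.6 ]
4 x [-0.5, 0.01, -0.05] -> [0.03 0.38 1.26] z [-0.01  1.    0.01] el 0.7 x [-0.02  0.01 -1.  ] q [-2.5   0.01  1.29  0.1  -0.37  1.46  1.58]
4 x [-0.5, 0.01, 0.01] -> [0.03 0.38 1.3 ] z [-0.02  0.99  0.13] el 7.3 x [-0.02  0.13 -0.99] q [-2.59  0.    1.29  0.1  -0.29  1.35  1.58]
4 x [-0.5, 0.01, 0.06] -> [0.04 0.37 1.33] z [-0.02  0.97  0.24] el 13.7 x [-0.02  0.24 -0.97] q [-2.59  0.    1.29  0.1  -0.3   1.23  1.58]
4 x [-0.49, 0.01, 0.12] -> [0.03 0.36 1.36] z [-0.01  0.94  0.34] el 20.0 x [-0.02  0.34 -0.94] q [-2.59 -0.02  0.86  0.1   0.15  1.13  1.55]
4 x [-0.47, 0.01, 0.17] -> [0.03 0.35 1.4 ] z [-0.01  0.9   0.44] el 26.1 x [-0.02  0.44 -0.9 ] q [-2.59 -0.02  0.77  0.1   0.24  1.03  1.54]
3 x [-0.45, 0.01, 0.22] -> [0.03 0.34 1.42] z [-0.01  0.86  0.51] el 30.6 x [-0.02  0.51 -0.86] q [-2.59 -0.01  0.85  0.1   0.16  0.94  1.54]
```

A 75 N jerk occurred as joints met their stops near the singular elbow. I'll choose the next push direction to minimise joint jerk.

```bash
cat >> ph.py <<'E'
def jerk(q,v,n,show=False):
    Q=[q]
    for k in range(n):
        p,R=fkr(q,V);u=np.array(v(p,R,k) if callable(v) else v,float);q=call(q,(R.T@u/np.linalg.norm(u)*.5).round(2),1,V,.6);Q.append(q)
    Q=np.array(Q);p,R=fkr(q,V);return np.abs(np.diff(Q,2,axis=0)).max(0),R,p,Q
E
python3 - <<'E'
from ph import *
q=r.state()['joint_positions']
for v in((0,0,1),(.2,0,1),(.4,0,1),(.7,0,1),(-.2,0,1),(0,.4,1),(.3,.4,1),(0,.8,1),(0,-.4,1),(.3,-.4,1)):
    j,R,p,Q=jerk(q,v,24);print(v,'jerk',j.round(2),'el',np.degrees(np.arcsin(R[2,2])).round(1),p.round(2),'cap',np.degrees(np.arcsin((.643*R[:,0]-.766*R[:,2])[2])).round(),Q[-1].round(2))
E
```

```text
(0, 0, 1) jerk [0.05 0.   0.06 0.   0.06 0.   0.  ] el 26.0 [0.02 0.36 1.39] cap -66.0 [-2.56  0.02  1.23  0.1  -0.25  1.01  1.56]
(0.2, 0, 1) jerk [0.01 0.   0.01 0.   0.   0.   0.  ] el 25.6 [0.15 0.36 1.38] cap -66.0 [-0.85  0.11  0.29  0.1  -1.04  0.99  1.71]
(0.4, 0, 1) jerk [0.02 0.   0.02 0.   0.   0.   0.  ] el 24.5 [0.28 0.36 1.35] cap -64.0 [-0.42  0.21 -0.15  0.1  -1.04  0.99  1.84]
(0.7, 0, 1) jerk [0.06 0.02 0.06 0.04 0.   0.01 0.02] el 21.9 [0.42 0.37 1.3 ] cap -62.0 [-0.27  0.34 -0.31  0.1  -1.04  1.02  1.98]
(-0.2, 0, 1) jerk [0.11 0.01 0.02 0.   0.12 0.01 0.01] el 25.8 [-0.09  0.41  1.39] cap -66.0 [-2.59  0.12  1.29  0.1  -0.32  0.95  1.48]
(0, 0.4, 1) jerk [0.   0.   0.03 0.   0.02 0.   0.  ] el 24.2 [0.01 0.61 1.34] cap -64.0 [-1.77  0.31  1.2   0.1  -1.04  0.79  1.59]
(0.3, 0.4, 1) jerk [0.02 0.   0.02 0.   0.   0.   0.  ] el 23.5 [0.21 0.6  1.32] cap -63.0 [-1.22  0.33  0.61  0.1  -1.04  0.79  1.77]
(0, 0.8, 1) jerk [0.01 0.   0.01 0.   0.   0.   0.  ] el 21.1 [0.02 0.78 1.25] cap -61.0 [-1.68  0.49  1.1   0.1  -1.04  0.66  1.6 ]
(0, -0.4, 1) jerk [0.2  0.01 0.18 0.   0.2  0.   0.01] el 24.7 [0.04 0.11 1.37] cap -65.0 [-1.39 -0.19  0.83  0.1  -1.04  1.27  1.6 ]
(0.3, -0.4, 1) jerk [0.3  0.01 0.3  0.02 0.11 0.01 0.01] el 24.1 [0.21 0.11 1.35] cap -64.0 [-2.08 -0.25  1.24  0.1  -0.71  1.28  1.74]
```

Request:
{"name": "servo_tool", "arguments": {
  "motion": [
    [[-1,-0.48,-0.1,-0.1,0]]
  ]
}}

```text
time: 17.43
position: [0.0493, 0.4136, 1.1933]
orientation: [0.546, -0.544, -0.46, -0.442]
ft_force: [0.1, 0.4, -2.9]
opening: 0.0497
gripper_force: 30.0
```

Request:
{"name": "servo_tool", "arguments": {
  "motion": [
    [[-1,-0.48,-0.1,-0.09,0]]
  ]
}}

```text
time: 17.52
position: [0.0571, 0.4099, 1.202]
orientation: [0.539, -0.538, -0.467, -0.45]
ft_force: [1.2, -0.1, -2.9]
opening: 0.0498
gripper_force: 30.0
```

Request:
{"name": "servo_tool", "arguments": {
  "motion": [
    [[-1,-0.48,-0.1,-0.08,0]]
  ]
}}

```text
time: 17.6
position: [0.0641, 0.4063, 1.2106]
orientation: [-0.532, 0.532, 0.474, 0.458]
ft_force: [-0.2, -0.0, -2.3]
opening: 0.0499
gripper_force: 30.0
```

Request:
{"name": "servo_tool", "arguments": {
  "motion": [
    [[-1,-0.49,-0.1,-0.06,0]]
  ]
}}

```text
time: 17.68
position: [0.0706, 0.4035, 1.2192]
orientation: [-0.525, 0.526, 0.48, 0.466]
ft_force: [-0.1, 0.6, -2.6]
opening: 0.0494
gripper_force: 30.0
```

Request:
{"name": "servo_tool", "arguments": {
  "motion": [
    [[-1,-0.49,-0.1,-0.05,0]]
  ]
}}

```text
time: 17.77
position: [0.0769, 0.401, 1.2275]
orientation: [-0.518, 0.521, 0.487, 0.473]
ft_force: [0.8, 0.8, -2.8]
opening: 0.0494
gripper_force: 30.0
```

Request:
{"name": "servo_tool", "arguments": {
  "motion": [
    [[-1,-0.49,-0.1,-0.04,0]]
  ]
}}

```text
time: 17.85
position: [0.0829, 0.3984, 1.2358]
orientation: [-0.511, 0.515, 0.493, 0.481]
ft_force: [0.8, 0.3, -3.0]
opening: 0.0495
gripper_force: 30.0
```

Request:
{"name": "servo_tool", "arguments": {
  "motion": [
    [[-1,-0.49,-0.1,-0.02,0]]
  ]
}}

```text
time: 17.93
position: [0.0886, 0.3962, 1.2441]
orientation: [-0.503, 0.509, 0.499, 0.488]
ft_force: [-0.6, -0.2, -2.9]
opening: 0.0501
gripper_force: 30.0
```

Request:
{"name": "servo_tool", "arguments": {
  "motion": [
    [[-1,-0.49,-0.1,-0.01,0]]
  ]
}}

```text
time: 18.02
position: [0.0943, 0.394, 1.2523]
orientation: [-0.496, 0.503, 0.506, 0.496]
ft_force: [0.1, 0.7, -2.9]
opening: 0.0498
gripper_force: 30.0
```

Request:
{"name": "servo_tool", "arguments": {
  "motion": [
    [[-1,-0.49,-0.1,0,0]]
  ]
}}

```text
time: 18.1
position: [0.0998, 0.3916, 1.2605]
orientation: [-0.488, 0.497, 0.512, 0.503]
ft_force: [1.2, -0.0, -2.5]
opening: 0.0493
gripper_force: 30.0
```

Request:
{"name": "servo_tool", "arguments": {
  "motion": [
    [[-1,-0.49,-0.1,0.02,0]]
  ]
}}

```text
time: 18.18
position: [0.105, 0.3895, 1.2687]
orientation: [-0.481, 0.49, 0.518, 0.511]
ft_force: [-1.1, 0.3, -2.5]
opening: 0.0497
gripper_force: 30.0
```

Request:
{"name": "servo_tool", "arguments": {
  "motion": [
    [[-1,-0.49,-0.1,0.03,0]]
  ]
}}

```text
time: 18.27
position: [0.1102, 0.3875, 1.2767]
orientation: [-0.473, 0.484, 0.523, 0.518]
ft_force: [0.3, -0.5, -3.6]
opening: 0.0499
gripper_force: 30.0
```

Request:
{"name": "servo_tool", "arguments": {
  "motion": [
    [[-1,-0.49,-0.1,0.05,0]]
  ]
}}

```text
time: 18.35
position: [0.1151, 0.3858, 1.2848]
orientation: [-0.465, 0.478, 0.529, 0.525]
ft_force: [-0.4, -0.3, -3.5]
opening: 0.0496
gripper_force: 30.0
```

Request:
{"name": "servo_tool", "arguments": {
  "motion": [
    [[-1,-0.49,-0.1,0.06,0]]
  ]
}}

```text
time: 18.43
position: [0.1201, 0.3841, 1.2927]
orientation: [-0.457, 0.472, 0.534, 0.532]
ft_force: [0.2, -0.6, -2.8]
opening: 0.0496
gripper_force: 30.0
```

Request:
{"name": "servo_tool", "arguments": {
  "motion": [
    [[-1,-0.48,-0.1,0.07,0]]
  ]
}}

```text
time: 18.52
position: [0.125, 0.3822, 1.3005]
orientation: [-0.449, 0.465, 0.54, 0.539]
ft_force: [-0.0, -0.4, -3.4]
opening: 0.0498
gripper_force: 30.0
```

Request:
{"name": "servo_tool", "arguments": {
  "motion": [
    [[-1,-0.48,-0.1,0.09,0]]
  ]
}}

```text
time: 18.6
position: [0.1296, 0.3806, 1.3084]
orientation: [-0.441, 0.459, 0.545, 0.546]
ft_force: [0.0, -0.3, -2.9]
opening: 0.0498
gripper_force: 30.0
```

Request:
{"name": "servo_tool", "arguments": {
  "motion": [
    [[-1,-0.48,-0.1,0.1,0]]
  ]
}}

```text
time: 18.68
position: [0.1342, 0.3789, 1.316]
orientation: [-0.433, 0.453, 0.55, 0.553]
ft_force: [-0.4, -0.8, -2.1]
opening: 0.0497
gripper_force: 30.0
```

Request:
{"name": "servo_tool", "arguments": {
  "motion": [
    [[-1,-0.48,-0.1,0.11,0]]
  ]
}}

```text
time: 18.77
position: [0.1388, 0.3769, 1.3236]
orientation: [-0.425, 0.446, 0.555, 0.559]
ft_force: [-0.1, -0.2, -3.0]
opening: 0.0498
gripper_force: 30.0
```

Request:
{"name": "servo_tool", "arguments": {
  "motion": [
    [[-1,-0.47,-0.1,0.13,0]]
  ]
}}

```text
time: 18.85
position: [0.1431, 0.3752, 1.3312]
orientation: [-0.417, 0.44, 0.56, 0.566]
ft_force: [0.2, -0.5, -2.3]
opening: 0.0497
gripper_force: 30.0
```

Request:
{"name": "servo_tool", "arguments": {
  "motion": [
    [[-1,-0.47,-0.1,0.14,0]]
  ]
}}

```text
time: 18.93
position: [0.1475, 0.3736, 1.3384]
orientation: [-0.408, 0.433, 0.564, 0.572]
ft_force: [0.0, 1.0, -2.0]
opening: 0.05
gripper_force: 30.0
```

Request:
{"name": "servo_tool", "arguments": {
  "motion": [
    [[-1,-0.46,-0.1,0.15,0]]
  ]
}}

```text
time: 19.02
position: [0.1519, 0.3718, 1.3457]
orientation: [-0.4, 0.427, 0.569, 0.578]
ft_force: [-0.8, -0.0, -2.4]
opening: 0.05
gripper_force: 30.0
```

Request:
{"name": "servo_tool", "arguments": {
  "motion": [
    [[-1,-0.46,-0.1,0.16,0]]
  ]
}}

```text
time: 19.1
position: [0.1562, 0.3697, 1.3527]
orientation: [-0.392, 0.42, 0.573, 0.584]
ft_force: [-0.3, 0.3, -3.5]
opening: 0.05
gripper_force: 30.0
```

Request:
{"name": "servo_tool", "arguments": {
  "motion": [
    [[-1,-0.46,-0.1,0.18,0]]
  ]
}}

```text
time: 19.18
position: [0.1602, 0.3679, 1.3597]
orientation: [-0.383, 0.414, 0.577, 0.591]
ft_force: [0.3, 0.3, -3.0]
opening: 0.05
gripper_force: 30.0
```

Request:
{"name": "servo_tool", "arguments": {
  "motion": [
    [[-1,-0.45,-0.1,0.19,0]]
  ]
}}

```text
time: 19.27
position: [0.1642, 0.3661, 1.3666]
orientation: [-0.375, 0.407, 0.581, 0.596]
ft_force: [0.0, -0.0, -1.8]
opening: 0.0497
gripper_force: 30.0
```

Request:
{"name": "servo_tool", "arguments": {
  "motion": [
    [[-1,-0.45,-0.1,0.2,0]]
  ]
}}

```text
time: 19.35
position: [0.1683, 0.364, 1.3732]
orientation: [-0.366, 0.401, 0.585, 0.602]
ft_force: [0.1, -0.2, -2.6]
opening: 0.0494
gripper_force: 30.0
```

```bash
python3 - <<'E'
from ph import *
log();s=r.state();q=s['joint_positions'];R=Rn.from_quat(s['orientation']).as_matrix()
print('cap',np.degrees(np.arcsin((.643*R[:,0]-.766*R[:,2])[2])))
f=grab('scene');save(f,'s2');f=grab('top');save(f,'t2')
for v in((.2,0,1),(.2,.2,1),(0,.4,1),(.4,.4,1)):
    j,R,p,Q=jerk(q,v,8);print(v,'jerk',j.round(2),'el',np.degrees(np.arcsin(R[2,2])).round(1),p.round(2),'cap',np.degrees(np.arcsin((.643*R[:,0]-.766*R[:,2])[2])).round(),Q[-1].round(2))
E
```

```text
19.35 q [-0.78  0.12  0.22  0.1  -1.04  1.01  1.73] p [0.168 0.364 1.373] z [0.054 0.911 0.41 ] x [-0.006  0.41  -0.912]
cap -64.16444383080034
(0.2, 0, 1) jerk [0. 0. 0. 0. 0. 0. 0.] el 35.4 [0.19 0.34 1.42] cap -75.0 [-0.78  0.13  0.21  0.1  -1.04  0.8   1.74]
(0.2, 0.2, 1) jerk [0. 0. 0. 0. 0. 0. 0.] el 35.2 [0.19 0.4  1.42] cap -75.0 [-1.01  0.17  0.43  0.1  -1.04  0.75  1.74]
(0, 0.4, 1) jerk [0.02 0.   0.02 0.   0.   0.   0.  ] el 34.7 [0.13 0.45 1.41] cap -75.0 [-1.39  0.19  0.84  0.1  -1.04  0.72  1.67]
(0.4, 0.4, 1) jerk [0.01 0.   0.01 0.   0.   0.   0.  ] el 34.6 [0.23 0.44 1.4 ] cap -74.0 [-0.94  0.23  0.32  0.1  -1.04  0.72  1.8 ]
```

Request:
{"name": "servo_tool", "arguments": {
  "motion": [
    [[-1,-0.4,-0.08,0.29,0]]
  ]
}}

```text
time: 19.53
position: [0.1695, 0.3678, 1.3797]
orientation: [-0.359, 0.394, 0.589, 0.608]
ft_force: [-0.7, -0.8, -1.8]
opening: 0.05
gripper_force: 30.0
```

Request:
{"name": "servo_tool", "arguments": {
  "motion": [
    [[-1,-0.39,-0.08,0.3,0]]
  ]
}}

```text
time: 19.62
position: [0.1727, 0.3734, 1.3855]
orientation: [-0.35, 0.388, 0.592, 0.613]
ft_force: [-0.0, 0.4, -2.6]
opening: 0.0499
gripper_force: 30.0
```

Request:
{"name": "servo_tool", "arguments": {
  "motion": [
    [[-1,-0.38,-0.08,0.31,0]]
  ]
}}

```text
time: 19.7
position: [0.176, 0.3788, 1.3907]
orientation: [-0.342, 0.382, 0.596, 0.618]
ft_force: [0.9, 0.3, -3.2]
opening: 0.0498
gripper_force: 30.0
```

Request:
{"name": "servo_tool", "arguments": {
  "motion": [
    [[-1,-0.37,-0.08,0.32,0]]
  ]
}}

```text
time: 19.78
position: [0.1789, 0.3836, 1.3959]
orientation: [-0.334, 0.376, 0.599, 0.623]
ft_force: [-0.6, -0.3, -2.3]
opening: 0.0498
gripper_force: 30.0
```

Request:
{"name": "servo_tool", "arguments": {
  "motion": [
    [[-1,-0.36,-0.08,0.33,0]]
  ]
}}

```text
time: 19.87
position: [0.1818, 0.3882, 1.4009]
orientation: [-0.326, 0.37, 0.602, 0.628]
ft_force: [-0.3, 0.2, -1.9]
opening: 0.0497
gripper_force: 30.0
```

Request:
{"name": "servo_tool", "arguments": {
  "motion": [
    [[-1,-0.36,-0.08,0.34,0]]
  ]
}}

```text
time: 19.95
position: [0.1846, 0.3921, 1.4056]
orientation: [-0.318, 0.364, 0.605, 0.633]
ft_force: [-0.5, 0.8, -2.7]
opening: 0.0502
gripper_force: 30.0
```

Request:
{"name": "servo_tool", "arguments": {
  "motion": [
    [[-1,-0.35,-0.08,0.35,0]]
  ]
}}

```text
time: 20.03
position: [0.1873, 0.3956, 1.4103]
orientation: [-0.31, 0.358, 0.608, 0.637]
ft_force: [-0.1, 0.2, -2.2]
opening: 0.0496
gripper_force: 30.0
```

Request:
{"name": "servo_tool", "arguments": {
  "motion": [
    [[-1,-0.34,-0.08,0.36,0]]
  ]
}}

```text
time: 20.12
position: [0.1901, 0.3991, 1.4146]
orientation: [-0.302, 0.352, 0.611, 0.642]
ft_force: [0.1, 0.8, -2.8]
opening: 0.0497
gripper_force: 30.0
```

Request:
{"name": "servo_tool", "arguments": {
  "motion": [
    [[-1,0,0,0,0],[-1,0,0,0,0],[-1,0,0,0,0],[-1,0,0,0,0],[-1,0,0,0,0]]
  ]
}}

```text
time: 20.53
position: [0.1894, 0.398, 1.4151]
orientation: [-0.302, 0.351, 0.611, 0.642]
ft_force: [-0.4, 0.2, -2.3]
opening: 0.05
gripper_force: 30.0
```

Request:
{"name": "servo_tool", "arguments": {
  "motion": [
    [[-1,0,0,0,0],[-1,0,0,0,0],[-1,0,0,0,0],[-1,0,0,0,0],[-1,0,0,0,0]]
  ]
}}

```text
time: 20.95
position: [0.1903, 0.3992, 1.4145]
orientation: [-0.302, 0.352, 0.611, 0.641]
ft_force: [0.6, -0.5, -3.4]
opening: 0.0499
gripper_force: 30.0
```

Request:
{"name": "servo_tool", "arguments": {
  "motion": [
    [[-1,0,0,0,0],[-1,0,0,0,0],[-1,0,0,0,0],[-1,0,0,0,0],[-1,0,0,0,0]]
  ]
}}

```text
time: 21.37
position: [0.1902, 0.3992, 1.4146]
orientation: [-0.302, 0.352, 0.611, 0.642]
ft_force: [-0.8, 0.7, -2.3]
opening: 0.0501
gripper_force: 30.0
```

```bash
python3 - <<'E'
from ph import *
log();s=r.state();R=Rn.from_quat(s['orientation']).as_matrix()
print('cap',np.degrees(np.arcsin((.643*R[:,0]-.766*R[:,2])[2])))
f=grab('wrist');save(f,'w4');g=grab('top');save(g,'t4')
def mask(n):
    im=load(n)['image'].astype(int);m=((im.max(2)-im.min(2)<25)&(im.max(2)<125)&(im.max(2)>40)).astype(np.uint8)[160:275,215:345];k,l,st,c=cv2.connectedComponentsWithStats(m);j=1+st[1:,4].argmax();return st[j],c[j]
print(mask('w3'),mask('w4'))
E
cat > d.py <<'E'
from ph import *
# plan C: smooth tilt-down options
q=r.state()['joint_positions']
for v in((0,0,-1),(.5,.5,-1),(.5,0,-1),(0,.5,-1),(.8,-.3,-1),(1,0,-1),(.4,-.3,-1)):
    x=q;o=[];J=[]
    for b in range(6):
        j,R,p,Q=jerk(x,v,8);x=Q[-1];J.append(j.max().round(2));o.append((round(np.degrees(np.arcsin(R[2,2]))),p.round(2).tolist()))
    print(v,o,J,R[:,2].round(2),x.round(2))
E
python3 d.py
```

```text
21.37 q [-0.99  0.17  0.41  0.1  -1.04  0.76  1.75] p [0.19  0.399 1.415] z [0.082 0.818 0.57 ] x [ 0.006  0.571 -0.821]
cap -74.60525373926968
(array([   0,    9,  122,  106, 9397], dtype=int32), array([64.52005959, 65.30573587])) (array([   0,    9,  130,  106, 9880], dtype=int32), array([61.69392713, 67.15759109]))
(0, 0, -1) [(29, [0.19, 0.44, 1.19]), (16, [0.21, 0.52, 1.02]), (1, [0.23, 0.56, 0.81]), (-14, [0.24, 0.56, 0.6]), (-29, [0.26, 0.53, 0.41]), (-42, [0.25, 0.47, 0.26])] [np.float64(0.2), np.float64(0.02), np.float64(0.0), np.float64(0.02), np.float64(0.01), np.float64(0.08)] [ 0.    0.74 -0.67] [-2.33 -0.33  1.29  2.37 -0.73  0.21  2.66]
(0.5, 0.5, -1) [(30, [0.33, 0.57, 1.23]), (24, [0.49, 0.73, 1.03]), (17, [0.64, 0.89, 0.81]), (9, [0.74, 1.01, 0.57]), (0, [0.78, 1.05, 0.33]), (-8, [0.79, 1.05, 0.1])] [np.float64(0.14), np.float64(0.15), np.float64(0.01), np.float64(0.18), np.float64(0.0), np.float64(0.0)] [ 0.38  0.91 -0.14] [-0.84  1.64 -1.39  0.1   0.06  0.24  2.66]
(0.5, 0, -1) [(28, [0.34, 0.48, 1.27]), (21, [0.53, 0.52, 1.07]), (12, [0.73, 0.55, 0.86]), (6, [0.9
[... 891 characters left out ...]
 0.1  -0.38  1.27  2.66]
(1, 0, -1) [(31, [0.42, 0.44, 1.27]), (27, [0.68, 0.45, 1.08]), (25, [0.92, 0.45, 0.86]), (19, [1.04, 0.42, 0.64]), (12, [1.13, 0.39, 0.43]), (5, [1.17, 0.37, 0.23])] [np.float64(0.08), np.float64(0.1), np.float64(0.14), np.float64(0.0), np.float64(0.0), np.float64(0.0)] [0.51 0.86 0.09] [-0.08  1.58 -1.39  0.1  -0.32  0.87  2.66]
(0.4, -0.3, -1) [(29, [0.29, 0.35, 1.22]), (16, [0.44, 0.35, 1.09]), (3, [0.58, 0.31, 0.91]), (-9, [0.61, 0.25, 0.73]), (-21, [0.62, 0.21, 0.56]), (-31, [0.59, 0.16, 0.41])] [np.float64(0.28), np.float64(0.0), np.float64(0.01), np.float64(0.0), np.float64(0.0), np.float64(0.0)] [ 0.56  0.65 -0.52] [-1.51 -0.33  1.29  2.1  -0.82  0.45  2.66]
```

Cap was held at about 75° below horizontal from 20.12 to 21.4 s, with the grip steady. Next I'll plan the return tilt with ramped starts to limit the jerks.

```bash
cat > d.py <<'E'
from ph import *
q0=r.state()['joint_positions']
def run(q,v,n,mag=.5,ql=None):
    Q=[q] if ql is None else [ql,q]
    v=np.array(v,float)
    for k in range(n):
        p,R=fkr(q,V);m=mag[k] if hasattr(mag,'__len__') else mag
        q=call(q,(R.T@v/np.linalg.norm(v)*m).round(3),1,V,.6);Q.append(q)
    j=np.abs(np.diff(np.array(Q),2,axis=0));return q,Q[-2],j.max().round(2),int(j.max(0).argmax())
def rep(q,tag,j):
    p,R=fkr(q,V);print(tag,'el',round(np.degrees(np.arcsin(R[2,2]))),p.round(2),'z',R[:,2].round(2),'q',q.round(2),'jerk',j)
for first in((0,0,-1),(.1,-.2,-1),(.2,-.1,-1),(.2,.2,-1),(-.2,0,-1),(0,.3,-1)):
    q,l,j,i=run(q0,first,8,[.008,.015,.02,.025,.03,.035,.04,.04]);rep(q,first,(j,i))
    for v,n in(((0,0,-1),8),((.1,-.2,-1),8),((.1,-.4,-1),8),((0.1,-.6,-1),8)):
        q,l,j,i=run(q,v,n,.5,l);rep(q,'   ',(j,i))
E
python3 d.py
```

```text
(0, 0, -1) el 33 [0.19 0.42 1.23] z [0.09 0.83 0.55] q [-1.54 -0.33  0.27  1.2  -1.04  0.22  2.52] jerk (np.float64(0.15), 0)
    el 20 [0.21 0.5  1.07] z [0.14 0.93 0.34] q [-1.45 -0.33  0.2   1.45 -1.04  0.21  2.53] jerk (np.float64(0.01), 5)
    el 6 [0.26 0.54 0.89] z [0.19 0.98 0.11] q [-1.48 -0.33  0.29  1.69 -1.04  0.21  2.59] jerk (np.float64(0.01), 2)
    el -8 [0.3  0.53 0.69] z [ 0.25  0.96 -0.13] q [-1.47 -0.33  0.37  1.93 -1.04  0.21  2.66] jerk (np.float64(0.02), 0)
    el -22 [0.34 0.47 0.5 ] z [ 0.31  0.87 -0.37] q [-1.41 -0.33  0.45  2.17 -0.97  0.21  2.66] jerk (np.float64(0.04), 0)
(0.1, -0.2, -1) el 33 [0.21 0.38 1.25] z [0.09 0.84 0.54] q [-1.47 -0.33  0.31  1.14 -1.04  0.34  2.46] jerk (np.float64(0.08), 0)
    el 21 [0.23 0.49 1.09] z [0.16 0.92 0.36] q [-1.48 -0.33  0.26  1.42 -1.04  0.21  2.53] jerk (np.float64(0.03), 5)
    el 8 [0.28 0.53 0.91] z [0.23 0.96 0.14] q [-1.46 -0.33  0.31  1.66 -1.04  0.21  2.57] jerk (np.float64(0.01), 2)
    el -6 [0.33 0.52 0.72] z [ 0.29  0.95 -0.1 ] q [-1.45 -0.33  0.39  1.9  -1.04  0.21  2.64] jerk (np.float64(0.02), 0)
  
[... 1864 characters left out ...]
 0.27  0.89 -0.36] q [-1.41 -0.33  0.39  2.17 -0.98  0.21  2.66] jerk (np.float64(0.03), 0)
(0, 0.3, -1) el 33 [0.19 0.46 1.23] z [0.08 0.84 0.54] q [-1.62 -0.28  0.32  1.17 -1.04  0.21  2.54] jerk (np.float64(0.1), 0)
    el 19 [0.2  0.52 1.05] z [0.11 0.94 0.32] q [-1.54 -0.33  0.26  1.47 -1.04  0.21  2.57] jerk (np.float64(0.05), 0)
    el 5 [0.25 0.55 0.87] z [0.17 0.98 0.08] q [-1.53 -0.33  0.31  1.71 -1.04  0.21  2.62] jerk (np.float64(0.01), 2)
    el -9 [0.29 0.54 0.67] z [ 0.23  0.96 -0.16] q [-1.46 -0.33  0.35  1.96 -1.03  0.21  2.66] jerk (np.float64(0.02), 0)
    el -24 [0.32 0.47 0.48] z [ 0.28  0.87 -0.4 ] q [-1.42 -0.33  0.43  2.2  -0.96  0.21  2.66] jerk (np.float64(0.02), 0)
```

Request:
{"name": "servo_tool", "arguments": {
  "motion": [
    [[-1,0,0,0,0.178],[-1,0,0,0,0.178],[-1,0,0,0,0.178],[-1,0,0,0,0.178],[-1,0,0,0,0.178]]
  ]
}}

```text
time: 21.88
position: [0.1902, 0.3992, 1.4146]
orientation: [-0.193, 0.422, 0.765, 0.446]
ft_force: [0.4, -0.3, -2.5]
opening: 0.05
gripper_force: 30.0
```

Request:
{"name": "servo_tool", "arguments": {
  "motion": [
    [[-1,0,0,0,0.178],[-1,0,0,0,0.178],[-1,0,0,0,0.178],[-1,0,0,0,0.178],[-1,0,0,0,0.178]]
  ]
}}

```text
time: 22.3
position: [0.1902, 0.3991, 1.4146]
orientation: [-0.069, 0.459, 0.859, 0.217]
ft_force: [0.2, 0.3, -3.7]
opening: 0.0497
gripper_force: 30.0
```

Request:
{"name": "servo_tool", "arguments": {
  "motion": [
    [[-1,0,0,0,0.178],[-1,0,0,0,0.178],[-1,0,0,0,0.178],[-1,0,0,0,0.178],[-1,0,0,0,0.178]]
  ]
}}

```text
time: 22.72
position: [0.1902, 0.3992, 1.4146]
orientation: [0.061, 0.46, 0.885, -0.028]
ft_force: [-0.5, 0.2, -2.6]
opening: 0.0493
gripper_force: 30.0
```

Request:
{"name": "servo_tool", "arguments": {
  "motion": [
    [[-1,0,0,0,0.178],[-1,0,0,0,0.178],[-1,0,0,0,0.178],[-1,0,0,0,0.178],[-1,0,0,0,0.178]]
  ]
}}

```text
time: 23.13
position: [0.1902, 0.3992, 1.4146]
orientation: [0.185, 0.425, 0.843, -0.271]
ft_force: [0.0, 0.1, -3.2]
opening: 0.0497
gripper_force: 30.0
```

Request:
{"name": "servo_tool", "arguments": {
  "motion": [
    [[-1,0,0,0,0.178],[-1,0,0,0,0.178],[-1,0,0,0,0.178],[-1,0,0,0,0.178],[-1,0,0,0,0.178]]
  ]
}}

```text
time: 23.55
position: [0.1902, 0.3992, 1.4145]
orientation: [0.296, 0.358, 0.736, -0.493]
ft_force: [0.0, -0.1, -3.0]
opening: 0.05
gripper_force: 30.0
```

```bash
cat > d.py <<'E'
from ph import *
def run(q,v,n,mag=.5,ql=None,show=False):
    Q=[q] if ql is None else [ql,q];v=np.array(v,float);o=[]
    for k in range(n):
        p,R=fkr(q,V);m=mag[k] if hasattr(mag,'__len__') else mag;d=(R.T@v/np.linalg.norm(v)*m).round(3 if m<.1 else 2)
        q=call(q,d,1,V,.6);Q.append(q);o.append(d.tolist())
    j=np.abs(np.diff(np.array(Q),2,axis=0))
    if show:print(o)
    return q,Q[-2],(j.max().round(2),int(j.max(0).argmax()))
def rep(q,tag,j):
    p,R=fkr(q,V);print(tag,'el',round(np.degrees(np.arcsin(R[2,2]))),p.round(2),'z',R[:,2].round(2),'x',R[:,0].round(2),'q',q.round(2),'jerk',j)
if __name__=='__main__':
    log();q0=r.state()['joint_positions']
    q,l,j=run(q0,(.1,-.2,-1),8,[.008,.015,.02,.025,.03,.035,.04,.04],show=True);rep(q,'C0',j)
    for v,n in(((0,0,-1),8),((0,-.1,-1),8),((0,-.3,-1),8),((0,-.5,-1),8)):
        q,l,j=run(q,v,n,.5,l,show=True);rep(q,str(v),j)
    for a in((-.1,-.8,-1),(0,-.5,-1)):
        x,m,j=run(q,a,5,.5,l);rep(x,'  end'+str(a),j)
        for zt,rr in((.36,.45),(.32,.45),(.36,.48)):
            w=[((rr*np.cos(np.radians(az)),rr*np.sin(np.radians(az)),zt),0,5) for az in(50,25,0,-25,-50,-75,-85)]
            y=follow(x,w,V,show=False);rep(y,f'    D{zt} {rr}',0)
            y,m,j=run(y,(0,-.2,1),24,.5);rep(y,'    E',j)
E
python3 d.py
```

```text
23.55 q [-0.99  0.17  0.41  0.1  -1.04  0.76 -1.05] p [0.19  0.399 1.415] z [0.082 0.818 0.57 ] x [-0.338 -0.515  0.788]
[[-0.006, -0.001, -0.006], [-0.011, -0.001, -0.011], [-0.014, -0.002, -0.014], [-0.018, -0.002, -0.018], [-0.021, -0.003, -0.021], [-0.025, -0.003, -0.025], [-0.028, -0.003, -0.028], [-0.028, -0.003, -0.028]]
C0 el 33 [0.22 0.38 1.25] z [0.1  0.84 0.54] x [-0.34 -0.48  0.81] q [-1.48 -0.33  0.32  1.14 -1.04  0.34 -0.34] jerk (np.float64(0.08), 0)
[[-0.4, -0.12, -0.27], [-0.41, -0.12, -0.26], [-0.42, -0.12, -0.25], [-0.42, -0.12, -0.24], [-0.43, -0.12, -0.23], [-0.43, -0.12, -0.22], [-0.44, -0.11, -0.21], [-0.45, -0.12, -0.2]]
(0, 0, -1) el 21 [0.23 0.49 1.09] z [0.16 0.92 0.36] x [-0.31 -0.3   0.9 ] q [-1.48 -0.33  0.26  1.42 -1.04  0.21 -0.27] jerk (np.float64(0.03), 5)
[[-0.43, -0.1, -0.23], [-0.44, -0.1, -0.21], [-0.45, -0.1, -0.2], [-0.45, -0.1, -0.18], [-0.46, -0.11, -0.17], [-0.46, -0.11, -0.16], [-0.47, -0.11, -0.14], [-0.47, -0.11, -0.12]]
(0, -0.1, -1) el 7 [0.25 0.54 0.9 ] z [0.2  0.97 0.12] x [-0.26 -0.07  0.96] q [-1.41 -0.33  0.23  1.67 -1.04  0.21 -0.
[... 2058 characters left out ...]
   0.91] z [ 0.74  0.47 -0.49] x [-0.03  0.74  0.67] q [ 1.69  0.52 -1.39  0.39 -0.4   1.99 -0.1 ] jerk (np.float64(0.11), 2)
    D0.32 0.45 el -36 [ 0.04 -0.45  0.32] z [ 0.23  0.78 -0.59] x [-0.08  0.62  0.78] q [ 1.68  0.53 -0.18  1.51 -0.23  1.99  1.46] jerk 0
    E el -35 [ 0.3  -0.42  0.86] z [ 0.69  0.43 -0.58] x [0.01 0.8  0.61] q [ 1.82  0.51 -1.39  0.55 -0.37  1.99  0.06] jerk (np.float64(0.11), 2)
    D0.36 0.48 el -36 [ 0.05 -0.47  0.34] z [ 0.26  0.77 -0.59] x [-0.08  0.63  0.78] q [ 2.1   0.7  -0.93  1.42 -0.09  1.99  1.04] jerk 0
    E el -29 [ 0.31 -0.41  0.92] z [ 0.75  0.45 -0.48] x [-0.02  0.75  0.67] q [ 1.7   0.53 -1.39  0.37 -0.39  1.99 -0.1 ] jerk (np.float64(0.11), 2)
```

Request:
{"name": "servo_tool", "arguments": {
  "motion": [
    [[-1,-0.006,-0.001,-0.006,0]]
  ]
}}

```text
time: 23.63
position: [0.1925, 0.399, 1.4103]
orientation: [0.295, 0.357, 0.74, -0.488]
ft_force: [-0.9, 1.3, -1.6]
opening: 0.0496
gripper_force: 30.0
```

Request:
{"name": "servo_tool", "arguments": {
  "motion": [
    [[-1,-0.011,-0.001,-0.011,0]]
  ]
}}

```text
time: 23.72
position: [0.1935, 0.3963, 1.3999]
orientation: [0.295, 0.356, 0.74, -0.488]
ft_force: [0.1, -0.9, -1.5]
opening: 0.0495
gripper_force: 30.0
```

Request:
{"name": "servo_tool", "arguments": {
  "motion": [
    [[-1,-0.014,-0.002,-0.014,0]]
  ]
}}

```text
time: 23.8
position: [0.1942, 0.3925, 1.3802]
orientation: [0.294, 0.356, 0.74, -0.489]
ft_force: [3.2, -0.4, 0.0]
opening: 0.0495
gripper_force: 30.0
```

Request:
{"name": "servo_tool", "arguments": {
  "motion": [
    [[-1,-0.018,-0.002,-0.018,0]]
  ]
}}

```text
time: 23.88
position: [0.1944, 0.3876, 1.3547]
orientation: [0.293, 0.357, 0.738, -0.491]
ft_force: [2.5, -0.8, -1.5]
opening: 0.0499
gripper_force: 30.0
```

Request:
{"name": "servo_tool", "arguments": {
  "motion": [
    [[-1,-0.021,-0.003,-0.021,0]]
  ]
}}

```text
time: 23.97
position: [0.1961, 0.3815, 1.3254]
orientation: [0.293, 0.357, 0.737, -0.492]
ft_force: [0.6, 0.6, -1.8]
opening: 0.0496
gripper_force: 30.0
```

Request:
{"name": "servo_tool", "arguments": {
  "motion": [
    [[-1,-0.025,-0.003,-0.025,0]]
  ]
}}

```text
time: 24.05
position: [0.1999, 0.3743, 1.2907]
orientation: [0.293, 0.357, 0.738, -0.492]
ft_force: [-0.1, -0.9, -0.3]
opening: 0.0499
gripper_force: 30.0
```

Request:
{"name": "servo_tool", "arguments": {
  "motion": [
    [[-1,-0.028,-0.003,-0.028,0]]
  ]
}}

```text
time: 24.13
position: [0.205, 0.3723, 1.2597]
orientation: [0.296, 0.359, 0.736, -0.492]
ft_force: [-9.6, -31.3, -3.2]
opening: 0.0496
gripper_force: 30.0
```

Request:
{"name": "servo_tool", "arguments": {
  "motion": [
    [[-1,-0.028,-0.003,-0.028,0]]
  ]
}}

```text
time: 24.22
position: [0.2139, 0.3882, 1.2388]
orientation: [0.309, 0.37, 0.731, -0.483]
ft_force: [-0.1, 3.6, -5.3]
opening: 0.0495
gripper_force: 30.0
```

```bash
python3 - <<'E'
from d import *
log();q=r.state()['joint_positions'];l=None
for v,n in(((0,0,-1),8),((0,-.1,-1),8),((0,-.3,-1),8),((0,-.5,-1),12)):
    q,l,j=run(q,v,n,.5,l,show=True);rep(q,str(v),j)
E
```

```text
24.22 q [-1.49 -0.33  0.32  1.15 -1.04  0.33 -0.33] p [0.214 0.388 1.239] z [0.093 0.84  0.535] x [-0.342 -0.478  0.809]
[[-0.4, -0.12, -0.27], [-0.41, -0.12, -0.26], [-0.42, -0.12, -0.25], [-0.42, -0.12, -0.24], [-0.43, -0.12, -0.23], [-0.43, -0.12, -0.22], [-0.44, -0.12, -0.21], [-0.45, -0.12, -0.19]]
(0, 0, -1) el 21 [0.23 0.49 1.08] z [0.16 0.92 0.35] x [-0.31 -0.29  0.9 ] q [-1.48 -0.33  0.26  1.43 -1.04  0.21 -0.26] jerk (np.float64(0.02), 5)
[[-0.43, -0.11, -0.22], [-0.44, -0.11, -0.21], [-0.45, -0.11, -0.19], [-0.45, -0.11, -0.18], [-0.46, -0.11, -0.16], [-0.46, -0.11, -0.15], [-0.47, -0.11, -0.13], [-0.47, -0.11, -0.12]]
(0, -0.1, -1) el 6 [0.25 0.54 0.89] z [0.2  0.97 0.11] x [-0.27 -0.06  0.96] q [-1.43 -0.33  0.24  1.69 -1.04  0.21 -0.23] jerk (np.float64(0.01), 0)
[[-0.45, -0.09, -0.19], [-0.46, -0.09, -0.18], [-0.46, -0.09, -0.16], [-0.47, -0.09, -0.15], [-0.47, -0.09, -0.13], [-0.48, -0.09, -0.12], [-0.48, -0.09, -0.1], [-0.48, -0.09, -0.09]]
(0, -0.3, -1) el -8 [0.27 0.54 0.69] z [ 0.22  0.96 -0.14] x [-0.22  0.19  0.96] q [-1.42 -0.33  0.29  1.94 -1.04  0.21 -0.16] jerk (np.float64(0.01), 0)
[[-0.47, -0.07, -0.15], [-0.48, -0.07, -0.14], [-0.48, -0.07, -0.12], [-0.48, -0.07, -0.11], [-0.49, -0.07, -0.09], [-0.49, -0.07, -0.07], [-0.49, -0.07, -0.06], [-0.49, -0.07, -0.04], [-0.49, -0.07, -0.03], [-0.49, -0.07, -0.01], [-0.49, -0.07, 0.01], [-0.49, -0.07, 0.02]]
(0, -0.5, -1) el -30 [0.31 0.43 0.39] z [ 0.24  0.83 -0.5 ] x [-0.12  0.54  0.83] q [-1.55 -0.33  0.62  2.33 -1.04  0.21  0.06] jerk (np.float64(0.01), 0)
```

Request:
{"name": "servo_tool", "arguments": {
  "motion": [
    [[-1,-0.4,-0.12,-0.27,0]]
  ]
}}

```text
time: 24.3
position: [0.2174, 0.3945, 1.2291]
orientation: [0.316, 0.369, 0.729, -0.482]
ft_force: [0.5, -0.6, -0.7]
opening: 0.0501
gripper_force: 30.0
```

Request:
{"name": "servo_tool", "arguments": {
  "motion": [
    [[-1,-0.41,-0.12,-0.26,0]]
  ]
}}

```text
time: 24.38
position: [0.2189, 0.4075, 1.2134]
orientation: [0.324, 0.373, 0.727, -0.478]
ft_force: [0.7, 0.3, -1.8]
opening: 0.0499
gripper_force: 30.0
```

Request:
{"name": "servo_tool", "arguments": {
  "motion": [
    [[-1,-0.42,-0.12,-0.25,0]]
  ]
}}

```text
time: 24.47
position: [0.2205, 0.4233, 1.1944]
orientation: [0.333, 0.378, 0.723, -0.473]
ft_force: [-0.3, 0.6, -3.1]
opening: 0.0505
gripper_force: 30.0
```

Request:
{"name": "servo_tool", "arguments": {
  "motion": [
    [[-1,-0.42,-0.12,-0.24,0]]
  ]
}}

```text
time: 24.55
position: [0.2219, 0.4392, 1.1742]
orientation: [0.342, 0.383, 0.719, -0.468]
ft_force: [0.0, 0.0, -2.6]
opening: 0.0497
gripper_force: 30.0
```

Request:
{"name": "servo_tool", "arguments": {
  "motion": [
    [[-1,-0.43,-0.12,-0.23,0]]
  ]
}}

```text
time: 24.63
position: [0.223, 0.4549, 1.1531]
orientation: [0.351, 0.388, 0.715, -0.463]
ft_force: [1.8, 0.5, -2.6]
opening: 0.0497
gripper_force: 30.0
```

Request:
{"name": "servo_tool", "arguments": {
  "motion": [
    [[-1,-0.43,-0.12,-0.22,0]]
  ]
}}

```text
time: 24.72
position: [0.2237, 0.4678, 1.1309]
orientation: [0.361, 0.397, 0.708, -0.458]
ft_force: [-1.0, 1.4, -3.1]
opening: 0.0498
gripper_force: 30.0
```

Request:
{"name": "servo_tool", "arguments": {
  "motion": [
    [[-1,-0.44,-0.12,-0.21,0]]
  ]
}}

```text
time: 24.8
position: [0.2258, 0.4773, 1.1101]
orientation: [0.371, 0.405, 0.702, -0.453]
ft_force: [0.7, 0.3, -2.1]
opening: 0.0495
gripper_force: 30.0
```

Request:
{"name": "servo_tool", "arguments": {
  "motion": [
    [[-1,-0.45,-0.12,-0.19,0]]
  ]
}}

```text
time: 24.88
position: [0.2286, 0.4864, 1.0889]
orientation: [0.38, 0.414, 0.696, -0.448]
ft_force: [-0.1, -0.3, -1.5]
opening: 0.0497
gripper_force: 30.0
```

Request:
{"name": "servo_tool", "arguments": {
  "motion": [
    [[-1,-0.43,-0.11,-0.22,0]]
  ]
}}

```text
time: 24.97
position: [0.2312, 0.4946, 1.0672]
orientation: [0.391, 0.421, 0.689, -0.442]
ft_force: [-0.5, 0.8, -2.6]
opening: 0.0496
gripper_force: 30.0
```

Request:
{"name": "servo_tool", "arguments": {
  "motion": [
    [[-1,-0.44,-0.11,-0.21,0]]
  ]
}}

```text
time: 25.05
position: [0.2333, 0.5023, 1.0454]
orientation: [0.4, 0.429, 0.682, -0.436]
ft_force: [-0.2, 0.1, -1.9]
opening: 0.0497
gripper_force: 30.0
```

Request:
{"name": "servo_tool", "arguments": {
  "motion": [
    [[-1,-0.45,-0.11,-0.19,0]]
  ]
}}

```text
time: 25.13
position: [0.236, 0.5098, 1.0228]
orientation: [0.41, 0.438, 0.675, -0.43]
ft_force: [1.1, -0.1, -2.7]
opening: 0.0497
gripper_force: 30.0
```

Request:
{"name": "servo_tool", "arguments": {
  "motion": [
    [[-1,-0.45,-0.11,-0.18,0]]
  ]
}}

```text
time: 25.22
position: [0.2388, 0.5167, 0.9994]
orientation: [0.419, 0.446, 0.668, -0.424]
ft_force: [0.6, -0.7, -2.8]
opening: 0.0499
gripper_force: 30.0
```

Request:
{"name": "servo_tool", "arguments": {
  "motion": [
    [[-1,-0.46,-0.11,-0.16,0]]
  ]
}}

```text
time: 25.3
position: [0.2417, 0.5232, 0.9756]
orientation: [0.429, 0.454, 0.66, -0.418]
ft_force: [-0.3, 0.7, -2.8]
opening: 0.0495
gripper_force: 30.0
```

Request:
{"name": "servo_tool", "arguments": {
  "motion": [
    [[-1,-0.46,-0.11,-0.15,0]]
  ]
}}

```text
time: 25.38
position: [0.2447, 0.529, 0.9512]
orientation: [0.438, 0.462, 0.652, -0.412]
ft_force: [0.0, 0.3, -2.7]
opening: 0.0498
gripper_force: 30.0
```

Request:
{"name": "servo_tool", "arguments": {
  "motion": [
    [[-1,-0.47,-0.11,-0.13,0]]
  ]
}}

```text
time: 25.47
position: [0.2477, 0.5343, 0.9263]
orientation: [0.447, 0.471, 0.643, -0.406]
ft_force: [-0.6, 0.1, -2.9]
opening: 0.0498
gripper_force: 30.0
```

Request:
{"name": "servo_tool", "arguments": {
  "motion": [
    [[-1,-0.47,-0.11,-0.12,0]]
  ]
}}

```text
time: 25.55
position: [0.2508, 0.5388, 0.9011]
orientation: [0.456, 0.479, 0.635, -0.4]
ft_force: [-0.5, 0.6, -2.7]
opening: 0.0499
gripper_force: 30.0
```

Request:
{"name": "servo_tool", "arguments": {
  "motion": [
    [[-1,-0.45,-0.09,-0.19,0]]
  ]
}}

```text
time: 25.63
position: [0.2538, 0.5415, 0.8765]
orientation: [0.465, 0.487, 0.626, -0.393]
ft_force: [0.4, 0.2, -3.1]
opening: 0.0499
gripper_force: 30.0
```

Request:
{"name": "servo_tool", "arguments": {
  "motion": [
    [[-1,-0.46,-0.09,-0.18,0]]
  ]
}}

```text
time: 25.72
position: [0.2566, 0.5433, 0.8526]
orientation: [0.474, 0.493, 0.619, -0.386]
ft_force: [-0.4, -0.4, -2.4]
opening: 0.0499
gripper_force: 30.0
```

Request:
{"name": "servo_tool", "arguments": {
  "motion": [
    [[-1,-0.46,-0.09,-0.16,0]]
  ]
}}

```text
time: 25.8
position: [0.2598, 0.5445, 0.8279]
orientation: [0.483, 0.501, 0.61, -0.379]
ft_force: [0.3, 0.5, -3.2]
opening: 0.0497
gripper_force: 30.0
```

Request:
{"name": "servo_tool", "arguments": {
  "motion": [
    [[-1,-0.47,-0.09,-0.15,0]]
  ]
}}

```text
time: 25.88
position: [0.2631, 0.545, 0.8028]
orientation: [0.492, 0.508, 0.602, -0.372]
ft_force: [0.6, 0.2, -2.4]
opening: 0.0497
gripper_force: 30.0
```

Request:
{"name": "servo_tool", "arguments": {
  "motion": [
    [[-1,-0.47,-0.09,-0.13,0]]
  ]
}}

```text
time: 25.97
position: [0.2664, 0.5449, 0.7772]
orientation: [0.501, 0.515, 0.592, -0.365]
ft_force: [0.2, 0.6, -2.9]
opening: 0.0495
gripper_force: 30.0
```

Request:
{"name": "servo_tool", "arguments": {
  "motion": [
    [[-1,-0.48,-0.09,-0.12,0]]
  ]
}}

```text
time: 26.05
position: [0.2699, 0.544, 0.7514]
orientation: [0.51, 0.522, 0.583, -0.357]
ft_force: [0.4, 0.5, -3.4]
opening: 0.0496
gripper_force: 30.0
```

Request:
{"name": "servo_tool", "arguments": {
  "motion": [
    [[-1,-0.48,-0.09,-0.1,0]]
  ]
}}

```text
time: 26.13
position: [0.2732, 0.5423, 0.7253]
orientation: [0.518, 0.529, 0.573, -0.35]
ft_force: [0.1, 0.8, -2.6]
opening: 0.0497
gripper_force: 30.0
```

Request:
{"name": "servo_tool", "arguments": {
  "motion": [
    [[-1,-0.48,-0.09,-0.09,0]]
  ]
}}

```text
time: 26.22
position: [0.2765, 0.5398, 0.6991]
orientation: [0.526, 0.536, 0.564, -0.343]
ft_force: [-1.0, 0.9, -3.0]
opening: 0.0499
gripper_force: 30.0
```

Request:
{"name": "servo_tool", "arguments": {
  "motion": [
    [[-1,-0.47,-0.07,-0.15,0]]
  ]
}}

```text
time: 26.3
position: [0.2798, 0.5356, 0.6737]
orientation: [0.535, 0.542, 0.554, -0.335]
ft_force: [0.6, 0.0, -2.6]
opening: 0.0503
gripper_force: 30.0
```

Request:
{"name": "servo_tool", "arguments": {
  "motion": [
    [[-1,-0.48,-0.07,-0.14,0]]
  ]
}}

```text
time: 26.38
position: [0.2831, 0.5306, 0.6487]
orientation: [0.543, 0.548, 0.545, -0.327]
ft_force: [-0.4, -0.0, -2.1]
opening: 0.0499
gripper_force: 30.0
```

Request:
{"name": "servo_tool", "arguments": {
  "motion": [
    [[-1,-0.48,-0.07,-0.12,0]]
  ]
}}

```text
time: 26.47
position: [0.2867, 0.5248, 0.6234]
orientation: [0.552, 0.554, 0.536, -0.319]
ft_force: [0.3, -0.5, -2.7]
opening: 0.0497
gripper_force: 30.0
```

Request:
{"name": "servo_tool", "arguments": {
  "motion": [
    [[-1,-0.48,-0.07,-0.11,0]]
  ]
}}

```text
time: 26.55
position: [0.2901, 0.5182, 0.5979]
orientation: [0.56, 0.56, 0.526, -0.31]
ft_force: [-0.5, -0.0, -3.2]
opening: 0.0497
gripper_force: 30.0
```

Request:
{"name": "servo_tool", "arguments": {
  "motion": [
    [[-1,-0.49,-0.07,-0.09,0]]
  ]
}}

```text
time: 26.63
position: [0.2936, 0.5108, 0.5723]
orientation: [0.568, 0.566, 0.516, -0.302]
ft_force: [0.0, -0.0, -2.7]
opening: 0.0498
gripper_force: 30.0
```

Request:
{"name": "servo_tool", "arguments": {
  "motion": [
    [[-1,-0.49,-0.07,-0.07,0]]
  ]
}}

```text
time: 26.72
position: [0.2972, 0.5026, 0.5465]
orientation: [0.575, 0.572, 0.505, -0.294]
ft_force: [0.2, 0.4, -2.6]
opening: 0.05
gripper_force: 30.0
```

Request:
{"name": "servo_tool", "arguments": {
  "motion": [
    [[-1,-0.49,-0.07,-0.06,0]]
  ]
}}

```text
time: 26.8
position: [0.3007, 0.4935, 0.5209]
orientation: [0.583, 0.578, 0.495, -0.286]
ft_force: [-0.6, 0.1, -3.0]
opening: 0.05
gripper_force: 30.0
```

Request:
{"name": "servo_tool", "arguments": {
  "motion": [
    [[-1,-0.49,-0.07,-0.04,0]]
  ]
}}

```text
time: 26.88
position: [0.3039, 0.4838, 0.4953]
orientation: [0.59, 0.584, 0.484, -0.278]
ft_force: [0.5, -0.4, -2.8]
opening: 0.0495
gripper_force: 30.0
```

Request:
{"name": "servo_tool", "arguments": {
  "motion": [
    [[-1,-0.49,-0.07,-0.03,0]]
  ]
}}

```text
time: 26.97
position: [0.3071, 0.4731, 0.4698]
orientation: [0.597, 0.589, 0.473, -0.27]
ft_force: [-0.0, 0.4, -3.1]
opening: 0.0497
gripper_force: 30.0
```

Request:
{"name": "servo_tool", "arguments": {
  "motion": [
    [[-1,-0.49,-0.07,-0.01,0]]
  ]
}}

```text
time: 27.05
position: [0.3103, 0.4617, 0.4445]
orientation: [0.604, 0.595, 0.461, -0.263]
ft_force: [-0.2, 0.2, -1.8]
opening: 0.0499
gripper_force: 30.0
```

Request:
{"name": "servo_tool", "arguments": {
  "motion": [
    [[-1,-0.49,-0.07,0.01,0]]
  ]
}}

```text
time: 27.13
position: [0.3134, 0.4497, 0.4193]
orientation: [0.61, 0.6, 0.45, -0.255]
ft_force: [0.5, -0.0, -2.2]
opening: 0.0499
gripper_force: 30.0
```

```bash
cat > e.py <<'E'
from d import *
if __name__=='__main__':
    log();q0=r.state()['joint_positions']
    for zt,rr,azs in((.36,.45,(50,25,0,-25,-50,-75,-95)),(.4,.45,(50,25,0,-25,-50,-75,-100)),(.36,.5,(50,27,4,-19,-42,-65,-88,-100))):
        w=[((rr*np.cos(np.radians(az)),rr*np.sin(np.radians(az)),zt),0,5) for az in azs]
        y=follow(q0,w,V,show=True);rep(y,f'D{zt} {rr}',0)
        l=None
        for b in range(4):
            # push up plus tangential to keep opposing heading
            R=fkr(y,V)[1];y,l,j=run(y,(-.5*R[0,2],-.5*R[1,2],.8),7,.5,l);rep(y,'  E',j)
E
python3 e.py
```

```text
27.13 q [-1.53 -0.33  0.57  2.29 -1.04  0.21  0.03] p [0.313 0.45  0.419] z [ 0.243  0.851 -0.466] x [-0.126  0.503  0.855]
[-0.1, -0.021, -0.068] 0.0 5 -> [0.324 0.376 0.389] [ 0.224  0.816 -0.533] q [-1.17 -0.33  0.44  2.32 -1.04  0.44  0.12]
[-0.138, 0.098, -0.117] 0.0 5 -> [0.407 0.19  0.36 ] [ 0.224  0.816 -0.533] q [-1.04 -0.28  0.97  2.29 -0.98  0.9   0.53]
[-0.112, 0.065, -0.146] 0.0 5 -> [0.443 0.013 0.367] [ 0.229  0.81  -0.54 ] q [-0.66  0.16  1.29  2.1  -1.04  1.59  0.97]
[-0.118, -0.009, -0.169] 0.0 5 -> [ 0.408 -0.191  0.36 ] [ 0.229  0.81  -0.54 ] q [ 0.04  0.46  1.11  1.87 -0.94  1.99  1.32]
[-0.076, -0.095, -0.152] 0.0 5 -> [ 0.291 -0.341  0.356] [ 0.231  0.806 -0.545] q [ 0.78  0.44  0.52  1.67 -0.68  1.99  1.36]
[-0.033, -0.156, -0.118] 0.0 5 -> [ 0.128 -0.423  0.343] [ 0.236  0.796 -0.557] q [ 1.53  0.49 -0.15  1.55 -0.37  1.99  1.36]
[0.016, -0.154, -0.07] 0.0 5 -> [-0.017 -0.427  0.323] [ 0.249  0.775 -0.581] q [ 2.15  0.61 -0.77  1.53 -0.06  1.99  1.26]
D0.36 0.45 el -36 [-0.02 -0.43  0.32] z [ 0.25  0.77 -0.58] x [-0.09  0.62  0.78] q [ 2.15  0.61 -0.77  1.53 
[... 3197 characters left out ...]
7 [-0.06 -0.46  0.3 ] z [ 0.27  0.75 -0.6 ] x [-0.08  0.64  0.76] q [ 2.03  0.61 -0.5   1.47 -0.07  1.99  1.44] jerk 0
  E el -47 [-0.02 -0.49  0.4 ] z [ 0.33  0.6  -0.73] x [-0.02  0.78  0.63] q [ 2.24  0.59 -0.91  1.33 -0.06  1.99  1.18] jerk (np.float64(0.0), 0)
  E el -53 [ 0.01 -0.52  0.51] z [ 0.43  0.42 -0.8 ] x [0.05 0.87 0.48] q [ 2.36  0.6  -1.23  1.16 -0.05  1.99  0.95] jerk (np.float64(0.01), 0)
  E el -54 [ 0.02 -0.53  0.63] z [ 0.54  0.22 -0.81] x [0.13 0.93 0.35] q [ 2.43  0.56 -1.39  0.97 -0.08  1.99  0.81] jerk (np.float64(0.02), 2)
  E el -50 [ 0.01 -0.52  0.75] z [ 0.65  0.03 -0.76] x [0.22 0.95 0.22] q [ 2.46  0.48 -1.39  0.77 -0.19  1.99  0.75] jerk (np.float64(0.01), 0)
```

```bash
nproc; cat > beam.py <<'E'
from d import *
from multiprocessing import Pool
import itertools,time
DIRS=[np.array(d,float)/np.linalg.norm(d) for d in itertools.product((-1,0,1),repeat=3) if any(d)]
def step(a):
    q,l,i,n=a
    x,m,j=run(q,DIRS[i],n,.5,l);p,R=fkr(x,V)
    ok=p[2]>.27 and np.hypot(*p[:2])>.36 and p[2]<1.1 and j[0]<.16
    return x,m,np.degrees(np.arccos(np.clip(-R[2,2],-1,1))) if ok else 999
def beam(S,nb,n,width,pool,goal=4):
    B=[(99,q,None,[]) for q in S];done=[]
    for b in range(nb):
        T=[(q,l,i,n) for _,q,l,_ in B for i in range(len(DIRS))]
        res=pool.map(step,T,chunksize=4)
        C=sorted(((s,x,m,B[k//len(DIRS)][3]+[k%len(DIRS)]) for k,(x,m,s) in enumerate(res) if s<900),key=lambda t:t[0])
        B=[]
        for c in C:
            if all(np.abs(c[1]-o[1]).max()>.12 for o in B):B.append(c)
            if len(B)>=width:break
        print(b,[round(c[0],1) for c in B[:4]],fkr(B[0][1],V)[0].round(2),flush=True)
        if B[0][0]<goal:break
    return B
if __name__=='__main__':
    q0=r.state()['joint_positions']
    S=[];tag=[]
    for zt,rr in((.36,.45),(.36,.5),(.32,.47)):
        w=[((rr*np.cos(np.radians(az)),rr*np.sin(np.radians(az)),zt),0,5) for az in(50,25,0,-25,-50,-75,-95)]
        q=q0
        for k,x in enumerate(w):
            q=follow(q,[x],V,show=False)
            if k>=3:S.append(q);tag.append((zt,rr,k))
    with Pool() as pool:
        B=beam(S,8,6,10,pool)
    pickle.dump(B,open('beam.pkl','wb'))
    for s,q,l,h in B[:3]:
        print(s,[DIRS[i].round(1).tolist() for i in h],q.round(2),fkr(q,V)[0].round(2))
E
timeout 560 python3 beam.py
```

```text
4
0 [np.float64(44.8), np.float64(45.4), np.float64(46.4), np.float64(46.7)] [-0.13 -0.51  0.31]
1 [np.float64(34.6), np.float64(34.6), np.float64(35.4), np.float64(35.6)] [-0.24 -0.57  0.33]
2 [np.float64(23.6), np.float64(24.1), np.float64(24.7), np.float64(24.8)] [-0.21 -0.66  0.38]
3 [np.float64(12.8), np.float64(13.1), np.float64(14.1), np.float64(14.1)] [-0.18 -0.74  0.44]
4 [np.float64(2.4), np.float64(2.7), np.float64(3.8), np.float64(4.1)] [-0.27 -0.78  0.48]
2.397536179134635 [[-0.6, -0.6, 0.6], [-0.6, -0.6, 0.6], [0.0, -0.7, 0.7], [-0.6, -0.6, 0.6], [0.0, -0.7, 0.7]] [ 1.81  0.82  0.24  0.39 -0.19  1.99  1.85] [-0.27 -0.78  0.48]
2.65278816716438 [[-0.6, -0.6, 0.6], [-0.6, -0.6, 0.6], [0.0, -0.7, 0.7], [-0.6, -0.6, 0.6], [-0.6, -0.6, 0.6]] [ 1.97  0.88  0.29  0.33 -0.22  1.99  2.02] [-0.41 -0.74  0.45]
3.790840585059503 [[-0.6, -0.6, 0.6], [-0.6, -0.6, 0.6], [0.0, 0.0, 1.0], [0.0, 0.0, 1.0], [0.0, 0.0, 1.0]] [ 1.16  0.12  0.89  1.13 -0.06  1.99  1.98] [-0.2  -0.44  0.64]
```

```bash
cat > g.py <<'E'
from beam import *
if __name__=='__main__':
    S=load('scene0');T=load('top0')
    print('scene back edge',plane(S,[(265,18),(400,66),(500,115),(330,42)],0).round(2).tolist(),'wood',plane(S,[(350,10),(440,45)],0).round(2).tolist())
    print('top corners',plane(T,[(530,85),(535,415),(25,415)],0).round(2).tolist())
    q0=r.state()['joint_positions']
    for zt,rr in((.36,.45),(.36,.5),(.32,.47)):
        q=q0
        for k,az in enumerate((50,25,0,-25,-50,-75,-95)):
            q=follow(q,[((rr*np.cos(np.radians(az)),rr*np.sin(np.radians(az)),zt),0,5)],V,show=False)
            if k>=3:
              for nm,seq in(('3',[((-1,-1,1),12),((0,0,1),18)]),('1',[((-1,-1,1),12),((0,-1,1),6),((-1,-1,1),6),((0,-1,1),6)])):
                x=q;l=None;J=0
                for v,n in seq:x,l,j=run(x,v,n,.5,l);J=max(J,j[0])
                p,R=fkr(x,V);print(zt,rr,k,nm,np.degrees(np.arccos(-R[2,2])).round(1),p.round(2),J,x.round(2))
E
python3 g.py
```

```text
scene back edge [[-0.34, -0.88, 0.0], [-0.42, -0.2, 0.0], [-0.4, 0.24, 0.0], [-0.37, -0.52, 0.0]] wood [[-0.65, -0.61, 0.0], [-0.67, -0.14, 0.0]]
top corners [[1.01, -0.97, 0.0], [-0.21, -0.93, 0.0], [-0.25, 0.87, 0.0]]
0.36 0.45 3 3 61.0 [ 0.36 -0.26  0.98] 0.17 [ 1.49  0.42 -1.39  0.32 -0.43  1.99 -0.32]
0.36 0.45 3 1 55.3 [ 0.22 -0.63  0.69] 0.17 [ 1.84  0.79 -1.39  0.51 -0.1   1.99  0.33]
0.36 0.45 4 3 57.9 [ 0.29 -0.36  0.93] 0.17 [ 1.81  0.44 -1.39  0.46 -0.45  1.99 -0.06]
0.36 0.45 4 1 51.9 [ 0.14 -0.71  0.65] 0.17 [ 1.88  0.82 -1.2   0.43 -0.11  1.99  0.54]
0.36 0.45 5 3 45.9 [ 0.18 -0.44  0.82] 0.19 [ 2.22  0.41 -1.39  0.72 -0.36  1.99  0.4 ]
0.36 0.45 5 1 36.3 [ 0.   -0.78  0.56] 0.19 [ 1.89  0.81 -0.69  0.4  -0.16  1.99  0.99]
0.36 0.45 6 3 8.7 [-0.12 -0.45  0.65] 0.06 [ 2.32  0.13 -0.58  1.08 -0.08  1.99  1.6 ]
0.36 0.45 6 1 7.5 [-0.23 -0.78  0.49] 0.06 [ 1.84  0.79  0.07  0.4  -0.19  1.99  1.7 ]
0.36 0.5 3 3 67.3 [ 0.32 -0.09  1.09] 0.09 [-1.57 -0.3   1.2   0.17 -0.23  1.99 -0.7 ]
0.36 0.5 3 1 53.0 [ 0.21 -0.32  0.88] 0.05 [-0.42 -0.33  1.29  0.9  -0.63  1.99  0.17]
0.36
[... 519 characters left out ...]
.32 0.47 3 3 58.9 [ 0.37 -0.26  0.96] 0.17 [ 1.52  0.42 -1.39  0.38 -0.44  1.99 -0.28]
0.32 0.47 3 1 52.9 [ 0.22 -0.63  0.68] 0.17 [ 1.85  0.79 -1.38  0.54 -0.07  1.99  0.37]
0.32 0.47 4 3 55.5 [ 0.29 -0.37  0.9 ] 0.13 [ 1.85  0.44 -1.39  0.51 -0.44  1.99  0.01]
0.32 0.47 4 1 47.9 [ 0.13 -0.72  0.62] 0.13 [ 1.87  0.81 -1.09  0.45 -0.12  1.99  0.64]
0.32 0.47 5 3 39.8 [ 0.14 -0.45  0.78] 0.12 [ 2.32  0.39 -1.39  0.81 -0.29  1.99  0.57]
0.32 0.47 5 1 29.5 [-0.04 -0.79  0.53] 0.11 [ 1.86  0.8  -0.5   0.4  -0.18  1.99  1.16]
0.32 0.47 6 3 3.8 [-0.2  -0.44  0.64] 0.06 [ 1.16  0.12  0.89  1.13 -0.06  1.99  1.98]
0.32 0.47 6 1 2.4 [-0.27 -0.78  0.48] 0.05 [ 1.81  0.82  0.24  0.39 -0.19  1.99  1.85]
```

```bash
python3 - <<'E'
from d import *
q=r.state()['joint_positions']
follow(q,[((.47*np.cos(np.radians(az)),.47*np.sin(np.radians(az)),.32),0,5) for az in(50,25,0,-25,-50,-75,-95)],V)
E
```

```text
[-0.129, -0.02, -0.033] 0.0 5 -> [0.326 0.391 0.368] [ 0.23   0.811 -0.539] q [-1.39 -0.33  0.6   2.35 -1.04  0.33  0.13]
[-0.16, 0.112, -0.107] 0.0 5 -> [0.42  0.211 0.324] [ 0.23   0.811 -0.539] q [-1.38 -0.33  1.21  2.33 -0.98  0.74  0.56]
[-0.129, 0.075, -0.158] 0.0 5 -> [0.438 0.031 0.342] [ 0.23   0.798 -0.557] q [-0.67  0.13  1.24  2.15 -1.04  1.49  0.97]
[-0.152, 0.013, -0.174] 0.0 5 -> [ 0.428 -0.176  0.322] [ 0.23   0.798 -0.557] q [-0.    0.51  1.11  1.91 -0.98  1.93  1.35]
[-0.097, -0.098, -0.174] 0.0 5 -> [ 0.31  -0.348  0.32 ] [ 0.23   0.798 -0.557] q [ 0.63  0.53  0.71  1.69 -0.73  1.99  1.47]
[-0.043, -0.169, -0.128] 0.0 5 -> [ 0.132 -0.445  0.314] [ 0.232  0.793 -0.563] q [ 1.35  0.54  0.11  1.53 -0.41  1.99  1.47]
[0.008, -0.163, -0.062] 0.0 5 -> [-0.032 -0.454  0.299] [ 0.239  0.777 -0.582] q [ 2.    0.62 -0.53  1.48 -0.07  1.99  1.39]
```

Request:
{"name": "servo_tool", "arguments": {
  "motion": [
    [[-1,-0.129,-0.02,-0.033,0],[-1,-0.129,-0.02,-0.033,0],[-1,-0.129,-0.02,-0.033,0],[-1,-0.129,-0.02,-0.033,0],[-1,-0.129,-0.02,-0.033,0]]
  ]
}}

```text
time: 27.55
position: [0.3149, 0.4116, 0.3611]
orientation: [0.627, 0.612, 0.424, -0.23]
ft_force: [0.2, 0.0, -1.8]
opening: 0.05
gripper_force: 30.0
```

Request:
{"name": "servo_tool", "arguments": {
  "motion": [
    [[-1,-0.16,0.112,-0.107,0],[-1,-0.16,0.112,-0.107,0],[-1,-0.16,0.112,-0.107,0],[-1,-0.16,0.112,-0.107,0],[-1,-0.16,0.112,-0.107,0]]
  ]
}}

```text
time: 27.97
position: [0.4113, 0.2297, 0.3227]
orientation: [0.626, 0.612, 0.426, -0.228]
ft_force: [2.4, 1.0, -3.7]
opening: 0.0496
gripper_force: 30.0
```

Request:
{"name": "servo_tool", "arguments": {
  "motion": [
    [[-1,-0.129,0.075,-0.158,0],[-1,-0.129,0.075,-0.158,0],[-1,-0.129,0.075,-0.158,0],[-1,-0.129,0.075,-0.158,0],[-1,-0.129,0.075,-0.158,0]]
  ]
}}

```text
time: 28.38
position: [0.4193, 0.0572, 0.3471]
orientation: [0.633, 0.612, 0.423, -0.216]
ft_force: [0.5, 0.2, -2.7]
opening: 0.0496
gripper_force: 30.0
```

Request:
{"name": "servo_tool", "arguments": {
  "motion": [
    [[-1,-0.152,0.013,-0.174,0],[-1,-0.152,0.013,-0.174,0],[-1,-0.152,0.013,-0.174,0],[-1,-0.152,0.013,-0.174,0],[-1,-0.152,0.013,-0.174,0]]
  ]
}}

```text
time: 28.8
position: [0.3556, -0.0668, 0.3745]
orientation: [0.64, 0.611, 0.418, -0.203]
ft_force: [-0.3, 0.9, -3.8]
opening: 0.0501
gripper_force: 30.0
```

Request:
{"name": "servo_tool", "arguments": {
  "motion": [
    [[-1,-0.097,-0.098,-0.174,0],[-1,-0.097,-0.098,-0.174,0],[-1,-0.097,-0.098,-0.174,0],[-1,-0.097,-0.098,-0.174,0],[-1,-0.097,-0.098,-0.174,0]]
  ]
}}

```text
time: 29.22
position: [0.2238, -0.168, 0.4002]
orientation: [0.647, 0.612, 0.412, -0.193]
ft_force: [0.1, -0.2, -2.9]
opening: 0.05
gripper_force: 30.0
```

Request:
{"name": "servo_tool", "arguments": {
  "motion": [
    [[-1,-0.043,-0.169,-0.128,0],[-1,-0.043,-0.169,-0.128,0],[-1,-0.043,-0.169,-0.128,0],[-1,-0.043,-0.169,-0.128,0],[-1,-0.043,-0.169,-0.128,0]]
  ]
}}

```text
time: 29.63
position: [0.0545, -0.2043, 0.4201]
orientation: [0.652, 0.614, 0.403, -0.186]
ft_force: [0.4, -0.6, -2.1]
opening: 0.0495
gripper_force: 30.0
```

Request:
{"name": "servo_tool", "arguments": {
  "motion": [
    [[-1,0.008,-0.163,-0.062,0],[-1,0.008,-0.163,-0.062,0],[-1,0.008,-0.163,-0.062,0],[-1,0.008,-0.163,-0.062,0],[-1,0.008,-0.163,-0.062,0]]
  ]
}}

```text
time: 30.05
position: [-0.0614, -0.1734, 0.3853]
orientation: [0.66, 0.619, 0.388, -0.175]
ft_force: [1.0, -0.3, -2.6]
opening: 0.0499
gripper_force: 30.0
```

```bash
cat > g.py <<'E'
from beam import *
if __name__=='__main__':
    log();q=r.state()['joint_positions']
    for seq in([((-1,-1,1),12),((0,0,1),18)],[((-1,-1,1),14),((0,-.3,1),16)],[((-1,-.7,.7),14),((0,-.2,1),16)]):
        x=q;l=None
        for v,n in seq:x,l,j=run(x,v,n,.5,l,show=True);rep(x,'',j)
E
python3 g.py
```

```text
30.05 q [ 0.34 -0.33  1.29  2.06 -0.06  1.98  1.4 ] p [-0.061 -0.173  0.385] z [ 0.296  0.711 -0.638] x [-0.067  0.681  0.729]
[[0.03, -0.15, -0.47], [0.02, -0.15, -0.48], [0.0, -0.16, -0.48], [-0.01, -0.16, -0.47], [-0.03, -0.16, -0.47], [-0.04, -0.16, -0.47], [-0.05, -0.17, -0.47], [-0.06, -0.17, -0.47], [-0.07, -0.17, -0.46], [-0.07, -0.18, -0.46], [-0.08, -0.18, -0.46], [-0.09, -0.19, -0.45]]
 el -56 [-0.26 -0.35  0.44] z [ 0.21  0.52 -0.83] x [0.02 0.85 0.53] q [ 1.38  0.35  0.97  1.49 -0.05  1.99  2.32] jerk (np.float64(0.17), 6)
[[0.26, 0.08, -0.42], [0.26, 0.08, -0.42], [0.25, 0.07, -0.43], [0.24, 0.06, -0.44], [0.23, 0.05, -0.44], [0.22, 0.04, -0.45], [0.21, 0.03, -0.45], [0.21, 0.02, -0.46], [0.2, 0.01, -0.46], [0.19, -0.0, -0.46], [0.18, -0.01, -0.47], [0.17, -0.02, -0.47], [0.16, -0.03, -0.47], [0.16, -0.04, -0.47], [0.15, -0.06, -0.47], [0.14, -0.07, -0.48], [0.13, -0.08, -0.48], [0.13, -0.09, -0.48]]
 el -71 [-0.39 -0.29  0.69] z [-0.21  0.24 -0.95] x [0.02 0.97 0.24] q [1.25 0.19 1.29 1.06 0.15 1.99 2.6 ] jerk (np.float64(0.17), 2)
[[0.03, -0.15, -0.47], [0.02, -0.15, 
[... 1129 characters left out ...]
-0.03, -0.27, -0.42], [-0.03, -0.28, -0.41], [-0.04, -0.29, -0.4], [-0.04, -0.3, -0.4]]
 el -52 [-0.43 -0.34  0.45] z [ 0.13  0.6  -0.79] x [-0.   0.8  0.6] q [1.71 0.59 0.96 1.23 0.03 1.99 2.66] jerk (np.float64(0.15), 6)
[[0.22, 0.06, -0.45], [0.21, 0.05, -0.45], [0.2, 0.03, -0.46], [0.2, 0.02, -0.46], [0.19, 0.0, -0.46], [0.19, -0.01, -0.46], [0.18, -0.02, -0.47], [0.17, -0.04, -0.47], [0.17, -0.05, -0.47], [0.16, -0.07, -0.47], [0.15, -0.08, -0.47], [0.15, -0.1, -0.47], [0.14, -0.11, -0.47], [0.13, -0.13, -0.46], [0.13, -0.14, -0.46], [0.12, -0.16, -0.46]]
 el -58 [-0.42 -0.31  0.71] z [-0.33  0.41 -0.85] x [0.08 0.91 0.41] q [1.39 0.31 1.17 0.97 0.3  1.99 2.66] jerk (np.float64(0.1), 0)
```

```bash
cat > g2.py <<'E'
import beam
from beam import *
def step2(a):
    q,l,i,n,rmin=a
    x,m,j=run(q,DIRS[i],n,.5,l);p,R=fkr(x,V)
    ok=.25<p[2]<.9 and np.hypot(*p[:2])>rmin and j[0]<.17 and p[0]>-.33 and abs(p[1])<.75
    return x,m,np.degrees(np.arccos(np.clip(-R[2,2],-1,1))) if ok else 999
if __name__=='__main__':
    q0=r.state()['joint_positions'];B=[(99,q0,None,[])]
    with Pool() as pool:
        for b in range(11):
            rm=min(.36,.2+.045*b);T=[(q,l,i,5,rm) for _,q,l,_ in B for i in range(len(DIRS))]
            res=pool.map(step2,T,chunksize=4)
            C=sorted(((s,x,m,B[k//26][3]+[k%26]) for k,(x,m,s) in enumerate(res) if s<900),key=lambda t:t[0]);B=[]
            for c in C:
                if all(np.abs(c[1]-o[1]).max()>.12 for o in B):B.append(c)
                if len(B)>=10:break
            print(b,[round(float(c[0]),1) for c in B[:4]],fkr(B[0][1],V)[0].round(2),flush=True)
            if B[0][0]<4:break
    for s,q,l,h in B[:3]:
        print(s,[DIRS[i].round(1).tolist() for i in h])
    x=q0;l=None
    for i in B[0][3]:x,l,j=run(x,DIRS[i],5,.5,l,show=True);rep(x,'',j)
E
timeout 500 python3 g2.py
```

```text
0 [41.7, 42.8, 43.4, 47.1] [-0.13 -0.2   0.4 ]
1 [33.5, 34.1, 34.9, 35.7] [-0.2  -0.22  0.42]
2 [26.0, 26.1, 26.1, 26.4] [-0.14 -0.31  0.48]
3 [17.0, 18.4, 18.6, 18.7] [-0.19 -0.34  0.53]
4 [8.4, 9.1, 9.5, 9.8] [-0.24 -0.36  0.59]
5 [1.1, 1.8, 2.0, 2.2] [-0.3  -0.37  0.52]
1.0645019685178214 [[-0.7, -0.7, 0.0], [0.0, -1.0, 0.0], [-0.6, -0.6, 0.6], [-0.6, -0.6, 0.6], [-0.7, -0.7, 0.0], [-0.7, -0.7, 0.0]]
1.8391135191091563 [[-0.7, -0.7, 0.0], [0.0, -1.0, 0.0], [-0.6, -0.6, 0.6], [-0.6, -0.6, 0.6], [-0.7, -0.7, 0.0], [-0.6, -0.6, 0.6]]
1.9732345558483166 [[-0.7, -0.7, 0.0], [0.0, -1.0, 0.0], [-0.6, -0.6, 0.6], [-0.6, -0.6, 0.6], [-0.6, -0.6, 0.6], [-0.7, 0.0, 0.7]]
[[-0.22, -0.28, -0.36], [-0.23, -0.28, -0.35], [-0.24, -0.28, -0.34], [-0.25, -0.28, -0.33], [-0.26, -0.29, -0.32]]
 el -48 [-0.13 -0.2   0.4 ] z [ 0.26  0.61 -0.75] x [-0.03  0.78  0.63] q [ 0.45 -0.33  1.29  1.95  0.08  1.99  1.54] jerk (np.float64(0.01), 5)
[[-0.39, 0.07, -0.31], [-0.4, 0.07, -0.3], [-0.4, 0.07, -0.29], [-0.41, 0.06, -0.28], [-0.41, 0.06, -0.27]]
 el -55 [-0.08 -0.28  0.44] z [ 0.23  0.53 -0.82] x [0.   0
[... 404 characters left out ...]
, [-0.2, -0.2, -0.41], [-0.21, -0.21, -0.4]]
 el -73 [-0.19 -0.34  0.53] z [ 0.17  0.24 -0.96] x [0.07 0.97 0.25] q [ 0.36 -0.33  1.29  1.5   0.17  1.99  1.56] jerk (np.float64(0.0), 0)
[[-0.36, -0.31, -0.14], [-0.37, -0.31, -0.13], [-0.37, -0.31, -0.12], [-0.37, -0.31, -0.11], [-0.38, -0.32, -0.09]]
 el -81 [-0.25 -0.36  0.53] z [ 0.1   0.13 -0.99] x [0.08 0.99 0.13] q [ 0.44 -0.33  1.29  1.48  0.25  1.89  1.67] jerk (np.float64(0.03), 3)
[[-0.38, -0.32, -0.08], [-0.38, -0.32, -0.06], [-0.38, -0.32, -0.05], [-0.38, -0.32, -0.04], [-0.38, -0.32, -0.02]]
 el -89 [-0.3  -0.37  0.52] z [ 0.01  0.02 -1.  ] x [0.09 1.   0.02] q [ 0.5  -0.33  1.29  1.48  0.32  1.76  1.74] jerk (np.float64(0.0), 5)
```

Request:
{"name": "servo_tool", "arguments": {
  "motion": [
    [[-1,-0.22,-0.28,-0.36,0]]
  ]
}}

```text
time: 30.13
position: [-0.0749, -0.178, 0.3856]
orientation: [0.664, 0.623, 0.377, -0.169]
ft_force: [-0.0, -0.4, -3.0]
opening: 0.0499
gripper_force: 30.0
```

Request:
{"name": "servo_tool", "arguments": {
  "motion": [
    [[-1,-0.23,-0.28,-0.35,0]]
  ]
}}

```text
time: 30.22
position: [-0.0894, -0.1845, 0.3876]
orientation: [0.669, 0.627, 0.364, -0.161]
ft_force: [0.4, -0.7, -2.2]
opening: 0.0501
gripper_force: 30.0
```

Request:
{"name": "servo_tool", "arguments": {
  "motion": [
    [[-1,-0.24,-0.28,-0.34,0]]
  ]
}}

```text
time: 30.3
position: [-0.1035, -0.1901, 0.3899]
orientation: [0.674, 0.631, 0.351, -0.155]
ft_force: [-0.7, 0.1, -2.3]
opening: 0.0498
gripper_force: 30.0
```

Request:
{"name": "servo_tool", "arguments": {
  "motion": [
    [[-1,-0.25,-0.28,-0.33,0]]
  ]
}}

```text
time: 30.38
position: [-0.1172, -0.1954, 0.3927]
orientation: [0.678, 0.635, 0.338, -0.149]
ft_force: [0.6, 0.6, -3.0]
opening: 0.0497
gripper_force: 30.0
```

Request:
{"name": "servo_tool", "arguments": {
  "motion": [
    [[-1,-0.26,-0.29,-0.32,0]]
  ]
}}

```text
time: 30.47
position: [-0.131, -0.2004, 0.396]
orientation: [0.682, 0.639, 0.326, -0.143]
ft_force: [-0.1, -0.1, -2.6]
opening: 0.0496
gripper_force: 30.0
```

Request:
{"name": "servo_tool", "arguments": {
  "motion": [
    [[-1,-0.39,0.07,-0.31,0]]
  ]
}}

```text
time: 30.55
position: [-0.1209, -0.2175, 0.405]
orientation: [0.687, 0.64, 0.316, -0.14]
ft_force: [0.5, -1.0, -3.4]
opening: 0.0499
gripper_force: 30.0
```

Request:
{"name": "servo_tool", "arguments": {
  "motion": [
    [[-1,-0.4,0.07,-0.3,0]]
  ]
}}

```text
time: 30.63
position: [-0.1075, -0.2352, 0.4147]
orientation: [0.688, 0.643, 0.307, -0.135]
ft_force: [-0.0, -0.7, -3.0]
opening: 0.0496
gripper_force: 30.0
```

Request:
{"name": "servo_tool", "arguments": {
  "motion": [
    [[-1,-0.4,0.07,-0.29,0]]
  ]
}}

```text
time: 30.72
position: [-0.0963, -0.2508, 0.4242]
orientation: [0.69, 0.647, 0.297, -0.131]
ft_force: [0.3, -0.5, -2.3]
opening: 0.0498
gripper_force: 30.0
```

Request:
{"name": "servo_tool", "arguments": {
  "motion": [
    [[-1,-0.41,0.06,-0.28,0]]
  ]
}}

```text
time: 30.8
position: [-0.0865, -0.2648, 0.4334]
orientation: [0.693, 0.649, 0.287, -0.126]
ft_force: [0.8, -0.5, -3.3]
opening: 0.0496
gripper_force: 30.0
```

Request:
{"name": "servo_tool", "arguments": {
  "motion": [
    [[-1,-0.41,0.06,-0.27,0]]
  ]
}}

```text
time: 30.88
position: [-0.0776, -0.2777, 0.4425]
orientation: [0.695, 0.652, 0.278, -0.122]
ft_force: [-0.0, -0.6, -3.2]
opening: 0.0499
gripper_force: 30.0
```

Request:
{"name": "servo_tool", "arguments": {
  "motion": [
    [[-1,-0.09,-0.19,-0.45,0]]
  ]
}}

```text
time: 30.97
position: [-0.0859, -0.286, 0.4492]
orientation: [0.697, 0.656, 0.266, -0.112]
ft_force: [0.0, -0.9, -2.4]
opening: 0.0499
gripper_force: 30.0
```

Request:
{"name": "servo_tool", "arguments": {
  "motion": [
    [[-1,-0.1,-0.19,-0.45,0]]
  ]
}}

```text
time: 31.05
position: [-0.1, -0.2932, 0.4558]
orientation: [0.703, 0.657, 0.254, -0.101]
ft_force: [-1.0, 0.1, -2.0]
opening: 0.05
gripper_force: 30.0
```

Request:
{"name": "servo_tool", "arguments": {
  "motion": [
    [[-1,-0.12,-0.19,-0.45,0]]
  ]
}}

```text
time: 31.13
position: [-0.112, -0.3003, 0.4632]
orientation: [0.708, 0.658, 0.242, -0.091]
ft_force: [-1.2, -0.2, -3.4]
opening: 0.0495
gripper_force: 30.0
```

Request:
{"name": "servo_tool", "arguments": {
  "motion": [
    [[-1,-0.13,-0.19,-0.44,0]]
  ]
}}

```text
time: 31.22
position: [-0.1235, -0.3073, 0.4711]
orientation: [0.712, 0.659, 0.23, -0.081]
ft_force: [0.8, 0.6, -2.8]
opening: 0.0497
gripper_force: 30.0
```

Request:
{"name": "servo_tool", "arguments": {
  "motion": [
    [[-1,-0.14,-0.2,-0.44,0]]
  ]
}}

```text
time: 31.3
position: [-0.1352, -0.3137, 0.4793]
orientation: [0.715, 0.661, 0.217, -0.072]
ft_force: [1.2, -0.1, -2.4]
opening: 0.0499
gripper_force: 30.0
```

```bash
python3 - <<'E'
from d import *
log();x=r.state()['joint_positions'];l=None
for v,n in(((-1,-1,1),5),((-1,-1,0),10)):x,l,j=run(x,v,n,.5,l,show=True);rep(x,'',j)
E
```

```text
31.3 q [ 0.31 -0.33  1.29  1.66  0.09  1.98  1.46] p [-0.135 -0.314  0.479] z [ 0.216  0.389 -0.896] x [0.033 0.914 0.405]
[[-0.16, -0.19, -0.43], [-0.17, -0.2, -0.43], [-0.18, -0.2, -0.42], [-0.2, -0.2, -0.41], [-0.21, -0.2, -0.41]]
 el -72 [-0.19 -0.34  0.53] z [ 0.18  0.24 -0.95] x [0.06 0.96 0.26] q [ 0.36 -0.33  1.29  1.5   0.16  1.99  1.55] jerk (np.float64(0.01), 5)
[[-0.36, -0.31, -0.15], [-0.37, -0.31, -0.14], [-0.37, -0.31, -0.12], [-0.37, -0.31, -0.11], [-0.38, -0.32, -0.1], [-0.38, -0.32, -0.08], [-0.38, -0.32, -0.07], [-0.38, -0.32, -0.06], [-0.38, -0.32, -0.04], [-0.38, -0.32, -0.03]]
 el -88 [-0.3  -0.37  0.52] z [ 0.02  0.02 -1.  ] x [0.09 1.   0.02] q [ 0.5  -0.33  1.29  1.48  0.31  1.77  1.74] jerk (np.float64(0.03), 3)
```

Request:
{"name": "servo_tool", "arguments": {
  "motion": [
    [[-1,-0.16,-0.19,-0.43,0]]
  ]
}}

```text
time: 31.38
position: [-0.1463, -0.32, 0.488]
orientation: [0.719, 0.662, 0.204, -0.062]
ft_force: [-0.8, -0.1, -2.3]
opening: 0.0496
gripper_force: 30.0
```

Request:
{"name": "servo_tool", "arguments": {
  "motion": [
    [[-1,-0.17,-0.2,-0.43,0]]
  ]
}}

```text
time: 31.47
position: [-0.1573, -0.326, 0.4972]
orientation: [0.721, 0.664, 0.191, -0.054]
ft_force: [0.2, -0.4, -2.7]
opening: 0.0496
gripper_force: 30.0
```

Request:
{"name": "servo_tool", "arguments": {
  "motion": [
    [[-1,-0.18,-0.2,-0.42,0]]
  ]
}}

```text
time: 31.55
position: [-0.1682, -0.3316, 0.5066]
orientation: [0.724, 0.665, 0.177, -0.045]
ft_force: [-0.0, -0.8, -2.2]
opening: 0.0496
gripper_force: 30.0
```

Request:
{"name": "servo_tool", "arguments": {
  "motion": [
    [[-1,-0.2,-0.2,-0.41,0]]
  ]
}}

```text
time: 31.63
position: [-0.1787, -0.337, 0.5164]
orientation: [0.727, 0.666, 0.164, -0.037]
ft_force: [-0.5, 0.2, -2.8]
opening: 0.05
gripper_force: 30.0
```

Request:
{"name": "servo_tool", "arguments": {
  "motion": [
    [[-1,-0.21,-0.2,-0.41,0]]
  ]
}}

```text
time: 31.72
position: [-0.1887, -0.3423, 0.5266]
orientation: [0.729, 0.667, 0.15, -0.029]
ft_force: [0.4, 0.2, -3.4]
opening: 0.0495
gripper_force: 30.0
```

Request:
{"name": "servo_tool", "arguments": {
  "motion": [
    [[-1,-0.36,-0.31,-0.15,0]]
  ]
}}

```text
time: 31.8
position: [-0.2009, -0.3426, 0.5322]
orientation: [0.73, 0.669, 0.139, -0.028]
ft_force: [0.1, -0.3, -2.8]
opening: 0.0497
gripper_force: 30.0
```

Request:
{"name": "servo_tool", "arguments": {
  "motion": [
    [[-1,-0.37,-0.31,-0.14,0]]
  ]
}}

```text
time: 31.88
position: [-0.2132, -0.3418, 0.5365]
orientation: [0.731, 0.67, 0.129, -0.028]
ft_force: [0.1, -0.7, -3.6]
opening: 0.0501
gripper_force: 30.0
```

Request:
{"name": "servo_tool", "arguments": {
  "motion": [
    [[-1,-0.37,-0.31,-0.12,0]]
  ]
}}

```text
time: 31.97
position: [-0.2242, -0.3415, 0.5413]
orientation: [0.732, 0.671, 0.119, -0.027]
ft_force: [0.5, -0.3, -3.7]
opening: 0.0498
gripper_force: 30.0
```

Request:
{"name": "servo_tool", "arguments": {
  "motion": [
    [[-1,-0.37,-0.31,-0.11,0]]
  ]
}}

```text
time: 32.05
position: [-0.2343, -0.3415, 0.5465]
orientation: [0.732, 0.671, 0.109, -0.027]
ft_force: [-0.3, -0.1, -3.1]
opening: 0.0498
gripper_force: 30.0
```

Request:
{"name": "servo_tool", "arguments": {
  "motion": [
    [[-1,-0.38,-0.32,-0.1,0]]
  ]
}}

```text
time: 32.13
position: [-0.2439, -0.3417, 0.5519]
orientation: [0.733, 0.672, 0.099, -0.027]
ft_force: [-0.3, 0.2, -2.4]
opening: 0.0499
gripper_force: 30.0
```

Request:
{"name": "servo_tool", "arguments": {
  "motion": [
    [[-1,-0.38,-0.32,-0.08,0]]
  ]
}}

```text
time: 32.22
position: [-0.2528, -0.3418, 0.5572]
orientation: [0.733, 0.673, 0.089, -0.028]
ft_force: [-0.7, 0.5, -3.0]
opening: 0.0497
gripper_force: 30.0
```

Request:
{"name": "servo_tool", "arguments": {
  "motion": [
    [[-1,-0.38,-0.32,-0.07,0]]
  ]
}}

```text
time: 32.3
position: [-0.2613, -0.342, 0.5626]
orientation: [0.734, 0.674, 0.08, -0.029]
ft_force: [-0.0, 0.4, -2.6]
opening: 0.0495
gripper_force: 30.0
```

Request:
{"name": "servo_tool", "arguments": {
  "motion": [
    [[-1,-0.38,-0.32,-0.06,0]]
  ]
}}

```text
time: 32.38
position: [-0.2707, -0.3462, 0.559]
orientation: [0.734, 0.675, 0.066, -0.026]
ft_force: [0.4, -0.5, -3.6]
opening: 0.0499
gripper_force: 30.0
```

Request:
{"name": "servo_tool", "arguments": {
  "motion": [
    [[-1,-0.38,-0.32,-0.04,0]]
  ]
}}

```text
time: 32.47
position: [-0.2803, -0.3497, 0.5531]
orientation: [0.735, 0.676, 0.053, -0.024]
ft_force: [-0.5, -0.0, -3.1]
opening: 0.0496
gripper_force: 30.0
```

Request:
{"name": "servo_tool", "arguments": {
  "motion": [
    [[-1,-0.38,-0.32,-0.03,0]]
  ]
}}

```text
time: 32.55
position: [-0.2896, -0.3533, 0.5483]
orientation: [0.735, 0.677, 0.04, -0.022]
ft_force: [-0.4, -0.9, -2.8]
opening: 0.0499
gripper_force: 30.0
```

```bash
python3 - <<'E'
from d import *
log();q=r.state()['joint_positions'];p,R=fkr(q,V)
f=grab('wrist');save(f,'w5')
def seat(v,c=(.511,-.203),yaw=76.2):
    y=np.radians(yaw);return np.array([c[0]+np.cos(y)*v[0]-np.sin(y)*v[1],c[1]+np.sin(y)*v[0]+np.cos(y)*v[1],v[2]])
az=np.degrees(np.arctan2(R[1,0],R[0,0]));print('x az',az)
# continue last push one more row; then travel
x,l,j=run(q,(-1,-1,0),1,.5);rep(x,'+1',j)
for st in (q,):
    w=[((-.19,-.42,.46),0,4),((-.03,-.48,.42),0,5),((.15,-.49,.38),0,5),((.32,-.42,.34),(az-76.2)/2,5),((.45,-.30,.34),(az-76.2)/2,5)]
    y=follow(st,w,V)
E
```

```text
32.55 q [ 0.47 -0.33  1.29  1.43  0.32  1.89  1.73] p [-0.29  -0.353  0.548] z [ 0.029  0.086 -0.996] x [0.081 0.993 0.089]
x az 85.3255316105363Traceback (most recent call last):
  File "<stdin>", line 8, in <module>
  File "d.py", line 9, in run
    return q,Q[-2],(j.max().round(2),int(j.max(0).argmax()))
                    ~~~~~^^
    return umr_maximum(a, axis, None, out, keepdims, initial, where)
ValueError: zero-size array to reduction operation maximum which has no identity
```

```bash
cat > k.py <<'E'
from d import *
q=r.state()['joint_positions'];p,R=fkr(q,V);l=None
x=q
for n in (2,2,2):x,l,j=run(x,(-1,-1,0),n,.5,l,show=True);rep(x,'',j)
x=q;l=None
for n in (2,2,2):x,l,j=run(x,(-.3,-1,.3),n,.5,l,show=True);rep(x,'b',j)
E
python3 k.py
```

```text
[[-0.38, -0.32, -0.04], [-0.38, -0.32, -0.03]]
 el -88 [-0.31 -0.36  0.54] z [-0.01  0.04 -1.  ] x [0.08 1.   0.04] q [ 0.49 -0.33  1.29  1.44  0.34  1.83  1.76] jerk (np.float64(0.01), 6)
[[-0.38, -0.32, -0.01], [-0.38, -0.32, 0.0]]
 el -87 [-0.33 -0.37  0.54] z [-0.04 -0.   -1.  ] x [ 0.08  1.   -0.  ] q [ 0.51 -0.33  1.29  1.44  0.37  1.77  1.78] jerk (np.float64(0.0), 5)
[[-0.38, -0.32, 0.02], [-0.38, -0.32, 0.03]]
 el -85 [-0.34 -0.38  0.54] z [-0.08 -0.04 -1.  ] x [ 0.08  1.   -0.05] q [ 0.53 -0.33  1.29  1.46  0.39  1.7   1.8 ] jerk (np.float64(0.0), 5)
[[-0.46, -0.1, -0.18], [-0.46, -0.1, -0.17]]
b el -87 [-0.28 -0.38  0.56] z [-0.    0.04 -1.  ] x [0.08 1.   0.04] q [ 0.4  -0.33  1.29  1.39  0.34  1.88  1.69] jerk (np.float64(0.0), 4)
[[-0.46, -0.1, -0.16], [-0.47, -0.1, -0.15]]
b el -88 [-0.27 -0.41  0.58] z [-0.03 -0.   -1.  ] x [ 0.08  1.   -0.  ] q [ 0.34 -0.33  1.29  1.35  0.36  1.86  1.64] jerk (np.float64(0.0), 6)
[[-0.47, -0.1, -0.13], [-0.47, -0.11, -0.12]]
b el -86 [-0.26 -0.43  0.59] z [-0.06 -0.05 -1.  ] x [ 0.08  1.   -0.05] q [ 0.29 -0.33  1.29  1.32  0.39  1.84  1.61] jerk (np.float64(0.0), 0)
```

Request:
{"name": "servo_tool", "arguments": {
  "motion": [
    [[-1,-0.46,-0.1,-0.18,0]]
  ]
}}

```text
time: 32.68
position: [-0.2841, -0.3653, 0.5561]
orientation: [0.736, 0.676, 0.03, -0.021]
ft_force: [1.2, -0.2, -2.2]
opening: 0.0497
gripper_force: 30.0
```

Request:
{"name": "servo_tool", "arguments": {
  "motion": [
    [[-1,-0.46,-0.1,-0.17,0]]
  ]
}}

```text
time: 32.77
position: [-0.2766, -0.38, 0.5652]
orientation: [0.736, 0.677, 0.016, -0.017]
ft_force: [-0.4, -0.5, -2.7]
opening: 0.0501
gripper_force: 30.0
```

Request:
{"name": "servo_tool", "arguments": {
  "motion": [
    [[-1,-0.46,-0.1,-0.16,0]]
  ]
}}

```text
time: 32.85
position: [-0.2705, -0.3931, 0.5734]
orientation: [0.735, 0.678, 0.003, -0.014]
ft_force: [0.0, 0.2, -3.1]
opening: 0.0497
gripper_force: 30.0
```

Request:
{"name": "servo_tool", "arguments": {
  "motion": [
    [[-1,0,0,0,0]]
  ]
}}

```text
time: 32.93
position: [-0.2681, -0.3945, 0.5743]
orientation: [0.734, 0.679, 0.002, -0.013]
ft_force: [1.3, -0.7, -2.5]
opening: 0.0494
gripper_force: 30.0
```

```bash
python3 - <<'E'
from d import *
log();q=r.state()['joint_positions'];p,R=fkr(q,V)
az=np.degrees(np.arctan2(R[1,0],R[0,0]));print('x az',az)
for ww in ([((-.15,-.45,.5),0,4),((.03,-.5,.46),0,5),((.2,-.5,.4),0,5),((.35,-.42,.36),(az-76.2)/2,5),((.46,-.30,.34),(az-76.2)/2,5)],):
    y=follow(q,ww,V)
E
```

```text
32.93 q [ 0.36 -0.33  1.28  1.37  0.35  1.88  1.66] p [-0.268 -0.395  0.574] z [-0.014  0.023 -1.   ] x [0.077 0.997 0.022]
x az 85.60485286039278
[-0.048, 0.123, 0.071] 0.0 4 -> [-0.15 -0.45  0.5 ] [-0.014  0.023 -1.   ] q [ 0.25 -0.25  1.29  1.54  0.25  1.69  1.48]
[-0.037, 0.184, 0.037] 0.0 5 -> [ 0.029 -0.48   0.461] [-0.013  0.005 -1.   ] q [-0.2  -0.33  1.29  1.62  0.33  1.62  1.01]
[-0.007, 0.173, 0.059] 0.0 5 -> [ 0.172 -0.451  0.413] [-0.002 -0.024 -1.   ] q [-0.47 -0.33  1.29  1.73  0.34  1.49  0.7 ]
[0.046, 0.175, 0.052] 0.026 5 -> [ 0.301 -0.378  0.379] [ 0.018 -0.048 -0.999] q [-0.77 -0.33  1.29  1.81  0.35  1.4   0.3 ]
[0.104, 0.144, 0.038] 0.026 5 -> [ 0.461 -0.3    0.34 ] [ 0.018 -0.048 -0.999] q [-0.45  0.26  1.15  1.74 -0.22  1.26  0.51]
```

```bash
python3 - <<'E'
from d import *
q=r.state()['joint_positions']
follow(q,[((-.22,-.5,.5),0,4),((-.1,-.62,.45),0,5),((.08,-.65,.4),0,5),((.26,-.58,.36),4.7,5),((.40,-.44,.34),4.7,5),((.48,-.29,.32),0,5)],V)
E
```

```text
[-0.103, 0.057, 0.071] 0.0 4 -> [-0.202 -0.447  0.505] [-0.027 -0.007 -1.   ] q [ 0.25 -0.33  1.29  1.52  0.35  1.7   1.49]
[-0.164, 0.116, 0.053] 0.0 5 -> [-0.102 -0.488  0.469] [-0.034 -0.041 -0.999] q [ 0.05 -0.33  1.29  1.61  0.36  1.59  1.27]
[-0.145, 0.196, 0.069] 0.0 5 -> [ 0.022 -0.501  0.435] [-0.031 -0.072 -0.997] q [-0.18 -0.33  1.29  1.68  0.38  1.5   1.01]
[-0.055, 0.245, 0.073] 0.026 5 -> [ 0.161 -0.474  0.401] [-0.021 -0.1   -0.995] q [-0.46 -0.33  1.29  1.76  0.4   1.42  0.62]
[0.076, 0.231, 0.052] 0.026 5 -> [ 0.3   -0.394  0.374] [-0.003 -0.12  -0.993] q [-0.78 -0.33  1.29  1.83  0.43  1.37  0.19]
[0.149, 0.149, 0.04] 0.0 5 -> [ 0.402 -0.274  0.348] [ 0.022 -0.133 -0.991] q [-1.11 -0.33  1.29  1.89  0.46  1.33 -0.17]
```

```bash
cat > g3.py <<'E'
from beam import *
TG=np.array([.47,-.29,.34])
def call5(a):
    q,i,n=a
    p,R=fkr(q,V);d=TG-p if i==26 else DIRS[i]
    sh=(R.T@(d/max(np.linalg.norm(d),1e-9)*min(.0417*n,np.linalg.norm(d) if i==26 else 9))).round(3)
    x=call(q,sh,n,V,.6);p,R=fkr(x,V);t=np.degrees(np.arccos(np.clip(-R[2,2],-1,1)))
    ok=.3<p[2]<.8 and np.hypot(*p[:2])>.36 and p[0]>-.35 and abs(p[1])<.8
    return x,sh.tolist(),(np.linalg.norm(p-TG)+.04*max(t-1.5,0)+.15*max(0,-.25-x[1])/.08+.1*max(0,x[2]-1.2)/.09) if ok else 999
if __name__=='__main__':
    q0=r.state()['joint_positions'];B=[(9,q0,[])]
    with Pool() as pool:
        for b in range(9):
            T=[(q,i,4) for _,q,_ in B for i in range(27)];res=pool.map(call5,T,chunksize=4)
            C=sorted(((s,x,B[k//27][2]+[sh]) for k,(x,sh,s) in enumerate(res) if s<900),key=lambda t:t[0]);B=[]
            for c in C:
                if all(np.abs(c[1]-o[1]).max()>.12 for o in B):B.append(c)
                if len(B)>=14:break
            print(b,[round(float(c[0]),2) for c in B[:4]],fkr(B[0][1],V)[0].round(2),fkr(B[0][1],V)[1][:,2].round(3),flush=True)
            if B[0][0]<.03:break
    x=q0
    for sh in B[0][2]:x=call(x,sh,4,V,.6);p,R=fkr(x,V);print(sh,p.round(2),R[:,2].round(3),x.round(2))
E
timeout 300 python3 g3.py
```

```text
0 [0.69, 0.71, 0.77, 0.79] [-0.1  -0.39  0.57] [-0.014  0.023 -1.   ]
1 [0.46, 0.48, 0.49, 0.52] [ 0.06 -0.37  0.52] [-0.014  0.023 -1.   ]
2 [0.3, 0.31, 0.32, 0.33] [ 0.21 -0.34  0.46] [-0.014  0.023 -1.   ]
3 [0.13, 0.16, 0.16, 0.18] [ 0.36 -0.31  0.39] [-0.014  0.023 -1.   ]
4 [0.0, 0.0, 0.02, 0.04] [ 0.47 -0.29  0.34] [-0.014  0.023 -1.   ]
[0.006, 0.119, 0.116] [-0.15 -0.4   0.46] [-0.014  0.023 -1.   ] [ 0.51 -0.33  1.    1.72  0.29  1.62  1.41]
[0.013, 0.166, -0.002] [ 0.02 -0.39  0.46] [-0.014  0.023 -1.   ] [ 0.46 -0.25  0.75  1.76  0.18  1.6   1.12]
[0.013, 0.166, -0.002] [ 0.18 -0.39  0.46] [-0.014  0.023 -1.   ] [ 0.36 -0.1   0.62  1.69  0.06  1.56  0.9 ]
[0.063, 0.143, 0.058] [ 0.33 -0.34  0.4 ] [-0.014  0.023 -1.   ] [ 0.24  0.02  0.49  1.73 -0.02  1.42  0.66]
[0.061, 0.138, 0.056] [ 0.47 -0.29  0.34] [-0.014  0.023 -1.   ] [ 0.14  0.2   0.41  1.67 -0.09  1.32  0.5 ]
```

Request:
{"name": "servo_tool", "arguments": {
  "motion": [
    [[-1,0.006,0.119,0.116,0],[-1,0.006,0.119,0.116,0],[-1,0.006,0.119,0.116,0],[-1,0.006,0.119,0.116,0]]
  ]
}}

```text
time: 33.27
position: [-0.1525, -0.3925, 0.4533]
orientation: [0.736, 0.677, 0.004, -0.014]
ft_force: [-0.0, -0.7, -2.3]
opening: 0.0498
gripper_force: 30.0
```

```bash
python3 g3.py
```

```text
0 [0.49, 0.52, 0.57, 0.57] [ 0.01 -0.39  0.45] [-0.013  0.027 -1.   ]
1 [0.32, 0.34, 0.36, 0.41] [ 0.17 -0.36  0.41] [-0.013  0.027 -1.   ]
2 [0.16, 0.17, 0.2, 0.2] [ 0.33 -0.32  0.37] [-0.013  0.027 -1.   ]
3 [0.01, 0.06, 0.06, 0.07] [ 0.47 -0.29  0.34] [-0.013  0.027 -1.   ]
[0.014, 0.166, -0.002] [ 0.01 -0.39  0.45] [-0.013  0.027 -1.   ] [ 0.5  -0.25  0.73  1.77  0.17  1.59  1.13]
[0.047, 0.155, 0.038] [ 0.17 -0.36  0.41] [-0.013  0.027 -1.   ] [ 0.4  -0.16  0.53  1.83  0.08  1.48  0.83]
[0.014, 0.166, -0.002] [ 0.34 -0.36  0.41] [-0.013  0.027 -1.   ] [ 0.31  0.05  0.45  1.66 -0.03  1.46  0.68]
[0.076, 0.127, 0.074] [ 0.47 -0.29  0.34] [-0.013  0.027 -1.   ] [ 0.18  0.2   0.36  1.66 -0.09  1.32  0.48]
```

Request:
{"name": "servo_tool", "arguments": {
  "motion": [
    [[-1,0.014,0.166,-0.002,0],[-1,0.014,0.166,-0.002,0],[-1,0.014,0.166,-0.002,0],[-1,0.014,0.166,-0.002,0]]
  ]
}}

```text
time: 33.6
position: [0.0142, -0.3922, 0.4544]
orientation: [0.736, 0.677, 0.004, -0.015]
ft_force: [0.7, -1.8, -2.1]
opening: 0.0499
gripper_force: 30.0
```

Request:
{"name": "servo_tool", "arguments": {
  "motion": [
    [[-1,0.047,0.155,0.038,0],[-1,0.047,0.155,0.038,0],[-1,0.047,0.155,0.038,0],[-1,0.047,0.155,0.038,0]]
  ]
}}

```text
time: 33.93
position: [0.1721, -0.357, 0.4147]
orientation: [0.735, 0.677, 0.004, -0.015]
ft_force: [-0.0, -1.0, -3.0]
opening: 0.0499
gripper_force: 30.0
```

Request:
{"name": "servo_tool", "arguments": {
  "motion": [
    [[-1,0.014,0.166,-0.002,0],[-1,0.014,0.166,-0.002,0],[-1,0.014,0.166,-0.002,0],[-1,0.014,0.166,-0.002,0]]
  ]
}}

```text
time: 34.27
position: [0.339, -0.3572, 0.4147]
orientation: [0.735, 0.678, 0.004, -0.015]
ft_force: [0.3, -1.3, -1.9]
opening: 0.0498
gripper_force: 30.0
```

Request:
{"name": "servo_tool", "arguments": {
  "motion": [
    [[-1,0.076,0.127,0.074,0.052],[-1,0.076,0.127,0.074,0.052],[-1,0.076,0.127,0.074,0.052],[-1,0.076,0.127,0.074,0.052],[-1,0.076,0.127,0.074,0.052]]
  ]
}}

```text
time: 34.68
position: [0.4745, -0.2828, 0.3354]
orientation: [0.784, 0.62, 0.002, -0.019]
ft_force: [0.8, 2.0, -3.1]
opening: 0.0499
gripper_force: 30.0
```

```bash
python3 - <<'E'
from d import *
log();f=grab('wrist');save(f,'w6');f=grab('top');save(f,'t6');f=grab('scene');save(f,'s6')
t=load('t6')['image'];s=load('s6')['image'];w=load('w6')['image']
a=cv2.resize(t[150:260,270:400],(400,338),interpolation=3);b=cv2.resize(s[120:240,190:330],(400,338),interpolation=3)
cv2.imwrite('pics/c6.png',np.vstack([np.hstack([a,b]),cv2.resize(np.hstack([w[100:300,100:460],load('w3')['image'][100:300,100:460]]),(800,222))])[:,:,::-1])
E
```

```text
34.68 q [ 0.2   0.2   0.33  1.66 -0.09  1.32  0.32] p [ 0.475 -0.283  0.335] z [-0.02   0.033 -0.999] x [0.231 0.973 0.027]
```

The crop shows the bottle held cap-up, short of the empty brown cradle's -x end (its base corners are at about (260,167) and (325,168) in the wrist view). The cap sits in the gripper nearly as before. I'll refine the empty cradle's pose from this view.

```bash
python3 - <<'E'
from d import *
w=load('w6');T=load('t6')
def L(v,c=(.511,-.203),yaw=76.2):
    y=np.radians(yaw);return np.array([c[0]+np.cos(y)*v[0]-np.sin(y)*v[1],c[1]+np.sin(y)*v[0]+np.cos(y)*v[1],v[2]])
print('pred w6 base corners',proj(w,[L(v) for v in((-.085,.0475,.012),(-.085,-.0475,.012),(.085,.0475,.012),(.085,-.0475,.012),(-.085,.0475,0),(-.085,-.0475,0))]).round(1).tolist())
X=plane(w,[(260.2,166.6),(325,168.4)],.006);print(X)
# brown mask in w6
im=w['image'];h=cv2.cvtColor(im,cv2.COLOR_RGB2HSV);m=((h[:,:,0]<16)&(h[:,:,1]>90)).astype(np.uint8);m[190:]=0
k,l,st,ce=cv2.connectedComponentsWithStats(m)
for j in np.argsort(-st[1:,4])[:3]+1:
    c=cv2.findContours((l==j).astype(np.uint8),0,2)[0][0];ap=cv2.approxPolyDP(cv2.convexHull(c),3,True)[:,0];print(st[j],ap.tolist())
E
python3 -c "
import cv2;im=cv2.imread('pics/w6.png')[0:190,200:390];cv2.imwrite('pics/c7.png',cv2.resize(im,(760,600),interpolation=2) if 0 else cv2.resize(im,None,fx=3.1,fy=3.1,interpolation=2))"
```

```text
pred w6 base corners [[260.0, 168.9], [327.3, 169.8], [259.5, 38.5], [333.2, 38.9], [260.6, 167.6], [326.4, 168.5]]
[[ 0.44500186 -0.27186885  0.006     ]
 [ 0.53449044 -0.29529899  0.006     ]]
[268 166  18   2  28] [[285, 167], [268, 166]]
[270 119   8   5  18] [[270, 119], [277, 123]]
[287 166  12   2  14] [[287, 166], [298, 167]]
```

The crop shows the whole empty cradle: base corners at about (261,39), (333,41), (324,169) and (259,167) in the wrist view, with the board and cheeks empty.

```bash
python3 - <<'E'
from d import *
w=load('w6')
px=(np.array([(190,122),(413,128),(386,524),(182,517)])+.5)/3.1-.5+[200,0]
X=plane(w,px,.012);X[2:]=plane(w,px[2:],.008)
l=X[0]+X[1]-X[2]-X[3];wd=X[1]+X[2]-X[0]-X[3];c=X.mean(0)
print(X.round(4).tolist(),c.round(4),'yaw',np.degrees(np.arctan2(l[1],l[0])),np.linalg.norm(l)/2,np.linalg.norm(wd)/2)
# board top edge heights / lateral centre from two views: board top corners w6 and top0
t=load('top0');bt=(np.array([(252,162),(361,164)])+.5)/3.1-.5+[200,0]
print('board top on plane z=.12',plane(w,bt,.12).round(4).tolist())
tb=(np.array([(133,105),(117,146)])+.5)/4-.5+[290,170]  # crop1 empty board top edge
for a,b in zip(bt,[tb[1],tb[0]]):print(tri([(w,a),(t,b)]))
c0=np.array([.511,-.2035]);y=np.radians(76.2);
q=r.state()['joint_positions'];p,R=fkr(q,V)
E
```

```text
[[0.4868, -0.1101, 0.012], [0.5766, -0.1341, 0.012], [0.5331, -0.2951, 0.008], [0.4427, -0.2708, 0.008]] [ 0.5098 -0.2025  0.01  ] yaw 74.781394464566 0.16672070695023317 0.09326063981481096
board top on plane z=.12 [[0.5061, -0.1485, 0.12], [0.5406, -0.1574, 0.12]]
(array([ 0.50529554, -0.14714997,  0.10699043]), [np.float64(1.3), np.float64(0.4)])
(array([ 0.53792066, -0.15930015,  0.13028527]), [np.float64(1.7), np.float64(0.5)])
```

```bash
cat > pl.py <<'E'
from d import *
def frame(c,yaw):
    T=np.eye(4);T[:3,:3]=Rn.from_euler('z',yaw,degrees=True).as_matrix();T[:2,3]=c;return T
def bottle():
    T=np.eye(4);T[:3,:3]=Rn.from_euler('y',40,degrees=True).as_matrix();T[:3,3]=(-.05,0,.042);return T
def tool(s):
    T=np.eye(4);T[:3,:3]=Rn.from_quat(s['orientation']).as_matrix();T[:3,3]=s['position'];return T
G=np.eye(4);G[:3,:3]=Rn.from_quat([.664,.748,.0085,.0005]).as_matrix();G[:3,3]=(.556,.231,.1045)
BT=np.linalg.inv(G)@frame((.556,.231),96.5)@bottle()
E0=frame((.510,-.203),75.5)
if __name__=='__main__':
    s=r.state();T=tool(s);B=T@BT;W=E0@bottle()
    e=np.linalg.inv(E0)@B;print('bottle axis in cradle',e[:3,2].round(3),'want',bottle()[:3,2].round(3),'y',e[:3,1].round(3))
    # yaw turn to best align, then shift
    for t in(-2,-1,0,1,2,3):
        T2=T.copy();T2[:3,:3]=T[:3,:3]@Rn.from_euler('z',t,degrees=True).as_matrix();b=np.linalg.inv(E0)@T2@BT;print(t,np.degrees(Rn.from_matrix(b[:3,:3].T@bottle()[:3,:3]).as_rotvec()).round(2))
    for lift in(.06,.012,.001):
        T2=T.copy();T2[:3,:3]=T[:3,:3]@Rn.from_euler('z',1,degrees=True).as_matrix();b=T2@BT
        goal=W[:3,3]+np.array([0,0,lift]);d=goal-b[:3,3];print(lift,'shift tool',(T[:3,:3].T@d).round(4),'tcp',(T[:3,3]+d).round(4))
E
python3 pl.py
```

```text
bottle axis in cradle [ 0.635 -0.026  0.772] want [0.643 0.    0.766] y [-0.003  0.999  0.036]
-2 [-0.16  0.6  -2.98]
-1 [-0.81  0.59 -2.22]
0 [-1.47  0.59 -1.47]
1 [-2.12  0.59 -0.71]
2 [-2.78  0.58  0.04]
3 [-3.43  0.58  0.8 ]
0.06 shift tool [0.0906 0.0256 0.1767] tcp [ 0.5127 -0.2044  0.165 ]
0.012 shift tool [0.0895 0.0267 0.2247] tcp [ 0.5127 -0.2044  0.117 ]
0.001 shift tool [0.0893 0.027  0.2357] tcp [ 0.5127 -0.2044  0.106 ]
```

Request:
{"name": "servo_tool", "arguments": {
  "motion": [
    [[-1,0.036,0.01,0.01,0],[-1,0.07,0.02,0.025,0],[-1,0.0906,0.0256,0.05,0],[-1,0.0906,0.0256,0.08,0],[-1,0.0906,0.0256,0.11,0]]
  ]
}}

```text
time: 35.25
position: [0.5152, -0.2059, 0.2332]
orientation: [0.788, 0.616, 0.003, -0.013]
ft_force: [-0.6, -0.2, -2.4]
opening: 0.0498
gripper_force: 30.0
```

Request:
{"name": "servo_tool", "arguments": {
  "motion": [
    [[-1,0,0,0.02,0],[-1,0,0,0.04,0],[-1,0,0,0.055,0],[-1,0,0,0.067,0],[-1,0,0,0.067,0]]
  ]
}}

```text
time: 35.67
position: [0.5114, -0.2054, 0.1642]
orientation: [0.789, 0.614, 0.001, -0.016]
ft_force: [-0.1, -0.6, -3.2]
opening: 0.0495
gripper_force: 30.0
```

```bash
python3 pl.py; python3 lg.py | tail -8
```

```text
bottle axis in cradle [ 0.635 -0.028  0.772] want [0.643 0.    0.766] y [-0.     0.999  0.037]
-2 [-0.32  0.6  -2.88]
-1 [-0.97  0.59 -2.12]
0 [-1.63  0.59 -1.37]
1 [-2.28  0.58 -0.61]
2 [-2.93  0.58  0.14]
3 [-3.59  0.57  0.9 ]
0.06 shift tool [ 0.0013  0.0012 -0.0007] tcp [ 0.5129 -0.2044  0.1649]
0.012 shift tool [0.0003 0.0024 0.0473] tcp [ 0.5129 -0.2044  0.1169]
0.001 shift tool [0.0001 0.0026 0.0583] tcp [ 0.5129 -0.2044  0.1059]
 35.67 q [ 0.11  0.34  0.26  1.89 -0.13  0.95  0.19] p [ 0.511 -0.205  0.164] z [-0.018  0.026 -0.999] x [0.246 0.969 0.021]
```

```bash
cat h.py | head -60; cat pl.py
```

```text
import numpy as np,cv2,pickle
from plant import r
from scipy.spatial.transform import Rotation as Rn
def grab(n):
    s=r.state();f=r.grab_frame(n);f['s']=s
    f['f']=210/np.tan(np.radians(f['vertical_fov'])/2)
    f['K']=np.array([[f['f'],0,f['cx']],[0,f['f'],f['cy']],[0,0,1.]])
    if 'mount' in f:
        M=np.array(f['mount']);R=Rn.from_quat(s['orientation']).as_matrix()
        f['Rc']=R@M[:3,:3];f['c']=R@M[:3,3]+np.array(s['position'])
    else:
        f['Rc']=np.array(f['R']).T;f['c']=-f['Rc']@np.array(f['t'])
    return f
def rays(f,px):
    p=cv2.undistortPoints(np.array(px,float).reshape(-1,1,2),f['K'],np.array(f['dist_coeffs'])).reshape(-1,2)
    d=np.c_[p,np.ones(len(p))]@f['Rc'].T
    return f['c'],d/np.linalg.norm(d,axis=1)[:,None]
def plane(f,px,z):
    c,d=rays(f,px);return c+d*((z-c[2])/d[:,2])[:,None]
def proj(f,X):
    R=f['Rc'].T;return cv2.projectPoints(np.array(X,float).reshape(-1,1,3),cv2.Rodrigues(R)[0],-R@f['c'],f['K'],np.array(f['dist_coeffs']))[0].reshape(-1,2)
def tri(obs):
    A=np.zeros((3,3));b=np.zeros(3)
    for f,p in obs:
        c,d=rays(f,[p]);P
[... 1566 characters left out ...]
_':
    s=r.state();T=tool(s);B=T@BT;W=E0@bottle()
    e=np.linalg.inv(E0)@B;print('bottle axis in cradle',e[:3,2].round(3),'want',bottle()[:3,2].round(3),'y',e[:3,1].round(3))
    # yaw turn to best align, then shift
    for t in(-2,-1,0,1,2,3):
        T2=T.copy();T2[:3,:3]=T[:3,:3]@Rn.from_euler('z',t,degrees=True).as_matrix();b=np.linalg.inv(E0)@T2@BT;print(t,np.degrees(Rn.from_matrix(b[:3,:3].T@bottle()[:3,:3]).as_rotvec()).round(2))
    for lift in(.06,.012,.001):
        T2=T.copy();T2[:3,:3]=T[:3,:3]@Rn.from_euler('z',1,degrees=True).as_matrix();b=T2@BT
        goal=W[:3,3]+np.array([0,0,lift]);d=goal-b[:3,3];print(lift,'shift tool',(T[:3,:3].T@d).round(4),'tcp',(T[:3,3]+d).round(4))
```

Check for slip in the hand: overlay the predicted bottle axis on the scene and top views.

```bash
python3 - <<'E'
from pl import *
from h import *
ims=[]
for n in('scene','top'):
    f=grab(n);save(f,'v10'+n);B=tool(f['s'])@BT
    im=f['image'][:,:,::-1].copy()
    def L(P,c):
        q=proj(f,[(B@np.r_[p,1])[:3] for p in P]).round().astype(int);cv2.polylines(im,[q.reshape(-1,1,2)],False,c,1);return q
    h=.025
    for z in(0,.105):q=L([(h,h,z),(h,-h,z),(-h,-h,z),(-h,h,z),(h,h,z)],(0,0,255))
    L([(.017*np.cos(a),.017*np.sin(a),.15) for a in np.linspace(0,6.3,30)],(255,0,255))
    m=q.mean(0).astype(int);m=np.clip(m,[70,75],[490,345]);print(n,m)
    ims.append(cv2.resize(im[m[1]-75:m[1]+75,m[0]-70:m[0]+70],(400,429),interpolation=cv2.INTER_CUBIC))
cv2.imwrite('pics/v10.png',np.hstack(ims))
E
```

```text
scene [244 173]
top [331 200]
```

View pics/v10.png

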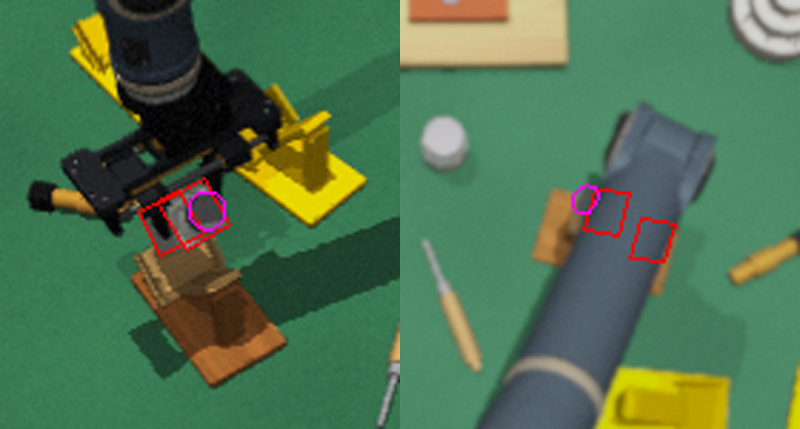

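The scene view (left half) shows the bottle inside the predicted outline, with the cap at about crop (207, 211), so there was no slip. In the top view (right half) the arm hides the bottle. I'll lower it now.

Request:
{"name": "servo_tool", "arguments": {
  "motion": [
    [[-1,0.0005,0.002,0.012,0],[-1,0.0005,0.0024,0.024,0],[-1,0.0005,0.0024,0.035,0],[-1,0.0003,0.0024,0.044,0],[-1,0.0003,0.0024,0.047,0]]
  ]
}}

```text
time: 36.18
position: [0.5143, -0.203, 0.1167]
orientation: [0.788, 0.615, 0.001, -0.016]
ft_force: [-0.0, 0.1, -3.2]
opening: 0.0498
gripper_force: 30.0
```

Request:
{"name": "servo_tool", "arguments": {
  "motion": [
    [[-1,0,0,0.002,0],[-1,0,0,0.004,0],[-1,0,0,0.005,0],[-1,0,0,0.006,0],[-1,0,0,0.006,0]]
  ]
}}

```text
time: 36.6
position: [0.5156, -0.2034, 0.113]
orientation: [0.788, 0.615, 0.003, -0.014]
ft_force: [-0.3, 1.0, -3.0]
opening: 0.0495
gripper_force: 30.0
```

```bash
python3 pl.py
```

```text
bottle axis in cradle [ 0.635 -0.023  0.772] want [0.643 0.    0.766] y [-0.003  0.999  0.032]
-2 [-0.01  0.61 -2.81]
-1 [-0.67  0.61 -2.05]
0 [-1.32  0.61 -1.29]
1 [-1.98  0.6  -0.54]
2 [-2.63  0.6   0.22]
3 [-3.29  0.6   0.97]
0.06 shift tool [-0.0005 -0.0038 -0.0519] tcp [ 0.5125 -0.2044  0.165 ]
0.012 shift tool [-0.0016 -0.0029 -0.0039] tcp [ 0.5125 -0.2044  0.117 ]
0.001 shift tool [-0.0018 -0.0027  0.0071] tcp [ 0.5125 -0.2044  0.106 ]
```

Request:
{"name": "servo_tool", "arguments": {
  "motion": [
    [[-1,-0.0005,-0.001,0.001,0],[-1,-0.0005,-0.001,0.002,0],[-1,-0.0005,-0.001,0.003,0],[-1,-0.0005,-0.001,0.003,0]]
  ]
}}

```text
time: 36.93
position: [0.5144, -0.2035, 0.1098]
orientation: [0.788, 0.615, 0.003, -0.014]
ft_force: [0.1, -0.6, -3.2]
opening: 0.0497
gripper_force: 30.0
```

Request:
{"name": "servo_tool", "arguments": {
  "motion": [
    [[-1,0,0,0.0007,0],[-1,0,0,0.0014,0],[-1,0,0,0.002,0],[-1,0,0,0.002,0]]
  ]
}}

```text
time: 37.27
position: [0.5144, -0.2034, 0.1078]
orientation: [0.788, 0.615, 0.002, -0.014]
ft_force: [0.5, 0.8, -2.7]
opening: 0.0499
gripper_force: 30.0
```

Request:
{"name": "servo_tool", "arguments": {
  "motion": [
    [[-1,0,0,0.001,0],[-1,0,0,0.001,0],[-1,0,0,0.001,0]]
  ]
}}

```text
time: 37.52
position: [0.5143, -0.2034, 0.1068]
orientation: [0.788, 0.615, 0.002, -0.014]
ft_force: [0.4, -0.0, -3.7]
opening: 0.0494
gripper_force: 30.0
```

Request:
{"name": "servo_tool", "arguments": {
  "motion": [
    [[-1,0,0,0.001,0],[-1,0,0,0.001,0],[-1,0,0,0.001,0]]
  ]
}}

```text
time: 37.77
position: [0.5145, -0.2037, 0.106]
orientation: [0.788, 0.615, 0.003, -0.014]
ft_force: [-0.1, -1.0, -3.1]
opening: 0.0501
gripper_force: 30.0
```

Request:
{"name": "servo_tool", "arguments": {
  "motion": [
    [[-1,0,0,0.001,0],[-1,0,0,0.001,0],[-1,0,0,0.001,0]]
  ]
}}

```text
time: 38.02
position: [0.5146, -0.2041, 0.1053]
orientation: [0.788, 0.615, 0.003, -0.013]
ft_force: [-0.3, -2.0, 0.4]
opening: 0.0499
gripper_force: 30.0
```

Request:
{"name": "servo_tool", "arguments": {
  "motion": [
    [[-1,0,0,0.001,0],[-1,0,0,0.001,0],[-1,0,0,0.001,0]]
  ]
}}

```text
time: 38.27
position: [0.5146, -0.2043, 0.105]
orientation: [0.789, 0.615, 0.003, -0.013]
ft_force: [-3.1, -1.4, 5.1]
opening: 0.0499
gripper_force: 30.0
```

Request:
{"name": "servo_tool", "arguments": {
  "motion": [
    [[-0.05,0,0,0,0],[0.3,0,0,0,0],[1,0,0,0,0],[1,0,0,0,0],[1,0,0,0,0]]
  ]
}}

```text
time: 38.68
position: [0.5144, -0.2028, 0.1037]
orientation: [0.788, 0.615, 0.003, -0.014]
ft_force: [0.5, -0.1, -1.6]
opening: 0.0688
gripper_force: 0.0
```

Request:
{"name": "servo_tool", "arguments": {
  "motion": [
    [[1,0,0,0,0],[1,0,0,0,0],[1,0,0,0,0]]
  ]
}}

```text
time: 38.93
position: [0.5144, -0.2033, 0.1038]
orientation: [0.788, 0.615, 0.003, -0.014]
ft_force: [-0.6, 0.2, 0.4]
opening: 0.085
gripper_force: 0.0
```

Request:
{"name": "servo_tool", "arguments": {
  "motion": [
    [[1,0,0,-0.01,0],[1,0,0,-0.025,0],[1,0,0,-0.045,0],[1,0,0,-0.07,0],[1,0,0,-0.1,0]]
  ]
}}

```text
time: 39.35
position: [0.5148, -0.2057, 0.2046]
orientation: [0.788, 0.615, 0.002, -0.015]
ft_force: [1.0, -0.6, -0.9]
opening: 0.0869
gripper_force: 0.0
```

Request:
{"name": "servo_tool", "arguments": {
  "motion": [
    [[1,0,0,-0.035,0],[1,0,0,-0.07,0],[1,-0.03,0,-0.09,0],[1,-0.07,0,-0.1,0],[1,-0.1,0,-0.1,0]]
  ]
}}

```text
time: 39.77
position: [0.493, -0.3086, 0.3063]
orientation: [0.788, 0.615, 0.004, -0.01]
ft_force: [0.6, -0.8, 0.1]
opening: 0.087
gripper_force: 0.0
```

Request:
{"name": "servo_tool", "arguments": {
  "motion": [
    [[1,-0.03,0,0,0],[1,-0.06,0,0,0],[1,-0.06,0,0,0],[1,-0.06,0,0,0]]
  ]
}}

```text
time: 40.1
position: [0.4768, -0.3655, 0.301]
orientation: [0.79, 0.613, 0.002, -0.014]
ft_force: [0.2, -0.2, 0.2]
opening: 0.087
gripper_force: 0.0
```

```bash
python3 - <<'E'
from pl import *
from h import *
for n in('scene','top','wrist'):
    f=grab(n);save(f,'fin'+n);B=E0@bottle();im=f['image'].astype(int)
    P=proj(f,[(B@np.r_[p,1])[:3] for p in[(0,0,.15),(-.025,0,.05),(-.025,.025,.105),(-.025,-.025,.105),(-.025,-.025,0),(-.025,.025,0)]]).round(1)
    hsv=cv2.cvtColor(f['image'],cv2.COLOR_RGB2HSV);m=((hsv[:,:,1]<45)&(hsv[:,:,2]>110)).astype(np.uint8)
    k,l,st,ce=cv2.connectedComponentsWithStats(m)
    c=[(st[i].tolist(),ce[i].round(0).tolist()) for i in range(1,k) if st[i,4]>40 and np.linalg.norm(ce[i]-P[1])<70]
    print(n,P.tolist(),c)
print(r.state()['position'],r.state()['ft_force'])
E
```

```text
scene [[249.7, 185.5], [236.1, 180.0], [248.5, 174.5], [233.4, 182.7], [224.9, 184.9], [238.9, 177.4]] [([226, 177, 23, 22, 190], [238.0, 186.0])]
top [[322.9, 198.8], [344.7, 208.1], [334.2, 210.4], [338.0, 196.5], [354.1, 205.5], [350.5, 218.9]] [([321, 193, 33, 24, 431], [339.0, 204.0]), ([332, 265, 30, 27, 240], [349.0, 275.0])]
wrist [[268.5, -63.4], [270.7, 62.4], [239.8, 11.3], [298.7, 11.6], [294.1, 97.9], [249.5, 97.5]] [([249, 0, 57, 96, 4861], [277.0, 45.0])]
[ 0.47891287 -0.36206792  0.30062831] [0.19830243 0.45087932 0.51419703]
```

```bash
python3 - <<'E'
from pl import *
from h import *
f=load('finwrist');B=E0@bottle()
hsv=cv2.cvtColor(f['image'],cv2.COLOR_RGB2HSV);m=((hsv[:,:,1]<45)&(hsv[:,:,2]>110))
def edge(s,z): return proj(f,[(B@np.r_[-.025,s*.025,z,1])[:3]])[0]
for z in(.02,.04,.06,.08):
    a=edge(1,z);b=edge(-1,z);row=int(round(a[1]));c=np.where(m[row,220:330])[0]+220
    print(row,'pred',a.round(0)[0],b.round(0)[0],'seen',c.min(),c.max(),'px/mm',((b-a)[0]/50).round(2))
# foot edge rows
for col in(256,264,272,280,288):
    c=np.where(m[40:130,col])[0]+40;print(col,c.max())
E
```

```text
84 pred 248.0 295.0 seen 255 300 px/mm 0.94
70 pred 246.0 296.0 seen 254 300 px/mm 0.98
54 pred 245.0 296.0 seen 253 302 px/mm 1.04
36 pred 243.0 297.0 seen 251 303 px/mm 1.1
256 94
264 95
272 95
280 95
288 95
```

```bash
python3 - <<'E'
from pl import *
from h import *
for n in('finwrist','fintop'):
    f=load(n);im=f['image'];hsv=cv2.cvtColor(im,cv2.COLOR_RGB2HSV)
    g=lambda p:proj(f,[(E0@np.r_[p,1])[:3]])[0].round(1).tolist()
    print(n,'base corners',[g((sx*.085,sy*.0475,.012)) for sx in(-1,1) for sy in(1,-1)])
    ux=np.array([np.sin(np.radians(40)),0,np.cos(np.radians(40))]);nb=np.array([-ux[2],0,ux[0]])
    seat=np.array([-.05,0,.042])
    print('cheek inner top',[g(seat+ux*.022+np.array([0,s*.033,0])+o*nb) for s in(1,-1) for o in(-.02,.02)])
    m=((hsv[:,:,0]<25)&(hsv[:,:,1]>60)).astype(np.uint8)
    if n=='finwrist':
        for row in(60,70,80,88,92,100,110,120,130,140):
            c=np.where(np.diff(np.r_[0,m[row,180:370],0].astype(int)))[0]+180;print(row,c.tolist())
        for row in(84,92):print(row,[tuple(int(v) for v in im[row,c]) for c in range(224,324,4)])
    else:
        k,l,st,ce=cv2.connectedComponentsWithStats(m);print([(st[i].tolist(),ce[i].round(0).tolist()) for i in range(1,k) if st[i,4]>30 and np.linalg.norm(ce[i]-[335,205])<50])
E
```

```text
finwrist base corners [[235.3, 111.9], [310.7, 112.6], [232.4, -40.8], [315.5, -40.7]]
cheek inner top [[242.9, 52.7], [240.6, 79.5], [301.9, 53.0], [302.4, 79.9]]
60 [234, 253, 302, 312]
70 [235, 253, 302, 311]
80 [234, 254, 301, 311]
88 [235, 255, 300, 310]
92 [235, 255, 300, 310]
100 [235, 310]
110 [236, 309]
120 []
130 []
140 []
84 [(77, 131, 99), (77, 130, 98), (80, 128, 98), (149, 128, 88), (107, 95, 66), (170, 147, 103), (169, 146, 103), (155, 135, 96), (140, 141, 132), (155, 156, 147), (155, 156, 148), (156, 156, 148), (156, 156, 148), (157, 157, 149), (156, 157, 149), (156, 157, 150), (156, 157, 150), (157, 158, 150), (155, 155, 148), (111, 106, 93), (159, 136, 93), (173, 136, 87), (80, 134, 101), (79, 133, 101), (77, 133, 100)]
92 [(79, 129, 97), (79, 129, 98), (83, 125, 94), (143, 124, 87), (132, 114, 80), (163, 141, 99), (164, 142, 100), (161, 140, 98), (136, 135, 126), (154, 155, 147), (155, 156, 148), (157, 157, 149), (156, 156, 149), (157, 157, 150), (157, 157, 150), (156, 158, 150), (157, 158, 151), (157, 158, 151), (153, 153, 147), (117, 100, 73), (146, 123, 84), (166, 129, 81), (77, 132, 99), (74, 132, 99), (74, 132, 99)]
fintop base corners [[351.6, 227.7], [358.2, 202.8], [306.5, 215.1], [313.4, 190.5]]
cheek inner top [[336.4, 217.8], [345.5, 219.2], [341.1, 200.3], [350.2, 201.4]]
[([308, 191, 50, 37, 718], [329.0, 212.0])]
```

```bash
python3 -c "
from plant import r
print(r.job_done())"
```

```text
the job is handed in; nothing more can be done
None
```

The bottle was lifted out, held upside down for over a second, turned cap-up, set gently into the empty cradle and released, and the job is handed in; it sits foot-down on the ledge, about 6 mm off-centre between the cheeks but inside them, and I saw no sign of contact with anything else on the bench.

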